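Clear up after painting: rest, regrip and stand the brushes, cover the paint

ROBOT

A 6-joint arm with a two-finger parallel gripper is mounted at the origin on the work surface. World frame = base frame: x ahead of the robot, y to its left, z up, the work surface at z = 0. Lengths are in mm, angles in rad, forces in N, time in s.
With the tool pointing down it reaches from about 375 to 900 mm from the base axis. Payload 3.1 kg.
Tool frame: the origin (TCP) lies at the centre of the arm's flange, where the gripper is bolted on; the fingertips stand 182 mm ahead of it and the grasp point (between the pads) lies 164 mm ahead of it (bot.tcp_to_grasp is the distance from the TCP to the grasp point, in mm); x points along the fingers, y is the direction in which the jaws open and shut, and the axes are right-handed (so a half turn about x gives the same grasp; the last joint's range is limited). The gripper opens to 87 mm and grips with 3 to 60 N. Pads are 19 mm wide; open, the fingers measure 117 mm over their backs; the gripper's body (75 mm by 190 mm) begins 51 mm behind the grasp point.
Start: joints at [-1.317, 0.527, 1.433, -0, 1.181, -0.178], TCP at [261.586, -567.601, 404.748] pointing down, gripper open.
Joint ranges: [-3.08, 3.08], [-0.75, 2.2], [0.22, 2.44], [-1.43, 4.57], [0, 2.65], [-2.85, 2.85]. Speed limits (rad/s): [2.79, 2.79, 3.14, 3.14, 3.14, 3.14].

INTERFACE

Orientations are given as a rotation vector (axis times angle).
In Python, from workcell import bot gives the robot as it stands.
- The arm moves only by the tool arm_command, never from a script. Its argument "rows" is a list of rows, each a list of 7 numbers: the shift along the tool's x, y, z in mm, then the turn, a rotation vector about the tool's x, y, z in rad, then the closure, from 0 (fully open) to 1 (shut). In form: [[x, y, z, wx, wy, wz, hand], ...]. A call has 1 to 12 rows; each row shifts and turns the commanded pose from where the row before left it, along the tool's axes as they then stand; what a row does not reach is not made up. A row lasts 1/10 s, in which the tool goes at most 50 mm and 8.59 degrees, less where a joint would pass 70% of its speed; a pose out of reach is approached as far as the arm can. A call with a gripper value outside its range is refused whole. The fingers move at their own pace and stop on an object; the grip force is fixed at half the most. Time passes only in rows, so rows that do not move let the fingers close. It gives the time, the measured TCP pose, the force and the opening at its end, in the units of the state.
- bot.state(): the state, without advancing time (a new reading comes with each control period).
- bot.grab_frame(name): name is "scene" or "top" or "wrist"; returns the picture (400x640x3 uint8, red, green, blue); there is no depth.
- bot.camera_model(name): a dict with "mtx" (3x3 intrinsics, pixels), "D" ([k1, k2, p1, p2, k3] as OpenCV has them; the pictures are not rectified), "rvec" (rotation vector, rad) and "tvec" (3), from world to camera coordinates, as OpenCV has them; the wrist camera has in their place "mount" (4x4, takes a point from camera to tool coordinates, whose origin is the TCP and whose axes are the tool frame's). Camera axes: x right, y down, z forward; pixel columns grow to the right and rows downward; lengths in mm; the calibration is good to about 2 mm. A picture is of the moment at which its call begins: read the wrist's pose just before it. camera_model takes no time and is no camera call.
- bot.sign_off(): hands the job in, once; it reports no verdict.
The state is a dict: "time": time; "joint_pos": joint angles; "joint_velocities": joint speeds; "joint_efforts": joint torques, N m; "ee_pos": TCP position; "eef_rot": TCP orientation; "wrist_force": force on the tool from outside, world axes, zero at the start; "torque": the same for the moment, N m; "grip_width": finger opening in mm.
Only numpy, scipy, OpenCV 4.12 (cv2) and the standard library are available. Lean on these libraries where they do the work, as an engineer would, in place of code of your own. Each camera call takes 0.05 s, during which the arm holds its last target.

TASK

Clear up the painting table. Lay every brush that is out on the newspaper in the slanted wooden rest, one to a groove, butt down against the lip and bristles up, and let go; when all of them lie in the rest together, take each again at the new angle and stand it upright, bristles up, in a pocket of the brush stand. Put the lid squarely on the paint tray, pushed fully home, at any point of the job, and leave the bowl, flask, jar and eraser where they are.

Things in the scene. Friction and masses are not known exactly. Their poses are not given: they have to be found in the camera images.
- brush0: Flat paint brush, 190 mm long: wooden handle 125 mm and metal ferrule 30 mm, both 20 mm wide, 16 mm thick, then stiff dark bristles 35 x 26 x 16 mm; 70 g. Origin at its very middle; x points from the butt (x = -95 mm) to the bristle tip (+95), y across the width, z through the thickness. Balances 7 mm buttwards of the origin. Starts flat on the newspaper; three or four alike are present.
- brush1: Flat paint brush, 190 mm long: wooden handle 125 mm and metal ferrule 30 mm, both 20 mm wide, 16 mm thick, then stiff dark bristles 35 x 26 x 16 mm; 70 g. Origin at its very middle; x points from the butt (x = -95 mm) to the bristle tip (+95), y across the width, z through the thickness. Balances 7 mm buttwards of the origin. Starts flat on the newspaper; three or four alike are present.
- brush2: Flat paint brush, 190 mm long: wooden handle 125 mm and metal ferrule 30 mm, both 20 mm wide, 16 mm thick, then stiff dark bristles 35 x 26 x 16 mm; 70 g. Origin at its very middle; x points from the butt (x = -95 mm) to the bristle tip (+95), y across the width, z through the thickness. Balances 7 mm buttwards of the origin. Starts flat on the newspaper; three or four alike are present.
- brush3: Flat paint brush, 190 mm long: wooden handle 125 mm and metal ferrule 30 mm, both 20 mm wide, 16 mm thick, then stiff dark bristles 35 x 26 x 16 mm; 70 g. Origin at its very middle; x points from the butt (x = -95 mm) to the bristle tip (+95), y across the width, z through the thickness. Balances 7 mm buttwards of the origin. Starts flat on the newspaper; three or four alike are present.
- rest: Plywood rest, fixed; base 130 (x) x 197 mm (y). Its board slopes up at 45 degrees towards +x (about the robot's left), 112 mm long from a 14 mm high stop lip at the low end. Four grooves up the board at y = -75, -25, 25, 75 mm, each between ribs 8 mm high, 28 mm apart, that end 90 mm up. A brush in it overhangs the board's top by 78 mm, free beneath. Origin: centre of the underside; z up.
- groove0 (a point): Foot of a groove of the slanted rest, where the sloping board's surface meets the stop lip, on the groove's centre line. From here the groove climbs at 45 degrees towards the rest's +x; a brush lying home in it, butt on the lip, has its origin 61.5 mm further along the rest's x and 73 mm higher.
- groove1 (a point): Foot of a groove of the slanted rest, where the sloping board's surface meets the stop lip, on the groove's centre line. From here the groove climbs at 45 degrees towards the rest's +x; a brush lying home in it, butt on the lip, has its origin 61.5 mm further along the rest's x and 73 mm higher.
- groove2 (a point): Foot of a groove of the slanted rest, where the sloping board's surface meets the stop lip, on the groove's centre line. From here the groove climbs at 45 degrees towards the rest's +x; a brush lying home in it, butt on the lip, has its origin 61.5 mm further along the rest's x and 73 mm higher.
- groove3 (a point): Foot of a groove of the slanted rest, where the sloping board's surface meets the stop lip, on the groove's centre line. From here the groove climbs at 45 degrees towards the rest's +x; a brush lying home in it, butt on the lip, has its origin 61.5 mm further along the rest's x and 73 mm higher.
- stand: Brown wooden brush stand fixed to the table, a block 62 mm (x) by 226 mm (y) by 85 mm high with four square pockets in a row along y at -82.5, -27.5, 27.5 and 82.5 mm. Pocket floor 10 mm above the table. Origin: centre of its underside; z up.
- stand_hole0 (a point): Mouth centre of a pocket of the brush stand, on its top face, 85 mm above the table: 27 mm square, sides along the stand's x and y, 75 mm deep. A brush standing in it has its origin about 20 mm above the mouth.
- stand_hole1 (a point): Mouth centre of a pocket of the brush stand, on its top face, 85 mm above the table: 27 mm square, sides along the stand's x and y, 75 mm deep. A brush standing in it has its origin about 20 mm above the mouth.
- stand_hole2 (a point): Mouth centre of a pocket of the brush stand, on its top face, 85 mm above the table: 27 mm square, sides along the stand's x and y, 75 mm deep. A brush standing in it has its origin about 20 mm above the mouth.
- stand_hole3 (a point): Mouth centre of a pocket of the brush stand, on its top face, 85 mm above the table: 27 mm square, sides along the stand's x and y, 75 mm deep. A brush standing in it has its origin about 20 mm above the mouth.
- tray: Open rectangular white plastic paint tray holding blue paint, fixed to the table: 90 mm (x) by 140 mm (y) by 40 mm high, walls 5 mm. Origin: centre of its underside; z up.
- lid: White plastic lid, 160 g, right way up on the table. Plate 96 (x) x 146 (y) x 6 mm; below it a plug 74 x 124 x 8 mm that enters the tray's mouth with 3 mm to spare each side; on top a grip bar 60 mm along x, 16 wide, 28 high. Origin: centre of the plug's underside; plate top z = 14 mm, bar top 42. Home, it is 32 mm above the tray's origin; fits turned 180 degrees too.
- bowl: Bystander: yellow plastic bowl, 130 mm across, 50 mm high. Origin: centre of its underside.
- flask: Bystander: dark blue drinking flask, 68 mm across, 210 mm high. Origin: centre of its underside.
- jar: Bystander: closed glass jar, 64 mm across, 75 mm high. Origin: centre of its underside.
- eraser: Bystander: blue felt board eraser, 100 by 45 by 35 mm. Origin: centre of its underside.
Things that resemble listed ones, but are neither listed nor needed, are in the scene too. What is shaped like the brush1 but pink is not meant.

How it is judged (in metres and radians):
On the way:
1. all the brushes lie in grooves of the slanted rest together, butt on the lip, bristles up, let go (x of brush0 in the frame of rest between -0.003 and 0.026 m and z of brush0 in the frame of rest between 0.088 and 0.118 m and angle between brush0's own x axis and vertical between 0.655 and 0.915 rad and contact force between the fingers and brush0 below 0.2 N and linear speed of each of brush0, brush1, brush2, brush3 below 0.03 m/s and (y of brush0 in the frame of rest between -0.087 and -0.063 m or y of brush0 in the frame of rest between -0.037 and -0.013 m or y of brush0 in the frame of rest between 0.013 and 0.037 m or y of brush0 in the frame of rest between 0.063 and 0.087 m) and x of brush1 in the frame of rest between -0.003 and 0.026 m and z of brush1 in the frame of rest between 0.088 and 0.118 m and angle between brush1's own x axis and vertical between 0.655 and 0.915 rad and contact force between the fingers and brush1 below 0.2 N and (y of brush1 in the frame of rest between -0.087 and -0.063 m or y of brush1 in the frame of rest between -0.037 and -0.013 m or y of brush1 in the frame of rest between 0.013 and 0.037 m or y of brush1 in the frame of rest between 0.063 and 0.087 m) and x of brush2 in the frame of rest between -0.003 and 0.026 m and z of brush2 in the frame of rest between 0.088 and 0.118 m and angle between brush2's own x axis and vertical between 0.655 and 0.915 rad and contact force between the fingers and brush2 below 0.2 N and (y of brush2 in the frame of rest between -0.087 and -0.063 m or y of brush2 in the frame of rest between -0.037 and -0.013 m or y of brush2 in the frame of rest between 0.013 and 0.037 m or y of brush2 in the frame of rest between 0.063 and 0.087 m) and x of brush3 in the frame of rest between -0.003 and 0.026 m and z of brush3 in the frame of rest between 0.088 and 0.118 m and angle between brush3's own x axis and vertical between 0.655 and 0.915 rad and contact force between the fingers and brush3 below 0.2 N and (y of brush3 in the frame of rest between -0.087 and -0.063 m or y of brush3 in the frame of rest between -0.037 and -0.013 m or y of brush3 in the frame of rest between 0.013 and 0.037 m or y of brush3 in the frame of rest between 0.063 and 0.087 m)), for 0.3 s.
At the end, for the whole second after the job is handed in: Every brush present stands in a pocket of the stand, butt within 10 mm of the pocket's floor, bristles up, within 0.25 rad of upright; the lid is on the tray, home (its plug's underside 28 to 35.5 mm above the table), within 5 mm of centred and 0.06 rad of square; all at rest (x of brush0 in the frame of stand between -0.03 and 0.03 m and y of brush0 in the frame of stand between -0.105 and 0.105 m and z of brush0 in the frame of stand between 0.095 and 0.115 m and angle between each of brush0, brush1, brush2, brush3's own x axis and vertical below 0.25 rad and linear speed of each of brush0, brush1, brush2, brush3 below 0.06 m/s and x of brush1 in the frame of stand between -0.03 and 0.03 m and y of brush1 in the frame of stand between -0.105 and 0.105 m and z of brush1 in the frame of stand between 0.095 and 0.115 m and x of brush2 in the frame of stand between -0.03 and 0.03 m and y of brush2 in the frame of stand between -0.105 and 0.105 m and z of brush2 in the frame of stand between 0.095 and 0.115 m and x of brush3 in the frame of stand between -0.03 and 0.03 m and y of brush3 in the frame of stand between -0.105 and 0.105 m and z of brush3 in the frame of stand between 0.095 and 0.115 m and x of lid in the frame of tray between -0.005 and 0.005 m and y of lid in the frame of tray between -0.005 and 0.005 m and z of lid in the frame of tray between 0.028 and 0.0355 m and angle between the x axis of lid and the x axis of tray, either way round below 0.06 rad and angle between lid's own z axis and vertical below 0.04 rad and linear speed of lid below 0.02 m/s); the robot touches nothing.
It fails at once if the bowl is shifted by more than 30 mm (distance of bowl from where it was at the start of the episode above 0.03 m).
It fails at once if the flask is shifted by more than 30 mm (distance of flask from where it was at the start of the episode above 0.03 m).
It fails at once if the jar is shifted by more than 30 mm (distance of jar from where it was at the start of the episode above 0.03 m).
It fails at once if the eraser is shifted by more than 30 mm (distance of eraser from where it was at the start of the episode above 0.03 m).
Of brush0, brush1, brush2, brush3 only 3 to 4 are there at a start; the rules pass over those that are not, and their reading is None.
At some moment in a run one of brush0, brush1, brush2, brush3, lid may be knocked a few centimetres aside while the robot is not near it.
Once in a run the grip may slacken for a moment while it holds something.
It also fails if it takes over 210 s, if anything falls off the work surface, if the arm or the gripper's body presses on something with over 40 N, if the wrist force passes 120 N, or if a joint passes its speed limit or range.

## Working session

There is one attempt and no reset: what is moved stays moved. The work goes in short steps, Python scripts to look and compute and a tool call to move; the robot and the scene stay as the last step left them, time stands still between calls to the robot, and variables do not carry over. Pictures are saved under pics/ and viewed, and the job is handed in when it is done.

Besides the shell and the picture viewer there is one more tool, called after "Request:" as name(argument=value, ...) on one line, values as JSON. arm_command: Moves the arm, as the interface text tells. Its arguments: {"type":"object","properties":{"rows":{"type":"array","items":{"type":"array","items":{"type":"number"}}}},"required":["rows"]}

```bash
mkdir -p pics; ls; cat > h.py <<'E'
from workcell import bot
import numpy as np, cv2
from scipy.spatial.transform import Rotation as R
def grab(n,f): 
    im=bot.grab_frame(n); cv2.imwrite('pics/'+f,cv2.cvtColor(im,cv2.COLOR_RGB2BGR)); return im
def cam(n,st=None):
    m=bot.camera_model(n); K=np.array(m['mtx'],float); D=np.array(m['D'],float)
    if 'mount' in m:
        st=st or bot.state(); T=np.eye(4); T[:3,:3]=R.from_rotvec(st['eef_rot']).as_matrix(); T[:3,3]=st['ee_pos']
        W=T@np.array(m['mount']); Rc=W[:3,:3].T; t=-Rc@W[:3,3]
    else:
        Rc=R.from_rotvec(np.ravel(m['rvec'])).as_matrix(); t=np.ravel(m['tvec']).astype(float)
    return K,D,Rc,t
def p2w(c,px,z):
    K,D,Rc,t=c; px=np.array(px,float).reshape(-1,1,2); z=np.broadcast_to(z,(len(px),))
    u=cv2.undistortPoints(px,K,D).reshape(-1,2); o=-Rc.T@t; out=[]
    for (a,b),zz in zip(u,z):
        d=Rc.T@np.array([a,b,1]); out.append(o+d*(zz-o[2])/d[2])
    return np.array(out)
def w2p(c,P):
    K,D,Rc,t=c; return cv2.projectPoints(np.array(P,float).reshape(-1,1,3),cv2.Rodrigues(Rc)[0],t,K,D)[0].reshape(-1,2)
def crop(src,x0,y0,x1,y1,s,f):
    im=cv2.imread('pics/'+src)[y0:y1,x0:x1]; cv2.imwrite('pics/'+f,cv2.resize(im,None,fx=s,fy=s,interpolation=cv2.INTER_CUBIC))
E
python3 - <<'E'
from h import *
print(bot.state())
grab('top','top0.png');grab('scene','scene0.png');grab('wrist','wrist0.png')
for n in('top','scene'):
    K,D,Rc,t=cam(n);print(n,K.tolist(),D,-Rc.T@t, Rc.tolist())
print(bot.camera_model('wrist'))
E
```

```text
pics
{'time': 0.0, 'joint_pos': array([-1.31750514e+00,  5.28470733e-01,  1.43387846e+00, -3.23950641e-05,
        1.18136707e+00, -1.78542800e-01]), 'joint_velocities': array([ 0.00128652, -0.00089683,  0.00074987, -0.00143087,  0.00041822,
       -0.00090577]), 'joint_efforts': array([ 3.70710786e-04, -4.40042388e+01, -1.76593190e+01,  6.32211403e-02,
        5.83368691e-02, -1.79822982e-04]), 'ee_pos': array([ 261.5002194 , -567.29863366,  403.77598371]), 'eef_rot': array([ 1.98337692,  0.43721687, -1.98359884]), 'wrist_force': array([0.06260792, 0.32172252, 0.00340962]), 'torque': array([ 0.01543718, -0.00686434, -0.0007016 ]), 'grip_width': 86.82688148417995}
top [[502.1571854303274, 0.0, 319.3818549172072], [0.0, 502.1571854303274, 203.3049554298403], [0.0, 0.0, 1.0]] [-0.0334931  0.         0.         0.         0.       ] [ 281.62466879  -81.08142166 1698.60595432] [[-0.009736005029202332, -0.9999484352240273, 0.0028874035205646714], [-0.9863438562507711, 0.009128697705067659, -0.16444593067196123], [0.1644110928204947, -0.0044490191310798816, -0.9863818726975581]]
scene [[46
[... 290 characters left out ...]
406, -0.6269126695398785, -0.6683116987443742], [-0.35468153662153346, 0.5664463510248225, -0.7438679580345234]]
{'mtx': array([[281.20134392,   0.        , 317.30557631],
       [  0.        , 281.20134392, 202.13194215],
       [  0.        ,   0.        ,   1.        ]]), 'D': array([0.01296072, 0.        , 0.        , 0.        , 0.        ]), 'mount': array([[-3.73676395e-04, -2.95458560e-01,  9.55355483e-01,
         1.95275351e+01],
       [ 9.99999920e-01, -2.44173117e-04,  3.15624218e-04,
         3.87493695e-01],
       [ 1.40018250e-04,  9.55355525e-01,  2.95458627e-01,
        -8.12369820e+01],
       [ 0.00000000e+00,  0.00000000e+00,  0.00000000e+00,
         1.00000000e+00]])}
```

View pics/top0.png

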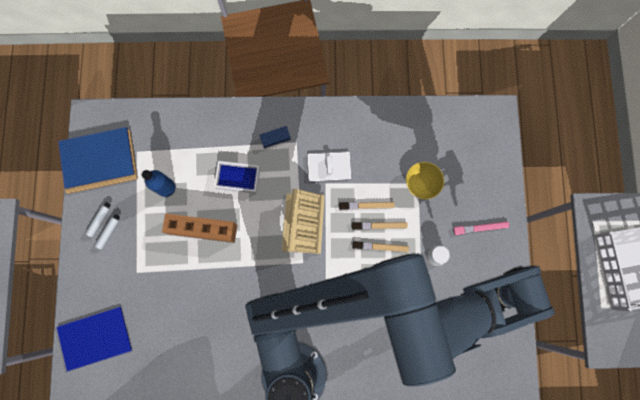

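View pics/scene0.png

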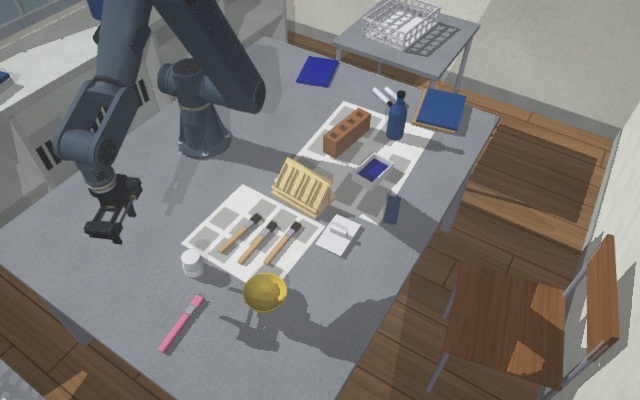

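View pics/wrist0.png

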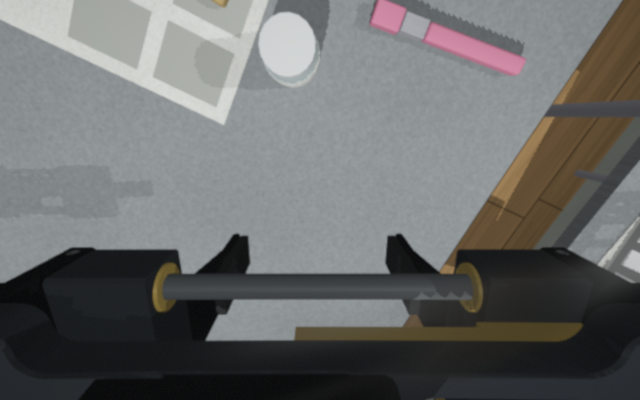

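Top view: three wooden brushes at about (365,205), (378,225) and (378,246), and a pink lookalike at (480,229), which I will leave alone. The rest is at (305,222), stand (200,228), tray (237,177) and lid (328,165). The bystanders are the flask (158,183), jar (441,256), eraser (275,136) and bowl (425,181). The scene view shows only three wooden brushes too.

```bash
python3 - <<'E'
from h import *
crop('top0.png',280,120,440,240,5,'c1.png') if 0 else crop('top0.png',300,135,430,260,6,'c1.png')
crop('top0.png',150,145,310,260,5,'c2.png')
crop('scene0.png',200,100,400,260,4,'c3.png')
E
```

```text
(no output)
```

View pics/c1.png

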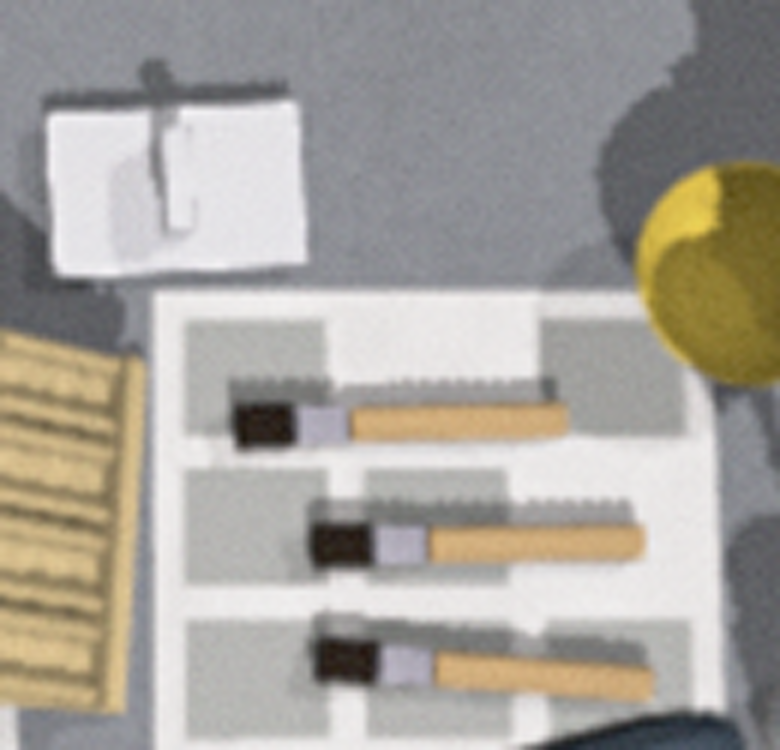

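View pics/c2.png

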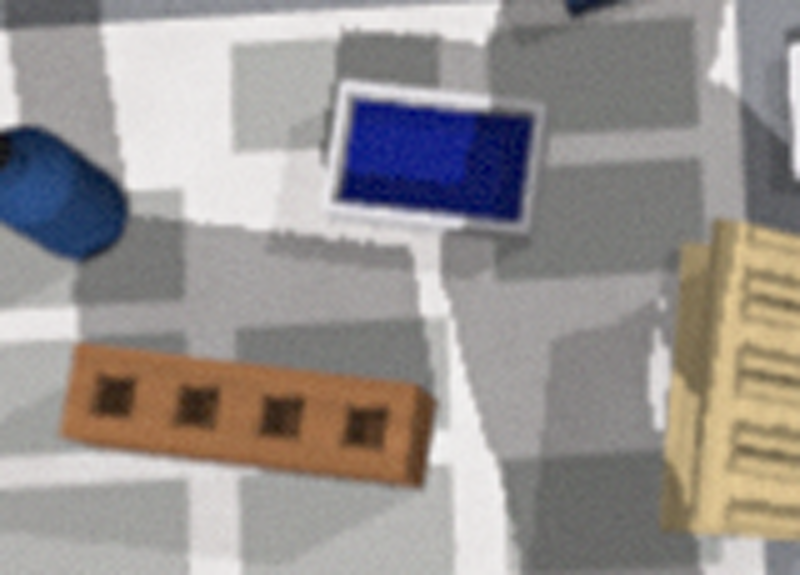

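View pics/c3.png

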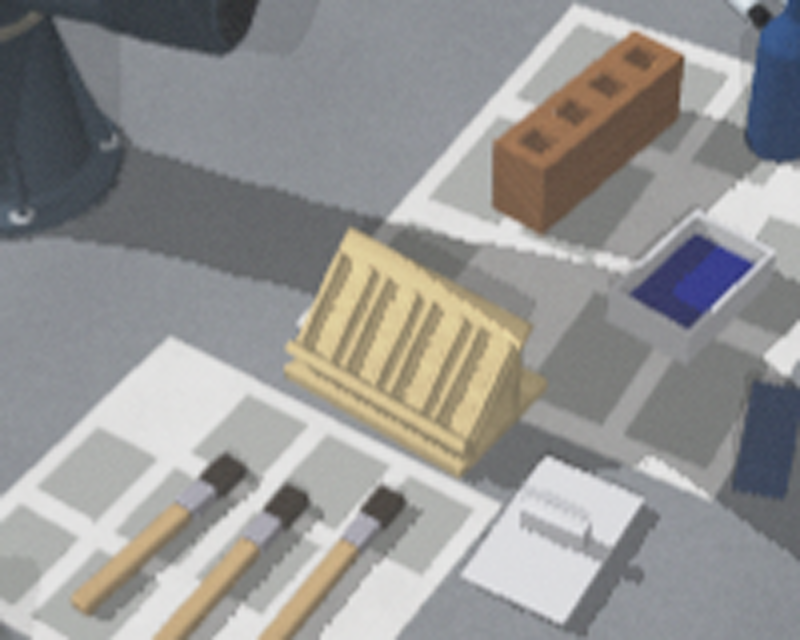

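```bash
python3 - <<'E'
from h import *
np.set_printoptions(precision=1,suppress=True)
c=cam('top')
f1=lambda L:np.array(L)/6+np.array([300,135]); f2=lambda L:np.array(L)/5+np.array([150,145])
for n,L in dict(A=[(233,425),(568,420)],B=[(310,545),(645,541)],C=[(315,660),(653,682)]).items():
    P=p2w(c,f1(L),12.);d=P[0]-P[1];print(n,P,'mid',P.mean(0),'len',np.linalg.norm(d),'yaw',np.arctan2(d[1],d[0]))
P=p2w(c,f2([(115,397),(196,406),(281,417),(365,426)]),85.);print('stand',P,P.mean(0),P[0]-P[3])
P=p2w(c,f2([(338,80),(545,102),(530,233),(330,212)]),40.);print('tray',P,P.mean(0))
P=p2w(c,f1([(47,112),(298,102),(307,262),(57,275)]),14.);print('lid',P,P.mean(0))
P=p2w(c,f1([(182,180)]),42.);print('bar',P)
P=p2w(c,[(425,181),(441,252),(158,190),(275,136)],[50,75,0,35]);print('bowl jar flask eraser',P)
s=bot.state(); print(R.from_rotvec(s['eef_rot']).as_matrix())
E
```

```text
A [[ 553.4 -154.8   12. ]
 [ 554.5 -345.1   12. ]] mid [ 554. -250.   12.] len 190.34782472722503 yaw 1.5766048268100241
B [[ 484.5 -197.1   12. ]
 [ 484.9 -386.3   12. ]] mid [ 484.7 -291.7   12. ] len 189.22053973179743 yaw 1.5730523376241161
C [[ 419.7 -198.6   12. ]
 [ 405.4 -387.8   12. ]] mid [ 412.5 -293.2   12. ] len 189.73666102318325 yaw 1.4955964736736862
stand [[485.6 386.8  85. ]
 [479.3 333.9  85. ]
 [471.7 278.5  85. ]
 [465.4 223.9  85. ]] [475.5 305.8  85. ] [ 20.3 162.9   0. ]
tray [[707.1 256.   40. ]
 [690.3 115.   40. ]
 [600.  124.1  40. ]
 [615.6 259.2  40. ]] [653.3 188.6  40. ]
lid [[ 736.8  -50.4   14. ]
 [ 741.5 -195.3   14. ]
 [ 647.1 -198.5   14. ]
 [ 640.8  -55.6   14. ]] [ 691.6 -125.    14. ]
bar [[ 689.  -126.9   42. ]]
bowl jar flask eraser [[ 629.1 -444.2   50. ]
 [ 388.9 -480.3   75. ]
 [ 616.5  468.1    0. ]
 [ 794.9   61.7   35. ]]
[[-0.   0.4 -0.9]
 [ 0.  -0.9 -0.4]
 [-1.  -0.  -0. ]]
```

```bash
cat >> h.py <<'E'
from scipy.linalg import logm, expm
def Tst(st=None):
    st=st or bot.state(); T=np.eye(4); T[:3,:3]=R.from_rotvec(st['eef_rot']).as_matrix(); T[:3,3]=st['ee_pos']; return T
def tool(yaw,tilt,roll=0):
    """tool x down tilted by tilt towards heading yaw+90 (yaw=0: +Y); jaw axis y along heading yaw"""
    B=np.array([[0,1,0],[0,0,-1],[-1,0,0]],float)  # cols x=-Z,y=X,z=-Y
    return (R.from_euler('z',yaw)*R.from_euler('x',tilt)).as_matrix()@B
def pose(Rm,grasp):
    T=np.eye(4); T[:3,:3]=Rm; T[:3,3]=np.array(grasp)-Rm[:,0]*0+0; T[:3,3]=np.array(grasp)-164*Rm[:,0]; return T
def plan(Tt,T0=None,n=None,name=''):
    T0=Tst() if T0 is None else T0
    rel=np.linalg.inv(T0)@Tt; L=np.real(logm(rel)); w=np.linalg.norm([L[2,1],L[0,2],L[1,0]]); v=np.linalg.norm(rel[:3,3])
    if n is None: n=max(1,int(np.ceil(max(w/.14,np.linalg.norm(L[:3,3])/40))))
    d=np.real(expm(L/n)); rv=R.from_matrix(d[:3,:3]).as_rotvec()
    print(name,'n=',n,'row:',[round(float(x),1) for x in d[:3,3]]+[round(float(x),4) for x in rv])
    return Tt
def log():
    import json
    s=bot.state(); open('log.jsonl','a').write(json.dumps([list(map(float,s['joint_pos'])),list(map(float,s['ee_pos'])),list(map(float,s['eef_rot']))])+'\n')
    return s
E
python3 - <<'E'
from h import *
log(); T=np.eye(4);T[:3,:3]=tool(0,0);T[:3,3]=[484,-300,400];plan(T)
E
```

```text
n= 10 row: [0.4, 2.5, -36.6, -0.1139, -0.0001, 0.0001]
```

Request:
arm_command(rows=[[0.4,2.5,-36.6,-0.114,0,0,0.4],[0.4,2.5,-36.6,-0.114,0,0,0.4],[0.4,2.5,-36.6,-0.114,0,0,0.4],[0.4,2.5,-36.6,-0.114,0,0,0.4],[0.4,2.5,-36.6,-0.114,0,0,0.4],[0.4,2.5,-36.6,-0.114,0,0,0.4],[0.4,2.5,-36.6,-0.114,0,0,0.4],[0.4,2.5,-36.6,-0.114,0,0,0.4],[0.4,2.5,-36.6,-0.114,0,0,0.4],[0.4,2.5,-36.6,-0.114,0,0,0.4],[0,0,0,0,0,0,0.4],[0,0,0,0,0,0,0.4]])

```text
time: 1.35
ee_pos: [484.2, -299.8, 400.7]
eef_rot: [1.207, 1.21, -1.208]
wrist_force: [-0.2, -0.2, -0.0]
grip_width: 52.2
```

```bash
python3 - <<'E'
from h import *
s=log();print(s['time'],s['ee_pos'],s['joint_pos'],s['grip_width']);print(Tst(s).round(3))
grab('wrist','w1.png')
E
```

```text
1.35 [ 484.15326461 -299.84030369  400.72279039] [-7.50569764e-01  4.57487081e-01  1.57869785e+00 -4.89452829e-04
  1.10528128e+00 -7.52410064e-01] 52.24245782776788
[[-0.00000e+00  1.00000e+00  2.00000e-03  4.84153e+02]
 [-0.00000e+00  2.00000e-03 -1.00000e+00 -2.99840e+02]
 [-1.00000e+00 -0.00000e+00  0.00000e+00  4.00723e+02]
 [ 0.00000e+00  0.00000e+00  0.00000e+00  1.00000e+00]]
```

View pics/w1.png

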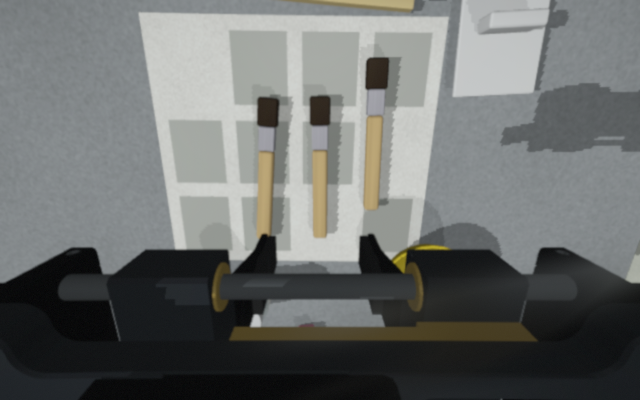

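Request:
arm_command(rows=[[0,0,-37,0,0,0,0.4],[0,0,-37,0,0,0,0.4],[0,0,-37,0,0,0,0.4],[0,0,-37,0,0,0,0.4],[0,0,-37,0,0,0,0.4],[0,0,-37,0,0,0,0.4],[0,0,0,0,0,0,0.4],[0,0,0,0,0,0,0.4]])

```text
time: 2.2
ee_pos: [484.2, -79.2, 400.9]
eef_rot: [1.208, 1.208, -1.208]
wrist_force: [1.3, -0.7, 0.9]
grip_width: 52.6
```

```bash
python3 - <<'E'
from h import *
s=log();print(s['time'],s['ee_pos'],s['joint_pos'])
grab('wrist','w2.png')
np.save('T2.npy',Tst(s))
crop('w1.png',220,40,420,240,4,'c4.png')
E
```

```text
2.2 [484.15221346 -79.18673228 400.92113921] [-3.90187699e-01  3.52833336e-01  1.76717961e+00 -7.78333023e-04
  1.02026562e+00 -3.90813131e-01]
```

View pics/w2.png

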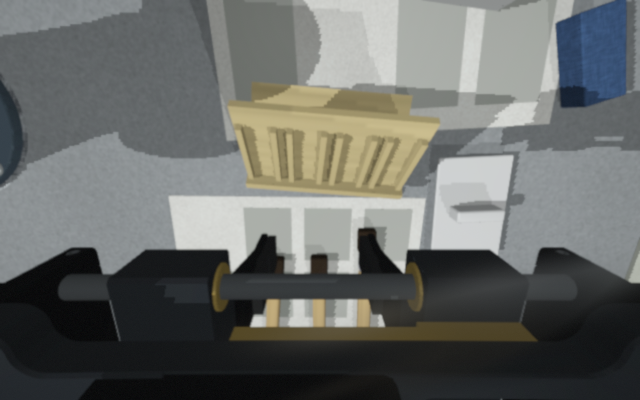

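Request:
arm_command(rows=[[0,5,-36,0,0,0,0.4],[0,5,-36,0,0,0,0.4],[0,5,-36,0,0,0,0.4],[0,5,-36,0,0,0,0.4],[0,5,-36,0,0,0,0.4],[0,5,-36,0,0,0,0.4],[0,5,-36,0,0,0,0.4],[0,5,-36,0,0,0,0.4],[0,0,0,0,0,0,0.4],[0,0,0,0,0,0,0.4]])

```text
time: 3.25
ee_pos: [524.4, 208.7, 400.5]
eef_rot: [1.208, 1.209, -1.209]
wrist_force: [-0.4, -0.0, -0.1]
grip_width: 52.3
```

```bash
python3 - <<'E'
from h import *
s=log();print(s['time'],s['ee_pos'],s['joint_pos'])
grab('wrist','w3.png')
np.save('T3.npy',Tst(s))
E
```

```text
3.25 [524.41228299 208.67802115 400.45777444] [ 1.80946888e-01  4.51105346e-01  1.59149602e+00 -9.35552381e-04
  1.09890197e+00  1.80900924e-01]
```

View pics/w3.png

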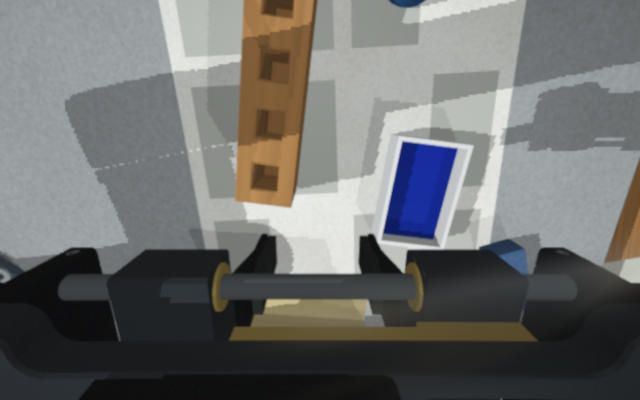

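View pics/c4.png

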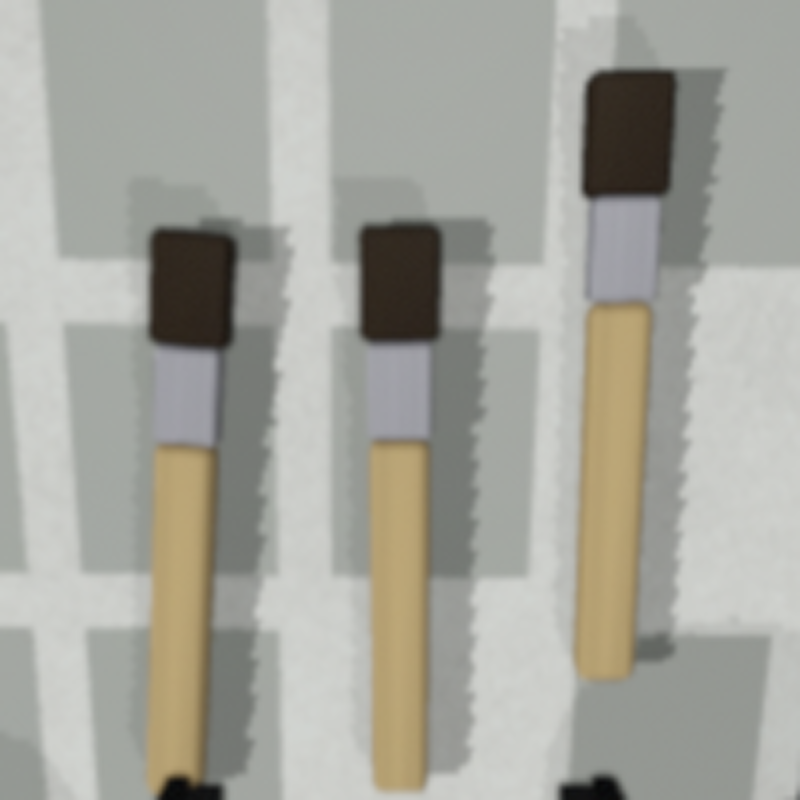

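w1 shows the three brushes, bristles up, at columns ~265, 320 and 374. w2 shows the rest, lip at row ~190 and board top at ~110. w3 shows the four stand pockets and the tray. Next I'll enlarge the rest, stand and tray.

```bash
python3 - <<'E'
from h import *
crop('w2.png',215,75,455,205,3.3333,'c5.png')
crop('w3.png',225,0,345,220,2.7,'c6.png')
crop('w3.png',365,125,485,255,4.5,'c7.png')
E
```

```text
(no output)
```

View pics/c5.png

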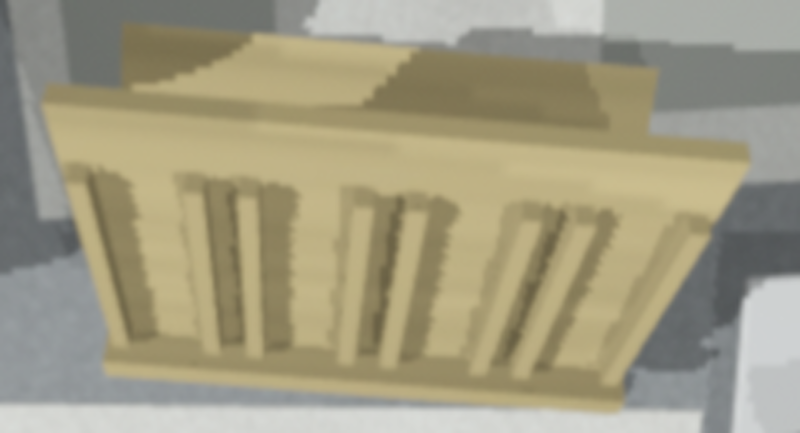

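View pics/c6.png

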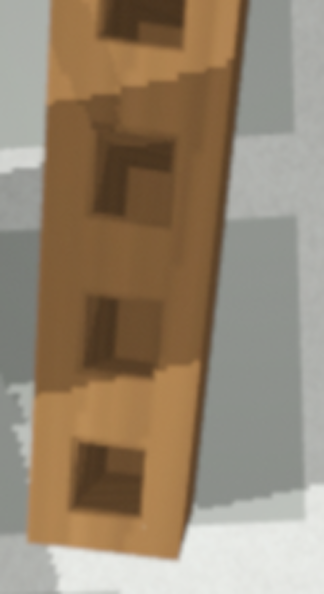

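View pics/c7.png

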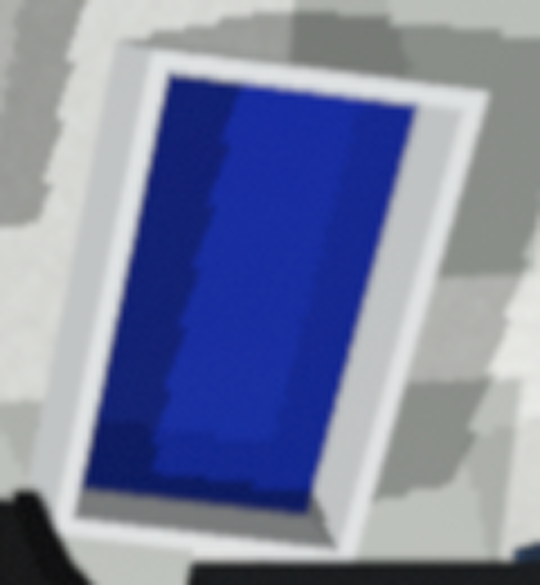

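```bash
cat > m.py <<'E'
from h import *
from scipy.optimize import least_squares
np.set_printoptions(precision=1,suppress=True)
def camT(T):
    m=bot.camera_model('wrist'); W=T@np.array(m['mount']); Rc=W[:3,:3].T
    return np.array(m['mtx'],float),np.array(m['D'],float),Rc,-Rc@W[:3,3]
E
python3 - <<'E'
from m import *
T1=Tst().copy(); T1[:3,:3]=R.from_rotvec([1.2078,1.2095,-1.2085]).as_matrix();T1[:3,3]=[484.153,-299.84,400.72]
import json
L=[json.loads(l) for l in open('log.jsonl')]
def TT(l): T=np.eye(4);T[:3,:3]=R.from_rotvec(l[2]).as_matrix();T[:3,3]=l[1];return T
c1,c2,c3=[camT(TT(l)) for l in L[1:4]]
for n,q in dict(A=[(632,72),(604,680)],B=[(400,228),(400,790)],C=[(193,230),(175,790)]).items():
    P=p2w(c1,np.array(q)/4+np.array([220,40]),15.);d=P[0]-P[1];print(n,P.mean(0),np.linalg.norm(d),'yaw %.3f'%np.arctan2(d[1],d[0]),P[0])
P=p2w(c3,np.array([(107.5,479),(122,334),(132.5,178)])/2.7+np.array([225,0]),85.);print('holes',P)
P=p2w(c3,np.array([(152,50),(490,92),(352,555),(65,520)])/4.5+np.array([365,125]),40.);print('tray',P,P.mean(0))
f=lambda q:np.array(q)/3.33333+np.array([215,75])
M=[(29.2,98.5,109.2),(29.2,-98.5,109.2)]+[(8,y,99.3) for y in(75,25,-25,-75)]+[(-42,y,49.) for y in(75,25,-25,-75)]
px=f([(45,103),(745,160),(136,178),(305,190),(471.5,205),(636.5,220),(166.5,348),(302,357),(436,368),(567,378)])
M=np.array(M)
def proj(c,p):
    Q=R.from_euler('z',p[2]).apply(M)+np.array([p[0],p[1],0]);return w2p(c,Q)
def res(p):
    r=proj(c2,p)-px; r[6:,1]*=0.05; r[2:6,1]*=.5; return r.ravel()
s=least_squares(res,[500,0,1.5]);print('rest',s.x,'yaw %.3f'%s.x[2]);print((proj(c2,s.x)-px))
ct=cam('top');pt=proj(ct,s.x);print(pt)
E
```

```text
A [ 556.4 -249.4   15. ] 188.23277169290975 yaw 1.587 [ 554.9 -155.3   15. ]
B [ 487.6 -291.5   15. ] 186.7623211999492 yaw 1.576 [ 487.1 -198.1   15. ]
C [ 416.1 -291.9   15. ] 186.82172322091992 yaw 1.487 [ 424.  -198.8   15. ]
holes [[468.2 225.6  85. ]
 [476.7 281.   85. ]
 [483.1 334.   85. ]]
tray [[620.7 265.5  40. ]
 [710.7 254.5  40. ]
 [692.4 119.4  40. ]
 [606.8 130.6  40. ]] [657.6 192.5  40. ]
rest [497.7 -26.8   1.5] yaw 1.492
[[-1.7 -1. ]
 [ 1.3 -0.2]
 [-1.1  2. ]
 [-0.4  2.7]
 [ 0.5  2.3]
 [ 1.5  1.9]
 [-1.9 -8.2]
 [-0.8 -7.6]
 [ 0.4 -7.7]
 [ 2.3 -7.4]]
[[288.7 248.7]
 [293.6 187.8]
 [296.1 242.1]
 [297.3 226.5]
 [298.5 211.1]
 [299.7 195.9]
 [311.9 244.5]
 [313.  229.4]
 [314.1 214.4]
 [315.2 199.6]]
```

```bash
python3 - <<'E'
from m import *
crop('w3.png',240,215,400,315,5,'c8.png')
m=bot.camera_model('wrist');M=np.linalg.inv(m['mount'])
for P in [(182,26.1,-9.5),(182,-26.1,-9.5),(182,26.1,9.5),(182,41,-9.5)]:
    q=M@np.array([*P,1]);p=cv2.projectPoints(q[:3].reshape(1,1,3),np.zeros(3),np.zeros(3),np.array(m['mtx']),np.array(m['D']))[0].ravel();print(P,p,(p-[240,215])*5)
grab('top','t2.png'); crop('t2.png',180,140,320,260,5.7,'c9.png'); print(w2p(cam('top'),[Tst()[:3,3]+[0,0,-182], Tst()[:3,3]]))
E
```

```text
(182, 26.1, -9.5) [359.  234.4] [594.9  97.2]
(182, -26.1, -9.5) [275.7 234.5] [178.5  97.3]
(182, 26.1, 9.5) [357.7 261.5] [588.5 232.7]
(182, 41, -9.5) [382.8 234.5] [713.9  97.3]
[[220.5 205.6]
 [207.3 194.6]]
```

View pics/c8.png

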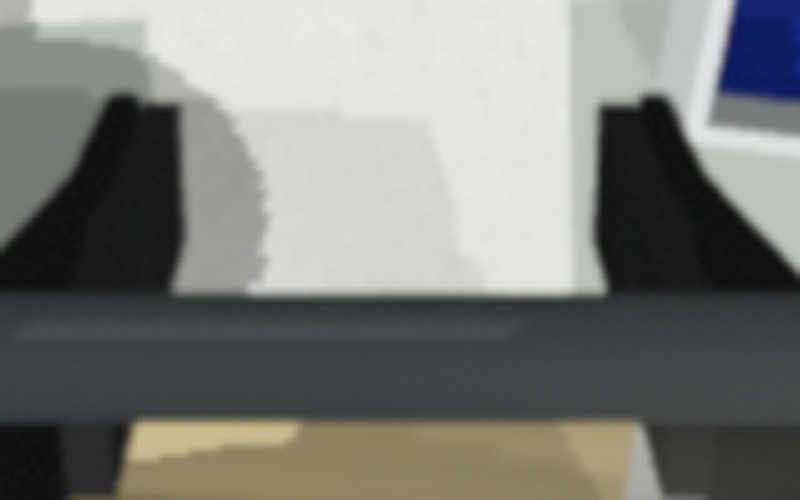

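View pics/t2.png

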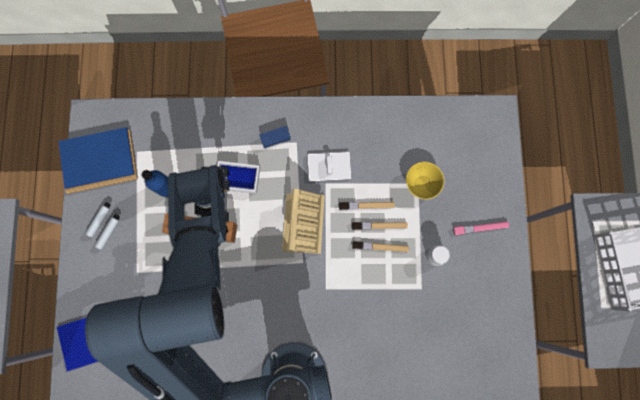

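```bash
python3 - <<'E'
from m import *
crop('t2.png',275,180,335,262,9,'c10.png')
ct=cam('top')
M=np.array([(-65,98.5,0),(-65,-98.5,0),(29.2,98.5,109.2),(29.2,-98.5,109.2),(65,98.5,0),(65,-98.5,0),(-50,98.5,30),(-50,-98.5,30)])
Q=R.from_euler('z',1.492).apply(M)+np.array([497.7,-26.8,0]);print((w2p(ct,Q)-[275,180])*9)
E
```

```text
[[390.8 658. ]
 [426.5 142.3]
 [123.6 618.7]
 [167.   69.7]
 [ 45.2 633.9]
 [ 87.3 119. ]
 [350.3 649.8]
 [387.4 125.2]]
```

View pics/c10.png

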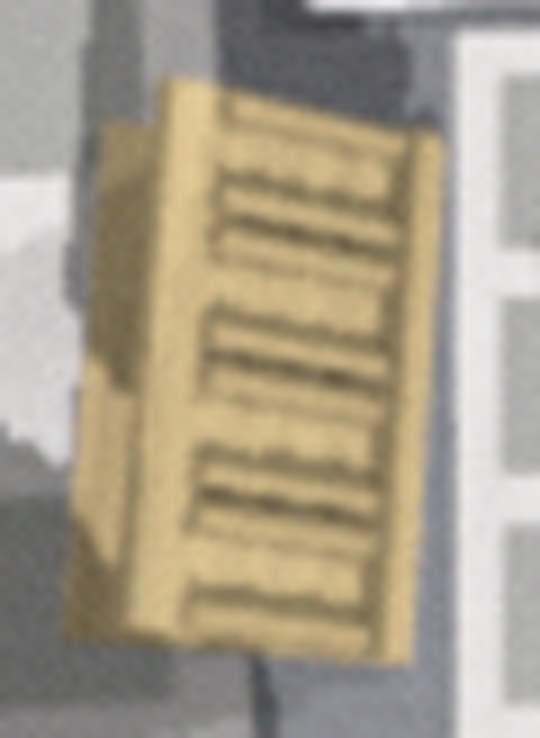

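Request:
arm_command(rows=[[0,0,0,0,0.14,0,0.4],[0,0,0,0,0.14,0,0.4],[0,0,0,0,0.14,0,0.4],[0,0,0,0,0.14,0,0.4],[0,0,0,0,0.14,0,0.4],[0,0,0,0,0,0,0.4],[0,0,0,0,0,0,0.4]])

```text
time: 4.05
ee_pos: [523.7, 207.9, 400.6]
eef_rot: [1.702, 1.7, -0.796]
wrist_force: [-0.5, -0.1, -0.7]
grip_width: 52.3
```

```bash
cat > kin.py <<'E'
from m import *
import json
def fk(q,p):
    h,a0,L1,L2,d6,lat,e=p
    Rz=lambda a:R.from_euler('z',a); Ry=lambda a:R.from_euler('y',a)
    r=Rz(q[0])
    P=r.apply([a0,lat,h])
    r2=r*Ry(q[1]); P=P+r2.apply([0,0,L1])
    r3=r2*Ry(q[2]); P=P+r3.apply([e,0,L2])
    r5=r3*Rz(q[3])*Ry(q[4])
    r6=r5*Rz(q[5])
    P=P+r6.apply([0,0,d6])
    # tool x along flange z, 
    return P,r6
L=[json.loads(l) for l in open('log.jsonl')]
def fit():
    # orientation const offset
    offs=[ (fk(l[0],[0]*7)[1].inv()*R.from_rotvec(l[2])).as_rotvec() for l in L]
    f=lambda p:np.concatenate([fk(l[0],p)[0]-l[1] for l in L]+[(np.array(p)-[150,0,450,450,100,110,0])*1e-3])
    s=least_squares(f,[150,0,450,450,100,110,0]); return s,offs
if __name__=='__main__':
    s=log();print(s['time'],s['ee_pos'],s['joint_pos'])
    L=[json.loads(l) for l in open('log.jsonl')]
    s,o=fit();print(s.x);print(s.fun.reshape(-1)[:-7].reshape(-1,3));np.set_printoptions(precision=4);print(np.array(o))
E
python3 kin.py
```

```text
4.05 [523.7 207.9 400.6] [ 0.   0.5  1.7  0.8  1.1 -0.4]
[274.2  -0.  588.  391.7 123.3 111.  114.1]
[[-0.  0.  0.]
 [-0.  0.  0.]
 [-0.  0.  0.]
 [-0. -0.  0.]
 [ 0.  0. -0.]]
[[ 1.2092 -1.2092  1.2092]
 [ 1.2092 -1.2092  1.2092]
 [ 1.2092 -1.2092  1.2092]
 [ 1.2092 -1.2092  1.2092]
 [ 1.2092 -1.2092  1.2092]]
```

```bash
cat >> kin.py <<'E'
LO=np.array([-3.08,-.75,.22,-1.43,0,-2.85]);HI=np.array([3.08,2.2,2.44,4.57,2.65,2.85])
OFF=R.from_rotvec([1.2092,-1.2092,1.2092])
_P=None
def ik(T,seed):
    global _P
    if _P is None:_P=fit()[0].x
    Rt=R.from_matrix(T[:3,:3])
    def f(q):
        P,r=fk(q,_P); return np.concatenate([(P-T[:3,3])/200,((r*OFF).inv()*Rt).as_rotvec(),1e-4*(q-seed)])
    s=least_squares(f,np.clip(seed,LO+1e-3,HI-1e-3),bounds=(LO,HI)); e=f(s.x)
    return s.x,np.linalg.norm(e[:3])*200,np.linalg.norm(e[3:6])
def interp(T0,T1,n):
    Lg=np.real(logm(np.linalg.inv(T0)@T1)); return [T0@np.real(expm(Lg*k/n)) for k in range(1,n+1)]
def path(Ts,seed,nm=None):
    """Ts list of poses; checks reach along screw"""
    T0=Ts[0];q=np.array(seed);m=LO*0+9
    for i,T in enumerate(Ts[1:]):
        n=8;mx=0
        for X in interp(T0,T,n):
            q2,ep,er=ik(X,q);mx=max(mx,ep,er*200);dq=np.abs(q2-q).max();q=q2;m=np.minimum(m,np.minimum(q-LO,HI-q))
        print('seg',i,'err',round(mx,2),'q',q.round(2)); T0=T
    print('margin',m.round(2)); return q
REST=np.array([496.5,-26.8]);RYAW=1.492
STAND=np.array([[467,224.8],[474,279.7],[481.2,334],[487.5,388.3]])
def restpose(gy,s=25,back=13,up=0,along=0,tilt=np.pi/4):
    """grasp pose for brush in groove gy (rest y) ; up=normal to board offset, along = along board upward"""
    a=RYAW; ex=np.array([np.cos(a),np.sin(a),0]);ey=np.array([-np.sin(a),np.cos(a),0]);ez=np.array([0,0,1.])
    u=(ex+ez)/2**.5; nrm=(-ex+ez)/2**.5
    O=np.array([*REST,0])+11.5*ex+gy*ey+103*ez
    Rm=tool(a-np.pi/2,tilt)
    return pose(Rm,O+(s+along)*u+up*nrm-back*Rm[:,0])
def standpose(i,z,s=25,back=13,tilt=np.pi/2,yaw=-.128):
    """brush upright, origin at height z above table, tool tilt"""
    Rm=tool(yaw,tilt); d=tool(yaw,np.pi/2)[:,0]
    O=np.array([*STAND[i],z]); 
    return pose(Rm,O+np.array([0,0,s])-back*Rm[:,0])
E
python3 - <<'E'
from kin import *
s=bot.state();q=s['joint_pos'];T=Tst(s)
up=pose(tool(0,0),[486,-267,120]);dn=pose(tool(0,0),[486,-267,21])
print('pick');q=path([T,up,dn,up],q)
for gy in(-75,75):
  print('rest',gy);q1=path([up,restpose(gy,up=60),restpose(gy)],q)
for gy in(-75,75):
  print('regrasp tilt',gy)
  for t in(.78,.3,0):
    q2=path([restpose(gy,up=60),restpose(gy,tilt=t,s=30,back=8)],q1)
    dt=np.pi/4-t
    for i in (1,3):
      print('stand',i,t);path([restpose(gy,tilt=t,s=30,back=8),restpose(gy,tilt=t,s=30,back=8,up=60,along=30),standpose(i,220,s=30,back=8,tilt=np.pi/4+t),standpose(i,105,s=30,back=8,tilt=np.pi/4+t)],q2)
E
```

```text
pick
seg 0 err 0.0 q [-0.7  0.6  1.7  0.   0.8 -0.7]
seg 1 err 0.0 q [-0.7  0.8  1.8  0.   0.6 -0.7]
seg 2 err 0.0 q [-0.7  0.6  1.7  0.   0.8 -0.7]
margin [2.4 1.2 0.6 1.4 0.6 2.1]
rest -75
seg 0 err 0.0 q [-0.6  0.7  1.6  0.7  1.4 -0.9]
seg 1 err 0.0 q [-0.6  0.8  1.6  0.7  1.3 -0.9]
margin [2.4 1.4 0.7 1.5 0.9 2. ]
rest 75
seg 0 err 0.0 q [-0.8  0.6  1.9  0.6  1.2 -1.1]
seg 1 err 0.0 q [-0.7  0.7  2.   0.7  1.1 -1.1]
margin [2.3 1.3 0.4 1.5 0.9 1.7]
regrasp tilt -75
seg 0 err 0.0 q [-0.5  0.8  1.6  0.7  1.2 -0.9]
margin [2.5 1.4 0.8 2.1 1.2 2. ]
stand 1 0.78
seg 0 err 0.0 q [-0.6  0.7  1.6  0.7  1.4 -0.8]
seg 1 err 0.0 q [-0.3  0.9  2.1  1.4  1.6 -1.4]
seg 2 err 0.0 q [-0.3  1.1  2.   1.4  1.6 -1.6]
margin [2.5 1.1 0.4 2.1 1.1 1.3]
stand 3 0.78
seg 0 err 0.0 q [-0.6  0.7  1.6  0.7  1.4 -0.8]
seg 1 err 0.0 q [-0.   0.9  2.   1.7  1.5 -1.3]
seg 2 err 0.0 q [-0.   1.1  1.9  1.7  1.6 -1.5]
margin [2.5 1.1 0.4 2.1 1.1 1.4]
seg 0 err 0.0 q [-0.3  0.6  1.7  0.4  1.  -0.5]
margin [2.5 1.4 0.8 1.8 1.  2. ]
stand 1 0.3
seg 0 err 0.0 q [-0.4  0.5  1.6  0.3  1.1 -0.5]
seg 1 err 0.0 q [-0.2  0
[... 1439 characters left out ...]
.8  2.   1.4  1.1 -1.2]
margin [2.6 1.1 0.4 1.8 0.8 1.6]
stand 3 0.3
seg 0 err 0.0 q [-0.5  0.4  2.   0.3  1.  -0.6]
seg 1 err 0.0 q [ 0.   0.6  1.9  1.4  1.1 -0.8]
seg 2 err 0.0 q [ 0.   0.8  2.   1.5  1.1 -1.2]
margin [2.6 1.1 0.4 1.8 0.8 1.7]
seg 0 err 0.0 q [-0.2  0.5  2.   0.   0.7 -0.2]
margin [2.4 1.2 0.4 1.4 0.7 1.8]
stand 1 0
seg 0 err 0.0 q [-0.3  0.3  2.   0.   0.8 -0.2]
seg 1 err 0.0 q [-0.1  0.4  1.9  1.   1.  -0.6]
seg 2 err 0.0 q [-0.1  0.7  2.   1.2  0.9 -0.9]
margin [2.8 1.1 0.4 1.4 0.7 1.9]
stand 3 0
seg 0 err 0.0 q [-0.3  0.3  2.   0.   0.8 -0.2]
seg 1 err 0.0 q [ 0.1  0.5  1.8  1.   0.9 -0.4]
seg 2 err 0.0 q [ 0.1  0.7  1.9  1.3  0.8 -0.8]
margin [2.8 1.1 0.4 1.4 0.7 2.1]
```

```bash
python3 - <<'E'
from kin import *
a=plan(pose(tool(0.0,0),[486,-267,180]));b=plan(pose(tool(0.0,0),[486,-267,21]),a,5)
E
```

```text
n= 13 row: [-9.5, -2.9, 36.3, -0.0001, -0.0536, -0.0]
 n= 5 row: [31.8, 0.0, 0.0, 0.0, 0.0, 0.0]
```

Request:
arm_command(rows=[[-9.5,-2.9,36.3,0,-0.0536,0,0.4],[-9.5,-2.9,36.3,0,-0.0536,0,0.4],[-9.5,-2.9,36.3,0,-0.0536,0,0.4],[-9.5,-2.9,36.3,0,-0.0536,0,0.4],[-9.5,-2.9,36.3,0,-0.0536,0,0.4],[-9.5,-2.9,36.3,0,-0.0536,0,0.4],[-9.5,-2.9,36.3,0,-0.0536,0,0.4],[-9.5,-2.9,36.3,0,-0.0536,0,0.4],[-9.5,-2.9,36.3,0,-0.0536,0,0.4],[-9.5,-2.9,36.3,0,-0.0536,0,0.4],[-9.5,-2.9,36.3,0,-0.0536,0,0.4],[-9.5,-2.9,36.3,0,-0.0536,0,0.4]])

```text
time: 5.25
ee_pos: [488.9, -230.0, 335.4]
eef_rot: [1.246, 1.248, -1.184]
wrist_force: [0.2, 0.4, -0.9]
grip_width: 52.4
```

Request:
arm_command(rows=[[-9.5,-2.9,36.3,0,-0.0536,0,0.4],[30,0,0,0,0,0,0.4],[30,0,0,0,0,0,0.4],[30,0,0,0,0,0,0.4],[20,0,0,0,0,0,0.4],[0,0,0,0,0,0,0.4],[0,0,0,0,0,0,0.4]])

```text
time: 5.95
ee_pos: [486.5, -264.9, 232.7]
eef_rot: [1.209, 1.211, -1.207]
wrist_force: [0.1, -0.9, 0.5]
grip_width: 52.0
```

```bash
python3 - <<'E'
from kin import *
s=log();print(s['time'],s['ee_pos']);np.set_printoptions(suppress=True,precision=3);print(Tst(s)[:3,:3]);grab('wrist','w4.png')
plan(pose(tool(0.0,0),[486,-267,21]),n=2)
E
```

```text
5.95 [ 486.5 -264.9  232.7]
[[ 0.     1.     0.002]
 [ 0.002  0.002 -1.   ]
 [-1.     0.    -0.002]]
 n= 2 row: [24.2, -0.4, 1.0, 0.0008, -0.0005, -0.0007]
```

View pics/w4.png

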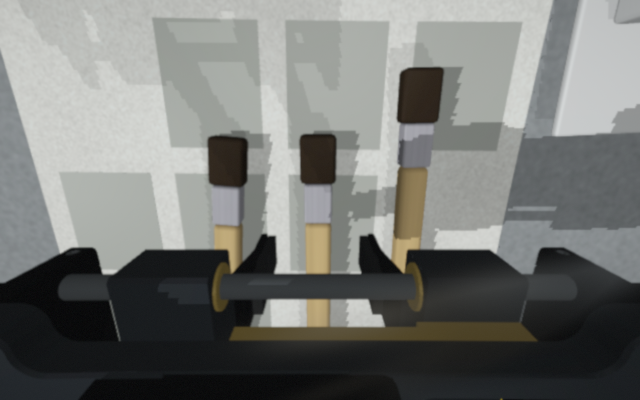

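The wrist view has brush B's handle at column 318, midway between the fingertips (275 and 360). I'm going down, closing and lifting.

Request:
arm_command(rows=[[24.2,-0.3,1,0,0,0,0.4],[24,-0.3,1,0,0,0,0.4],[0,0,0,0,0,0,0.4],[0,0,0,0,0,0,1],[0,0,0,0,0,0,1],[0,0,0,0,0,0,1],[0,0,0,0,0,0,1],[0,0,0,0,0,0,1]])

```text
time: 6.8
ee_pos: [485.7, -266.5, 184.7]
eef_rot: [1.211, 1.211, -1.207]
wrist_force: [0.3, 0.9, 0.4]
grip_width: 19.9
```

Request:
arm_command(rows=[[-20,0,0,0,0,0,1],[-30,0,0,0,0,0,1],[-30,0,0,0,0,0,1],[-30,0,0,0,0,0,1],[-30,0,0,0,0,0,1],[0,0,0,0,0,0,1],[0,0,0,0,0,0,1]])

```text
time: 7.5
ee_pos: [485.4, -266.8, 324.5]
eef_rot: [1.211, 1.211, -1.207]
wrist_force: [-0.1, -0.4, -1.0]
grip_width: 19.8
```

```bash
python3 - <<'E'
from kin import *
s=log();print(s['time'],s['ee_pos'],s['grip_width']);grab('wrist','w5.png');grab('scene','s5.png');crop('s5.png',150,100,390,280,3.3,'c11.png')
up=restpose(-25,up=50,along=3)
a=plan(up);plan(restpose(-25,up=0,along=3),a,3);print(up,restpose(-25)[:3,3])
E
```

```text
7.5 [ 485.4 -266.8  324.5] 19.81436969756362
 n= 6 row: [12.5, 3.7, -15.5, 0.0124, 0.13, 0.0056]
 n= 3 row: [16.7, 0.0, 0.0, 0.0, 0.0, -0.0]
[[   0.1    1.    -0.1  511.3]
 [   0.7   -0.1   -0.7 -157.6]
 [  -0.7   -0.    -0.7  283.3]
 [   0.     0.     0.     1. ]] [ 513.9 -124.5  245.8]
```

View pics/w5.png

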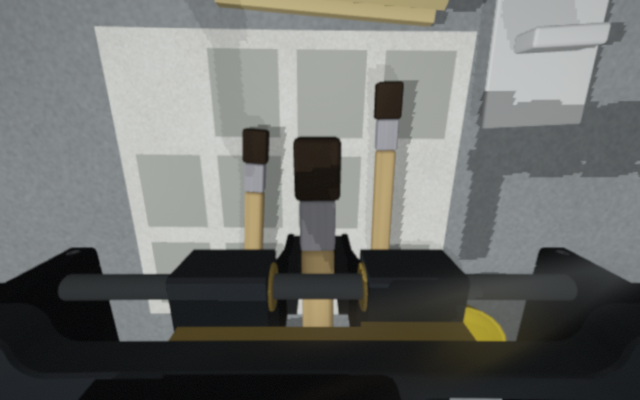

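View pics/c11.png

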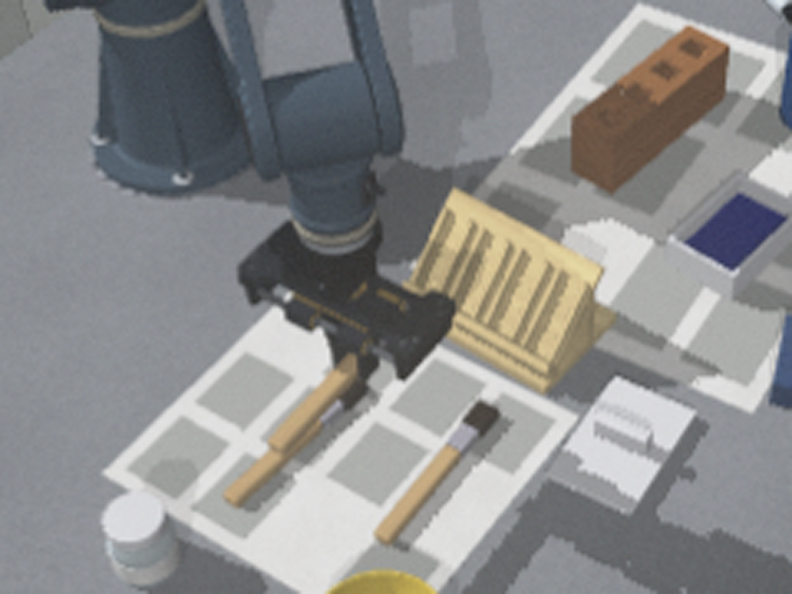

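```bash
cat >> m.py <<'E'
def sgrip(rows,back=13,ss=(95,60,30)):
    m=bot.camera_model('wrist');M=np.linalg.inv(m['mount']);out=[]
    for r,s0 in zip(rows,ss):
        best=min(np.arange(-110,0,.25),key=lambda z:abs(cv2.projectPoints((M@np.array([164+back-8,0,z,1]))[:3].reshape(1,1,3),np.zeros(3),np.zeros(3),np.array(m['mtx']),np.array(m['D']))[0].ravel()[1]-r))
        out.append(s0+best)
    return out
E
python3 - <<'E'
from m import *
crop('w5.png',280,125,360,265,4,'c12.png');print(sgrip([137,200,250]))
E
```

```text
[np.float64(25.0), np.float64(24.0), np.float64(24.75)]
```

View pics/c12.png

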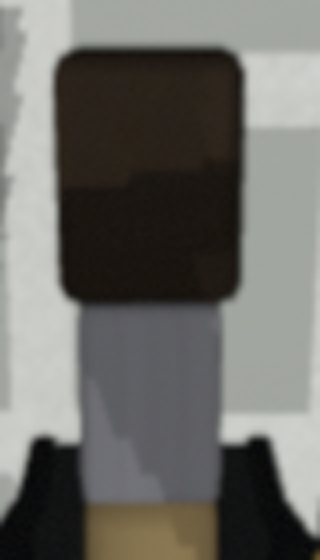

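Request:
arm_command(rows=[[12.5,3.7,-15.5,0.0124,0.13,0.0056,1],[12.5,3.7,-15.5,0.0124,0.13,0.0056,1],[12.5,3.7,-15.5,0.0124,0.13,0.0056,1],[12.5,3.7,-15.5,0.0124,0.13,0.0056,1],[12.5,3.7,-15.5,0.0124,0.13,0.0056,1],[12.5,3.7,-15.5,0.0124,0.13,0.0056,1],[0,0,0,0,0,0,1],[0,0,0,0,0,0,1],[0,0,0,0,0,0,1]])

```text
time: 8.5
ee_pos: [511.6, -158.8, 283.7]
eef_rot: [1.836, 1.695, -0.762]
wrist_force: [-0.6, -0.2, -1.8]
grip_width: 19.5
```

```bash
python3 - <<'E'
from kin import *
s=log();print(s['time'],s['ee_pos'],s['grip_width']);grab('wrist','w6.png');grab('scene','s6.png');crop('s6.png',220,120,370,240,5,'c13.png');grab('top','t6.png');crop('t6.png',260,170,360,270,6,'c14.png')
plan(restpose(-25,up=0,along=3),n=3)
# predicted brush pixel points in scene if home at along=3, up=50
E
```

```text
8.5 [ 511.6 -158.8  283.7] 19.525804562436957
 n= 3 row: [17.2, -0.2, -0.0, 0.0006, 0.0009, -0.0007]
```

View pics/w6.png

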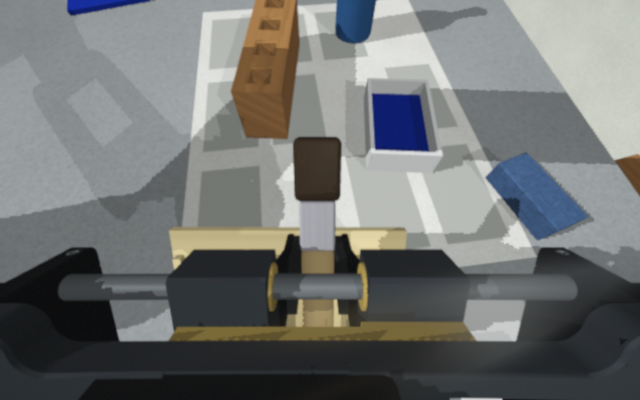

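View pics/c13.png

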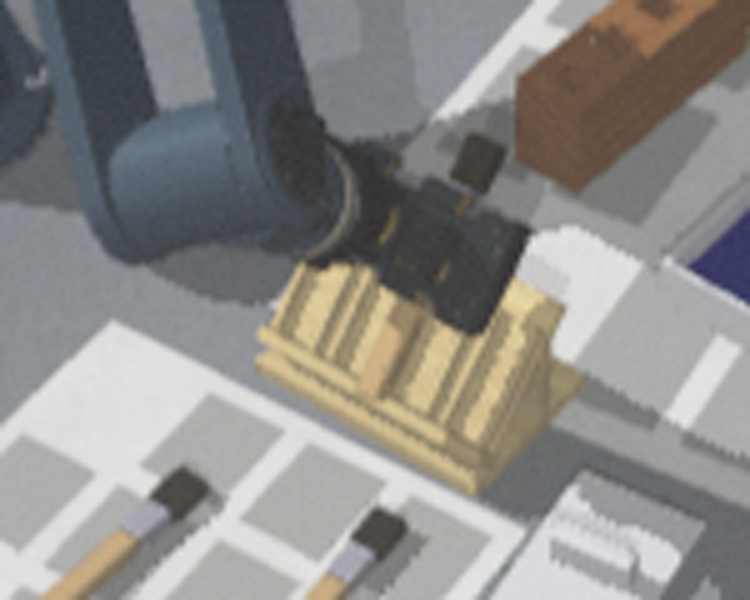

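View pics/c14.png

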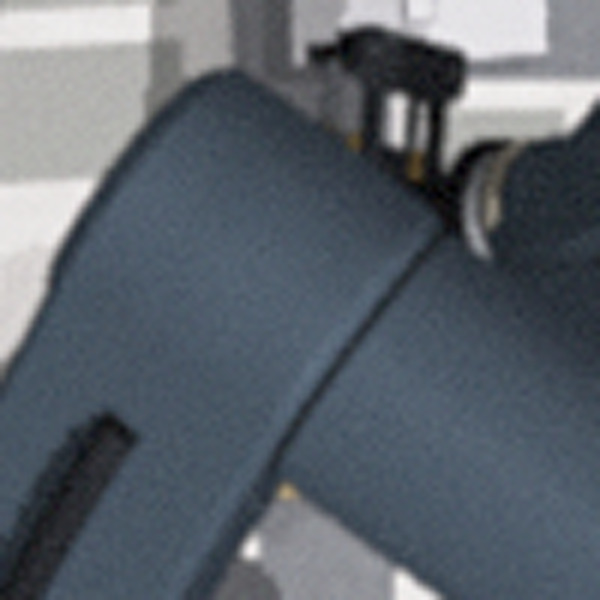

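```bash
python3 - <<'E'
from kin import *
crop('w6.png',160,215,420,265,3,'c15.png')
c=cam('wrist')
for R0 in ([496.5,-26.8],):
  Q=R.from_euler('z',RYAW).apply([(29.2,98.5,109.2),(29.2,-98.5,109.2)])+np.array([*R0,0]);print(w2p(c,Q),(w2p(c,Q)-[160,215])*3)
cs=cam('scene')
Q=R.from_euler('z',RYAW).apply([(29.2,98.5,109.2),(29.2,-98.5,109.2),(-50,98.5,30),(-50,-98.5,30)])+np.array([*REST,0]);print((w2p(cs,Q)-[220,120])*5)
E
```

```text
[[167.4 230.3]
 [404.1 230.4]] [[ 22.1  45.8]
 [732.4  46.1]]
[[335.1 181.3]
 [561.9 302.6]
 [269.5 323.3]
 [490.7 450.4]]
```

View pics/c15.png

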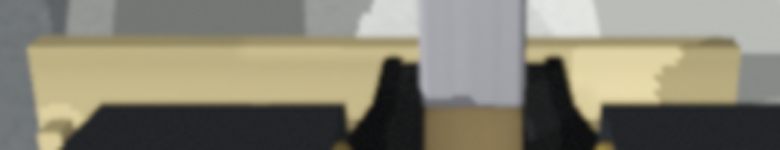

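Request:
arm_command(rows=[[17,0.5,0,0,0,0,1],[17,0.5,0,0,0,0,1],[16,0,0,0,0,0,1],[0,0,0,0,0,0,1],[0,0,0,0,0,0,1]])

```text
time: 9.15
ee_pos: [515.6, -123.5, 249.2]
eef_rot: [1.836, 1.696, -0.76]
wrist_force: [-0.4, -1.3, -0.1]
grip_width: 19.7
```

Request:
arm_command(rows=[[0,0,1.5,0,0,0,1],[0,0,1.5,0,0,0,1],[0,0,0,0,0,0,1],[0,0,0,0,0,0,1]])

```text
time: 9.55
ee_pos: [515.4, -125.6, 246.9]
eef_rot: [1.837, 1.695, -0.76]
wrist_force: [0.1, 0.7, -0.8]
grip_width: 19.6
```

```bash
sed -i 's/REST=np.array(\[496.5/REST=np.array([497.7/' kin.py; python3 - <<'E'
from kin import *
s=log();print(s['time'],s['ee_pos'],s['grip_width'],s['wrist_force']);grab('scene','s7.png');crop('s7.png',220,120,370,240,5,'c16.png')
plan(restpose(-25),n=1)
E
```

```text
9.55 [ 515.4 -125.6  246.9] 19.624370908162064 [ 0.1  0.7 -0.8]
 n= 1 row: [1.5, -0.3, 0.0, 0.0019, 0.002, -0.0019]
```

View pics/c16.png

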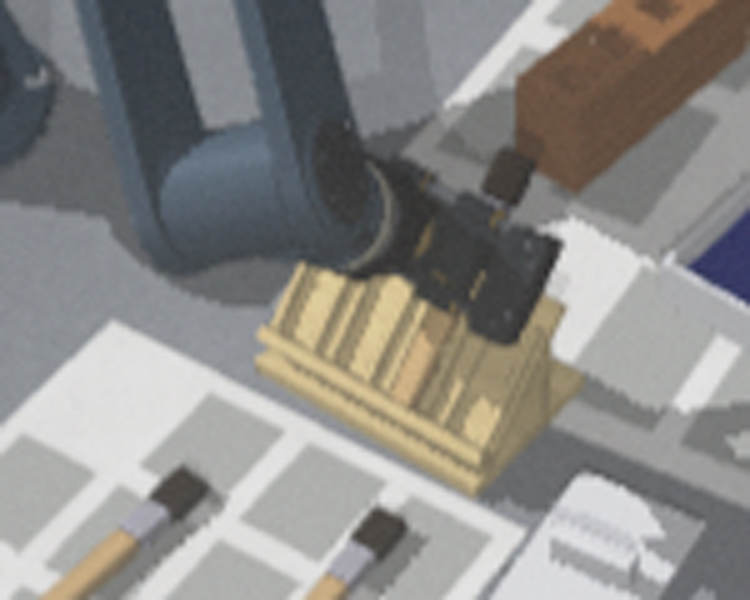

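Request:
arm_command(rows=[[0.8,0,1.5,0,0,0,1],[0.8,0,1.5,0,0,0,1],[0,0,0,0,0,0,1],[0,0,0,0,0,0,1]])

```text
time: 10.0
ee_pos: [515.3, -125.1, 244.6]
eef_rot: [1.841, 1.7, -0.755]
wrist_force: [2.0, 4.3, 6.7]
grip_width: 19.9
```

```bash
python3 - <<'E'
from kin import *
s=log();print(s['time'],s['ee_pos'],s['grip_width'],s['wrist_force']);
print(Tst()[:3,:3].T@s['wrist_force'])
E
```

```text
10.0 [ 515.3 -125.1  244.6] 19.86978530021353 [2.  4.3 6.7]
[-1.5  1.7 -7.9]
```

Request:
arm_command(rows=[[0,0,0,0,0,0,0.55],[0,0,0,0,0,0,0.55],[0,0,0,0,0,0,0.55],[0,0,0,0,0,0,0.55],[-20,0,0,0,0,0,0.55],[-30,0,0,0,0,0,0.55],[-35,0,0,0,0,0,0.45],[-35,0,0,0,0,0,0.4],[0,0,0,0,0,0,0.4],[0,0,0,0,0,0,0.4]])

```text
time: 11.0
ee_pos: [508.2, -211.1, 328.6]
eef_rot: [1.837, 1.695, -0.761]
wrist_force: [-0.0, 0.0, -0.3]
grip_width: 51.9
```

```bash
python3 - <<'E'
from kin import *
s=log();print(s['time'],s['ee_pos'],s['grip_width'],s['wrist_force']);grab('wrist','w8.png');grab('scene','s8.png');crop('s8.png',220,120,370,240,5,'c17.png')
# pick A
a=plan(pose(tool(0.01,0),[555.5,-225,130]));plan(pose(tool(0.01,0),[555.5,-225,21]),a,4)
E
```

```text
11.0 [ 508.2 -211.1  328.6] 51.91162075972029 [-0.   0.  -0.3]
 n= 6 row: [4.2, 8.0, 4.6, -0.0139, -0.1308, -0.0058]
 n= 4 row: [27.2, 0.0, -0.0, -0.0, 0.0, 0.0]
```

View pics/w8.png

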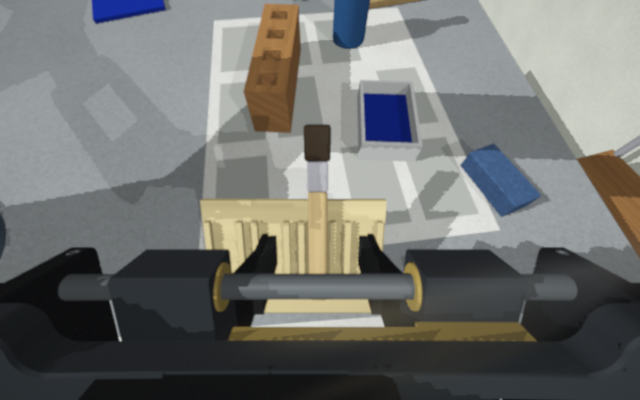

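View pics/c17.png

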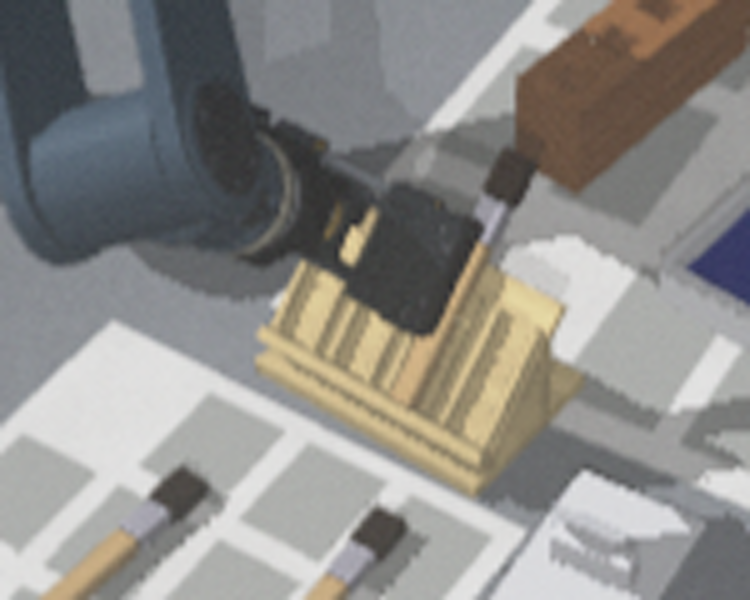

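Request:
arm_command(rows=[[4.2,8,4.6,-0.0139,-0.1308,-0.0058,0.4],[4.2,8,4.6,-0.0139,-0.1308,-0.0058,0.4],[4.2,8,4.6,-0.0139,-0.1308,-0.0058,0.4],[4.2,8,4.6,-0.0139,-0.1308,-0.0058,0.4],[4.2,8,4.6,-0.0139,-0.1308,-0.0058,0.4],[4.2,8,4.6,-0.0139,-0.1308,-0.0058,0.4],[27,0,0,0,0,0,0.4],[27,0,0,0,0,0,0.4],[0,0,0,0,0,0,0.4],[0,0,0,0,0,0,0.4]])

```text
time: 12.1
ee_pos: [556.0, -225.1, 239.8]
eef_rot: [1.201, 1.215, -1.202]
wrist_force: [0.1, -0.5, 0.1]
grip_width: 52.3
```

```bash
python3 - <<'E'
from kin import *
s=log();print(s['time'],s['ee_pos']);grab('wrist','w9.png')
plan(pose(tool(0.01,0),[555.8,-225,21]),n=2)
E
```

```text
12.1 [ 556.  -225.1  239.8]
 n= 2 row: [28.0, -0.4, -0.3, 0.0001, 0.0006, -0.0007]
```

View pics/w9.png

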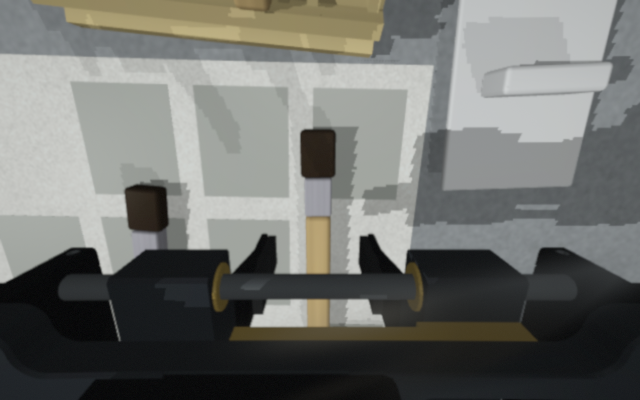

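Request:
arm_command(rows=[[28,-0.2,-0.3,0,0,0,0.4],[28,-0.2,-0.3,0,0,0,0.4],[0,0,0,0,0,0,0.4],[0,0,0,0,0,0,1],[0,0,0,0,0,0,1],[0,0,0,0,0,0,1],[0,0,0,0,0,0,1],[-20,0,0,0,0,0,1],[-40,0,0,0,0,0,1],[-40,0,0,0,0,0,1],[-40,0,0,0,0,0,1],[0,0,0,0,0,0,1]])

```text
time: 13.35
ee_pos: [557.4, -226.2, 331.4]
eef_rot: [1.202, 1.198, -1.197]
wrist_force: [0.6, -0.7, 0.4]
grip_width: 0.5
```

```bash
python3 - <<'E'
from kin import *
s=log();print(s['time'],s['ee_pos'],s['grip_width']);grab('wrist','w10.png')
up=restpose(-75,up=50,along=3);q=s['joint_pos'];path([Tst(s),up,restpose(-75)],q)
a=plan(up);plan(restpose(-75,up=0,along=0),a,3)
crop('w10.png',280,125,360,265,4,'c18.png')
E
```

```text
13.35 [ 557.4 -226.2  331.4] 0.4598830525242447
seg 0 err 0.0 q [-0.6  0.7  1.6  0.7  1.4 -0.9]
seg 1 err 0.0 q [-0.6  0.8  1.6  0.7  1.3 -0.9]
margin [2.5 1.4 0.8 1.5 1.  2. ]
 n= 6 row: [10.9, 0.5, -8.0, 0.0146, 0.1318, 0.0044]
 n= 3 row: [16.7, 0.0, 1.0, 0.0, 0.0, -0.0]
```

View pics/c18.png

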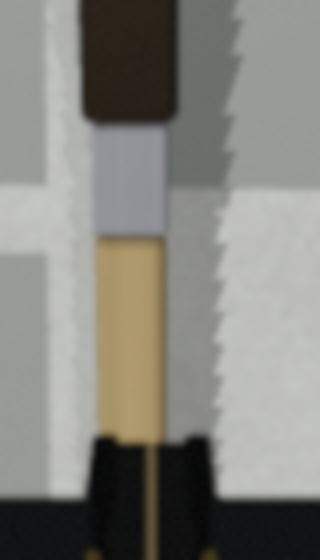

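The opening reads 0.5 mm, so the brush isn't held. It may have slipped in the grip slackening. I'll look before trying again.

```bash
python3 - <<'E'
from kin import *
s=bot.state();print(s['grip_width'],s['wrist_force']);grab('scene','s9.png');crop('s9.png',180,120,390,280,3.8,'c19.png')
E
```

```text
0.3483164025631114 [-0.2  0.4 -0.9]
```

View pics/w10.png

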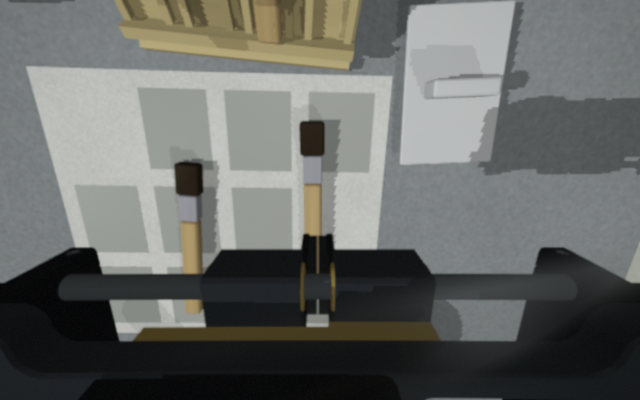

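View pics/c19.png

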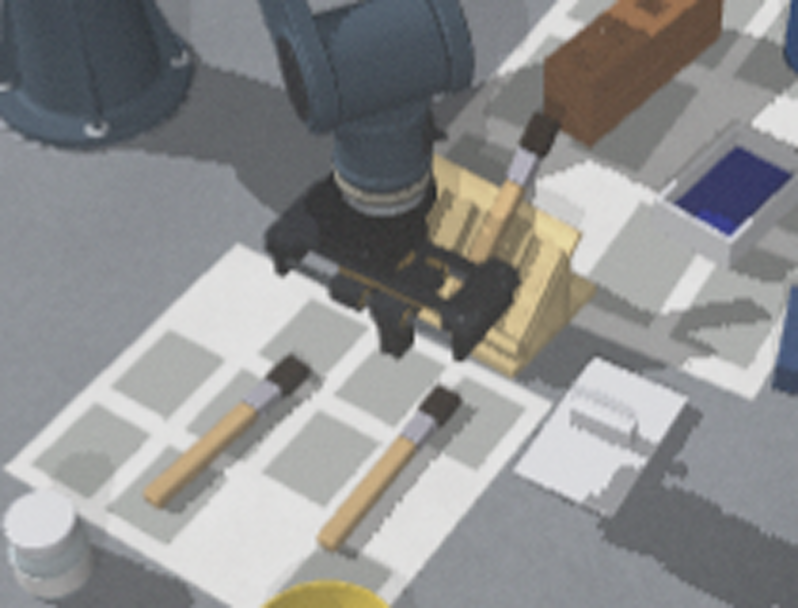

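Request:
arm_command(rows=[[0,0,0,0,0,0,0.4],[0,0,0,0,0,0,0.4],[0,0,0,0,0,0,0.4]])

```text
time: 13.75
ee_pos: [555.5, -225.2, 323.5]
eef_rot: [1.202, 1.214, -1.203]
wrist_force: [0.3, 0.4, -0.1]
grip_width: 16.8
```

```bash
python3 - <<'E'
from m import *
s=log();print(s['time'],s['ee_pos'],s['eef_rot'],s['grip_width']);T=Tst(s);print(np.arctan2(T[1,1],T[0,1]))
grab('wrist','w11.png');crop('w11.png',270,110,350,240,5,'c20.png')
E
```

```text
13.75 [ 555.5 -225.2  323.5] [ 1.2  1.2 -1.2] 16.78846430761145
0.009462071534190463
```

View pics/c20.png

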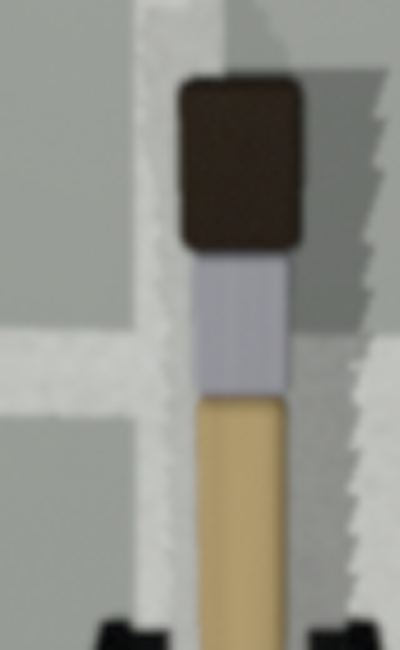

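```bash
python3 - <<'E'
from m import *
P=p2w(cam('wrist'),[(318,125),(318.2,160.4),(318.4,189)],[12,15,15.]);print(P)
from kin import *
plan(pose(tool(0.01,0),[555.8,P[0][1]-70,21]),n=4)
E
```

```text
[[ 555.6 -154.    12. ]
 [ 556.1 -189.    15. ]
 [ 556.6 -219.3   15. ]]
 n= 4 row: [34.7, 0.1, -0.3, -0.0001, 0.0001, -0.0]
```

Brush A is still in place, with its tip at y=-154. I'll regrasp it, closing for longer.

Request:
arm_command(rows=[[34.7,0,-0.3,0,0,0,0.4],[34.7,0,-0.3,0,0,0,0.4],[34.7,0,-0.3,0,0,0,0.4],[34.7,0.3,-0.3,0,0,0,0.4],[0,0,0,0,0,0,0.4],[0,0,0,0,0,0,1],[0,0,0,0,0,0,1],[0,0,0,0,0,0,1],[0,0,0,0,0,0,1],[0,0,0,0,0,0,1],[0,0,0,0,0,0,1],[0,0,0,0,0,0,1]])

```text
time: 15.0
ee_pos: [556.4, -224.4, 186.4]
eef_rot: [1.202, 1.211, -1.201]
wrist_force: [-0.1, -0.3, 1.7]
grip_width: 19.6
```

Request:
arm_command(rows=[[-20,0,0,0,0,0,1],[-40,0,0,0,0,0,1],[-40,0,0,0,0,0,1],[-40,0,0,0,0,0,1],[0,0,0,0,0,0,1],[0,0,0,0,0,0,1]])

```text
time: 15.6
ee_pos: [556.0, -224.1, 327.1]
eef_rot: [1.202, 1.209, -1.201]
wrist_force: [0.8, -0.2, -0.5]
grip_width: 19.9
```

```bash
python3 - <<'E'
from kin import *
s=log();print(s['time'],s['ee_pos'],s['grip_width']);grab('wrist','w12.png')
up=restpose(-75,up=50,along=3)
a=plan(up);plan(restpose(-75,up=0,along=0),a,3)
crop('w12.png',280,125,360,265,4,'c18.png')
E
```

```text
15.6 [ 556.  -224.1  327.1] 19.920770557545197
 n= 6 row: [10.3, 0.8, -7.8, 0.014, 0.131, 0.0056]
 n= 3 row: [16.7, 0.0, 1.0, 0.0, 0.0, -0.0]
```

View pics/c18.png

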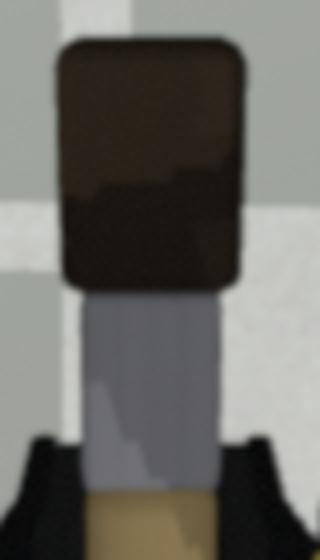

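Request:
arm_command(rows=[[10.3,0.8,-7.8,0.014,0.131,0.0056,1],[10.3,0.8,-7.8,0.014,0.131,0.0056,1],[10.3,0.8,-7.8,0.014,0.131,0.0056,1],[10.3,0.8,-7.8,0.014,0.131,0.0056,1],[10.3,0.8,-7.8,0.014,0.131,0.0056,1],[10.3,0.8,-7.8,0.014,0.131,0.0056,1],[0,0,0,0,0,0,1],[0,0,0,0,0,0,1],[0,0,0,0,0,0,1],[0,0,0,0,0,0,1]])

```text
time: 16.65
ee_pos: [563.2, -162.1, 284.0]
eef_rot: [1.836, 1.696, -0.761]
wrist_force: [0.6, 0.0, -1.6]
grip_width: 19.4
```

```bash
python3 - <<'E'
from kin import *
s=log();print(s['time'],s['ee_pos'],s['grip_width']);grab('wrist','w13.png')
plan(restpose(-75,up=1,along=2),n=3)
c=cam('wrist')
Q=R.from_euler('z',RYAW).apply([(29.2,98.5,109.2),(29.2,-98.5,109.2)])+np.array([*REST,0]);print(w2p(c,Q))
E
```

```text
16.65 [ 563.2 -162.1  284. ] 19.417025557032513
 n= 3 row: [16.6, -0.3, 0.4, 0.0005, 0.0007, -0.0004]
[[105.7 231.1]
 [344.  231.1]]
```

View pics/w13.png

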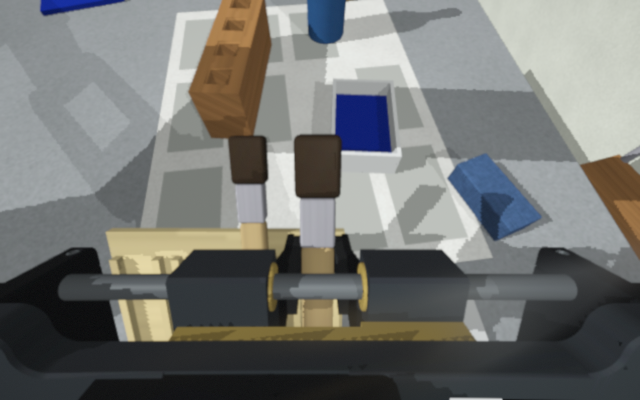

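Request:
arm_command(rows=[[16.6,-0.3,0.4,0,0,0,1],[16.6,-0.3,0.4,0,0,0,1],[16.6,-0.3,0.4,0,0,0,1],[0,0,0,0,0,0,1],[0.5,0,1.5,0,0,0,1],[0.5,0,1.5,0,0,0,1],[0,0,0,0,0,0,1],[0,0,0,0,0,0,1]])

```text
time: 17.5
ee_pos: [564.8, -129.2, 244.9]
eef_rot: [1.838, 1.697, -0.761]
wrist_force: [1.1, -0.6, -0.3]
grip_width: 19.6
```

```bash
python3 - <<'E'
from kin import *
s=log();print(s['time'],s['ee_pos'],s['grip_width'],Tst(s)[:3,:3].T@s['wrist_force']);plan(restpose(-75),n=1);grab('scene','s10.png');crop('s10.png',220,120,370,240,5,'c21.png')
E
```

```text
17.5 [ 564.8 -129.2  244.9] 19.64836253109879 [-0.2  1.1  0.5]
 n= 1 row: [-0.1, 0.0, -1.2, 0.0008, 0.0007, -0.0009]
```

View pics/c21.png

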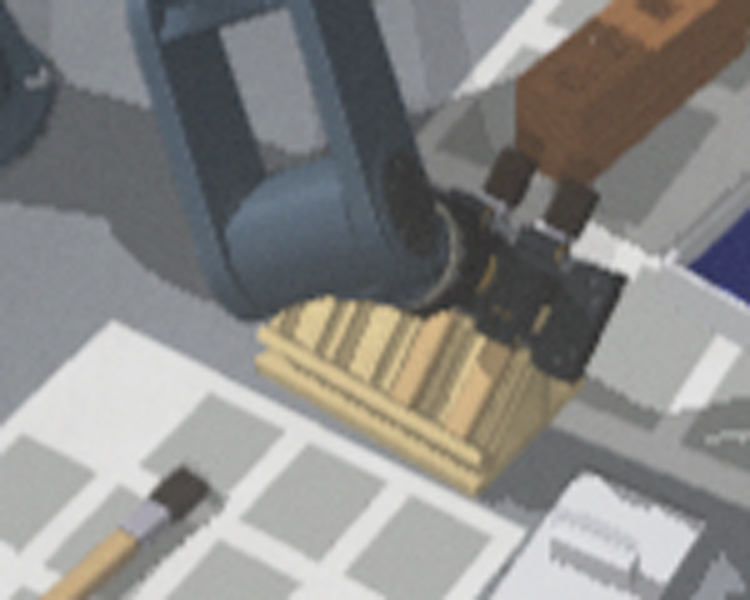

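Request:
arm_command(rows=[[0.3,0,1.5,0,0,0,1],[0.3,0,1,0,0,0,1],[0,0,0,0,0,0,1],[0,0,0,0,0,0,1]])

```text
time: 17.95
ee_pos: [564.8, -129.7, 243.7]
eef_rot: [1.84, 1.7, -0.757]
wrist_force: [-0.6, 2.4, 5.8]
grip_width: 19.7
```

```bash
python3 - <<'E'
from kin import *
s=log();print(s['time'],s['ee_pos'],s['grip_width'],Tst(s)[:3,:3].T@s['wrist_force']);plan(restpose(-75),n=1)
E
```

```text
17.95 [ 564.8 -129.7  243.7] 19.74594680414732 [-2.4 -0.8 -5.8]
 n= 1 row: [-0.6, 0.0, -2.4, 0.0012, -0.0034, -0.0007]
```

Request:
arm_command(rows=[[0,0,0,0,0,0,0.55],[0,0,0,0,0,0,0.55],[0,0,0,0,0,0,0.55],[0,0,0,0,0,0,0.55],[-20,0,0,0,0,0,0.55],[-30,0,0,0,0,0,0.55],[-35,0,0,0,0,0,0.45],[-35,0,0,0,0,0,0.4],[0,0,0,0,0,0,0.4],[0,0,0,0,0,0,0.4]])

```text
time: 18.95
ee_pos: [557.8, -215.2, 327.6]
eef_rot: [1.838, 1.696, -0.761]
wrist_force: [-0.2, -0.5, -0.2]
grip_width: 51.5
```

```bash
python3 - <<'E'
from kin import *
s=log();print(s['time'],s['ee_pos'],s['grip_width']);grab('wrist','w14.png');grab('scene','s14.png');crop('s14.png',180,110,390,270,3.8,'c22.png')
a=plan(pose(tool(-.08,0),[417,-267.4,100]));plan(pose(tool(-.08,0),[417,-267.4,21]),a,2);path([Tst(s),a],s['joint_pos'])
E
```

```text
18.95 [ 557.8 -215.2  327.6] 51.48581982635914
 n= 6 row: [4.7, -22.6, 14.6, 0.0002, -0.1311, 0.0004]
 n= 2 row: [39.5, 0.0, 0.0, 0.0, 0.0, 0.0]
seg 0 err 0.0 q [-0.8  0.6  1.9  0.   0.7 -0.7]
margin [2.3 1.3 0.6 1.4 0.7 2. ]
```

View pics/w14.png

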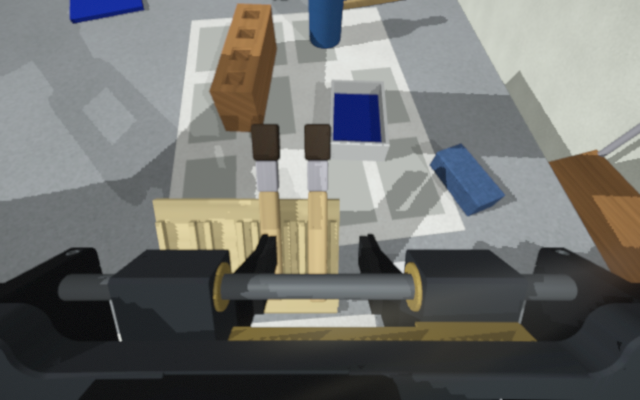

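View pics/c22.png

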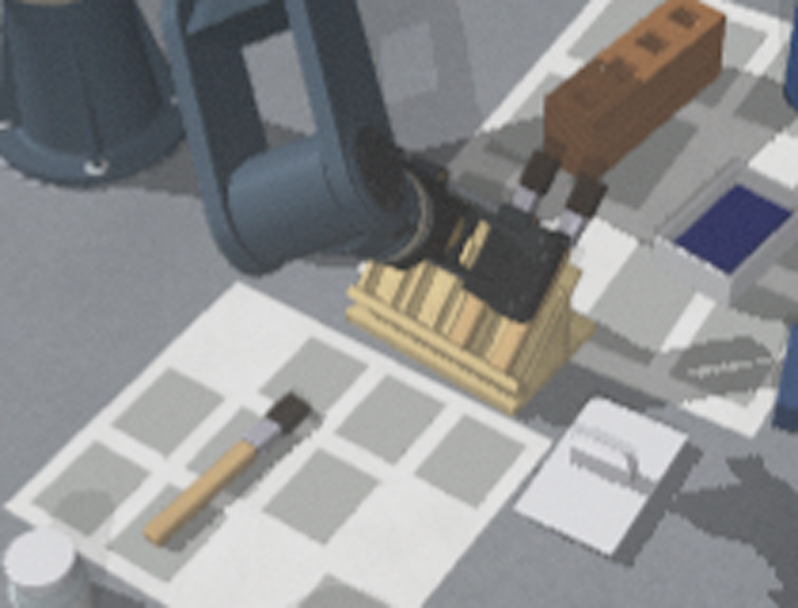

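Both brushes A and B are home, side by side in their grooves, tips level at row ~125. Brush C is where it was.

Request:
arm_command(rows=[[4.7,-22.6,14.6,0,-0.131,0,0.4],[4.7,-22.6,14.6,0,-0.131,0,0.4],[4.7,-22.6,14.6,0,-0.131,0,0.4],[4.7,-22.6,14.6,0,-0.131,0,0.4],[4.7,-22.6,14.6,0,-0.131,0,0.4],[4.7,-22.6,14.6,0,-0.131,0,0.4],[25,0,0,0,0,0,0.4],[0,0,0,0,0,0,0.4],[0,0,0,0,0,0,0.4]])

```text
time: 19.95
ee_pos: [417.9, -267.6, 239.2]
eef_rot: [1.267, 1.173, -1.266]
wrist_force: [0.8, -0.5, 0.6]
grip_width: 52.2
```

```bash
python3 - <<'E'
from kin import *
s=log();print(s['time'],s['ee_pos']);grab('wrist','w15.png')
plan(pose(tool(-.08,0),[417,-267.4,21]),n=2)
E
```

```text
19.95 [ 417.9 -267.6  239.2]
 n= 2 row: [27.4, -0.6, -0.2, 0.0012, 0.0001, -0.0002]
```

View pics/w15.png

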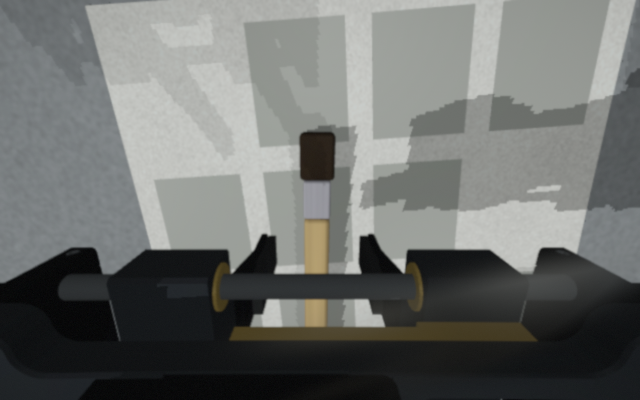

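Request:
arm_command(rows=[[27.4,-0.4,-0.2,0,0,0,0.4],[27.4,-0.4,-0.2,0,0,0,0.4],[0,0,0,0,0,0,0.4],[0,0,0,0,0,0,1],[0,0,0,0,0,0,1],[0,0,0,0,0,0,1],[0,0,0,0,0,0,1],[0,0,0,0,0,0,1],[0,0,0,0,0,0,1],[0,0,0,0,0,0,1]])

```text
time: 21.0
ee_pos: [417.2, -268.2, 185.7]
eef_rot: [1.267, 1.168, -1.267]
wrist_force: [-0.9, 0.2, 5.3]
grip_width: 19.9
```

Request:
arm_command(rows=[[-20,0,0,0,0,0,1],[-40,0,0,0,0,0,1],[-40,0,0,0,0,0,1],[-40,0,0,0,0,0,1],[0,0,0,0,0,0,1],[0,0,0,0,0,0,1],[0,0,0,0,0,0,1]])

```text
time: 21.7
ee_pos: [416.5, -267.5, 324.1]
eef_rot: [1.267, 1.172, -1.267]
wrist_force: [0.2, 0.1, -0.6]
grip_width: 19.8
```

```bash
python3 - <<'E'
from kin import *
s=log();print(s['time'],s['ee_pos'],s['grip_width']);grab('wrist','w16.png')
up=restpose(75,up=50,along=3)
a=plan(up);plan(restpose(75,up=1,along=2),a,3);path([Tst(s),up],s['joint_pos'])
crop('w16.png',280,125,360,265,4,'c18.png')
E
```

```text
21.7 [ 416.5 -267.5  324.1] 19.768882517086222
 n= 6 row: [13.0, -2.1, -16.7, -0.0001, 0.1307, 0.0003]
 n= 3 row: [16.3, 0.0, 0.3, 0.0, 0.0, -0.0]
seg 0 err 0.0 q [-0.8  0.6  1.9  0.6  1.2 -1.1]
margin [2.3 1.2 0.5 1.5 0.9 1.8]
```

View pics/c18.png

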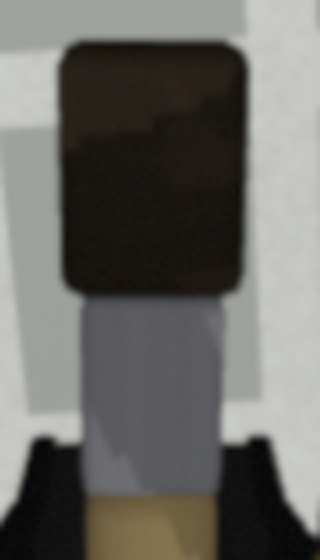

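Brush C is held with the tip at row ~135. Now to groove y=+75.

Request:
arm_command(rows=[[13,-2.1,-16.7,0,0.1307,0,1],[13,-2.1,-16.7,0,0.1307,0,1],[13,-2.1,-16.7,0,0.1307,0,1],[13,-2.1,-16.7,0,0.1307,0,1],[13,-2.1,-16.7,0,0.1307,0,1],[13,-2.1,-16.7,0,0.1307,0,1],[0,0,0,0,0,0,1],[0,0,0,0,0,0,1],[0,0,0,0,0,0,1],[0,0,0,0,0,0,1]])

```text
time: 22.75
ee_pos: [413.9, -151.0, 284.3]
eef_rot: [1.836, 1.695, -0.763]
wrist_force: [-0.1, -0.0, -1.3]
grip_width: 19.7
```

```bash
python3 - <<'E'
from kin import *
s=log();print(s['time'],s['ee_pos'],s['grip_width']);grab('wrist','w17.png')
plan(restpose(75,up=1,along=2),n=3)
c=cam('wrist')
Q=R.from_euler('z',RYAW).apply([(29.2,98.5,109.2),(29.2,-98.5,109.2)])+np.array([*REST,0]);print(w2p(c,Q))
E
```

```text
22.75 [ 413.9 -151.   284.3] 19.745595598956697
 n= 3 row: [16.9, -0.4, 0.3, 0.0004, 0.0013, -0.0005]
[[287.2 230. ]
 [524.4 230.2]]
```

View pics/w17.png

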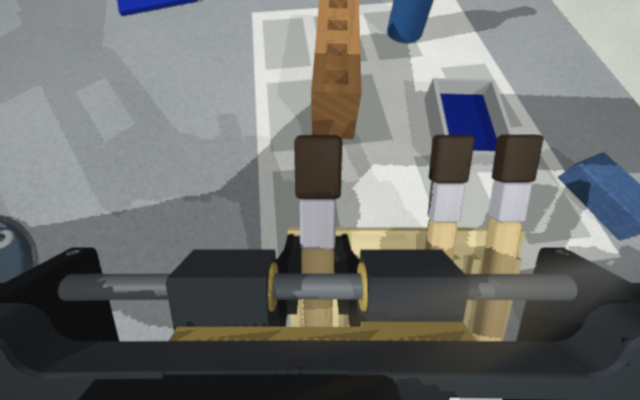

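Request:
arm_command(rows=[[16.6,-0.2,0.3,0,0,0,1],[16.6,-0.2,0.3,0,0,0,1],[16.8,-0.1,0.3,0,0,0,1],[0,0,0,0,0,0,1],[0.5,0,1.5,0,0,0,1],[0.5,0,1.5,0,0,0,1],[0,0,1,0,0,0,1],[0,0,0,0,0,0,1],[0,0,0,0,0,0,1]])

```text
time: 23.7
ee_pos: [415.7, -117.7, 245.3]
eef_rot: [1.838, 1.698, -0.76]
wrist_force: [1.7, 2.7, 4.3]
grip_width: 19.5
```

```bash
python3 - <<'E'
from kin import *
s=log();print(s['time'],s['ee_pos'],s['grip_width'],Tst(s)[:3,:3].T@s['wrist_force']);plan(restpose(75),n=1);grab('scene','s17.png');crop('s17.png',220,120,370,240,5,'c23.png')
E
```

```text
23.7 [ 415.7 -117.7  245.3] 19.463768672610218 [-1.   1.5 -5. ]
 n= 1 row: [0.4, -0.4, -1.2, 0.0008, 0.0003, -0.001]
```

View pics/c23.png

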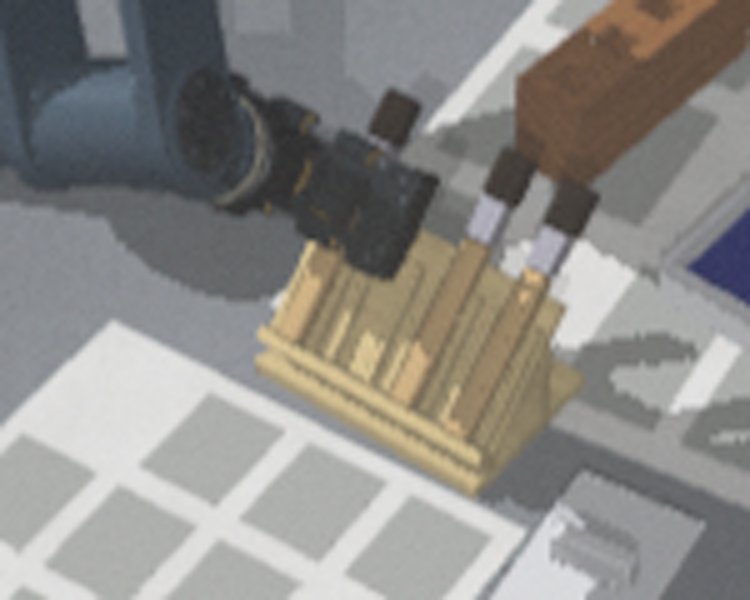

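Request:
arm_command(rows=[[0,0,0,0,0,0,0.55],[0,0,0,0,0,0,0.55],[0,0,0,0,0,0,0.55],[0,0,0,0,0,0,0.55],[-20,0,0,0,0,0,0.55],[-30,0,0,0,0,0,0.55],[-35,0,0,0,0,0,0.55],[-35,0,0,0,0,0,0.55],[0,0,0,0,0,0,0.55],[0,0,0,0,0,0,0.55],[0,0,0,0,0,0,0.55],[0,0,0,0,0,0,0.55]])

```text
time: 24.95
ee_pos: [408.6, -201.1, 328.8]
eef_rot: [1.837, 1.701, -0.762]
wrist_force: [-0.0, -0.3, -0.4]
grip_width: 39.3
```

```bash
python3 - <<'E'
from kin import *
s=log();print(s['time'],s['ee_pos'],s['grip_width']);grab('wrist','w18.png');grab('top','t18.png');grab('scene','s18.png');crop('s18.png',220,110,370,230,5,'c24.png')
# predict brush tips & butts in scene when home
cs=cam('scene');a=RYAW;ex=np.array([np.cos(a),np.sin(a),0]);ey=np.array([-np.sin(a),np.cos(a),0]);ez=np.array([0,0,1.]);u=(ex+ez)/2**.5
for gy in(75,-25,-75):
  O=np.array([*REST,0])+11.5*ex+gy*ey+103*ez
  print(gy,(w2p(cs,[O+95*u,O-95*u,O+60*u])-[220,110])*5)
E
```

```text
24.95 [ 408.6 -201.1  328.8] 39.254614253795
75 [[404.2 142.8]
 [290.5 387.5]
 [382.9 188.5]]
-25 [[520.3 201.7]
 [401.9 451.6]
 [498.2 248.4]]
-75 [[580.6 232.3]
 [459.6 484.8]
 [558.  279.5]]
```

View pics/c24.png

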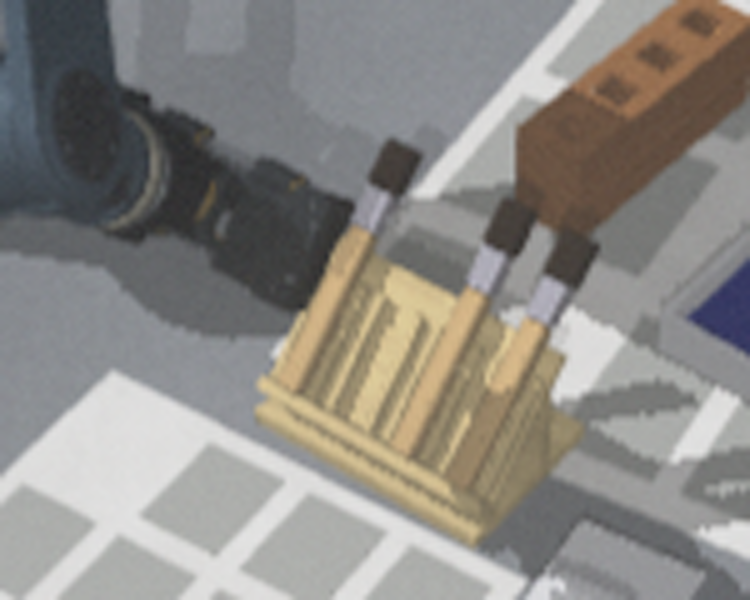

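View pics/w18.png

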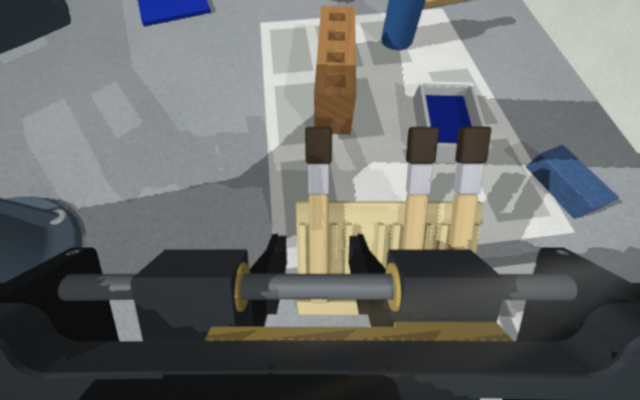

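All three brushes lie home in the rest. Their scene-view tips at (402,145), (517,205) and (577,235) in the crop agree with the predicted home positions within about 1 px. Next is the stand phase, starting with brush C in the y=+75 groove, into the farthest pocket.

```bash
sed -i 's/^STAND=.*/STAND=np.array([[468,225.3],[475.2,279.8],[482.4,334.3],[489.5,388.8]])/; s/yaw=-.128/yaw=-.13/' kin.py
cat > st.py <<'E'
from kin import *
S=38;BK=8;TL=.3
def grp(gy,pull=0,up=0,along=0):
    T=restpose(gy,s=S,back=BK,tilt=TL,up=up,along=along).copy(); T[:3,3]-=pull*T[:3,0]; return T
def stp(i,z): return standpose(i,z,s=S,back=BK,tilt=TL+np.pi/4)
def brushends(T):  # brush butt, tip from tool pose
    Rm=T[:3,:3];G=T[:3,3]+164*Rm[:,0]+BK*Rm[:,0]
    ang=np.pi/4-TL # brush axis: tilt from tool -z
    u=-Rm[:,2]*np.cos(ang)-Rm[:,0]*np.sin(ang)
    return G-(S+95)*u,G+(95-S)*u,u
def chk(Ts):
    for a,b in zip(Ts[:-1],Ts[1:]):
        print([tuple(np.concatenate([brushends(X)[0],brushends(X)[1]]).round(0).astype(int)) for X in interp(a,b,4)])
E
python3 - <<'E'
from st import *
s=bot.state();T=Tst(s)
h=plan(grp(75,pull=60),name='hover');g=plan(grp(75),h,2,name='grasp')
l=plan(grp(75,up=60,along=20),g,name='lift');sh=plan(stp(3,240),l,name='stand hover');d=plan(stp(3,107),sh,name='down')
path([T,h,g,l,sh,d],s['joint_pos']);chk([g,l,sh,d])
E
```

```text
hover n= 4 row: [17.0, -0.0, -34.6, 0.0002, -0.1211, 0.0002]
grasp n= 2 row: [30.0, 0.0, 0.0, -0.0, 0.0, 0.0]
lift n= 2 row: [-31.2, 0.0, 5.2, -0.0, 0.0, 0.0]
stand hover n= 8 row: [22.6, 2.5, -31.7, 0.0051, 0.0982, 0.0042]
down n= 4 row: [15.5, 0.0, 29.4, 0.0, -0.0, 0.0]
seg 0 err 0.0 q [-0.5  0.4  2.   0.3  0.9 -0.6]
seg 1 err 0.0 q [-0.4  0.5  2.   0.4  0.8 -0.7]
seg 2 err 0.0 q [-0.5  0.4  2.   0.3  0.9 -0.6]
seg 3 err 0.0 q [ 0.   0.5  1.9  1.4  1.1 -0.8]
seg 4 err 0.0 q [ 0.   0.8  2.   1.5  1.1 -1.1]
margin [2.3 1.1 0.4 1.8 0.8 1.7]
[(np.int64(418), np.int64(-83), np.int64(50), np.int64(429), np.int64(50), np.int64(184)), (np.int64(417), np.int64(-90), np.int64(64), np.int64(428), np.int64(43), np.int64(198)), (np.int64(417), np.int64(-98), np.int64(78), np.int64(427), np.int64(36), np.int64(213)), (np.int64(416), np.int64(-105), np.int64(92), np.int64(427), np.int64(29), np.int64(227))]
[(np.int64(432), np.int64(21), np.int64(68), np.int64(442), np.int64(126), np.int64(226)), (np.int64(450), np.int64(148), np.int64(69), np.int64(457), np.int64(220), np.int64(245)), (np.int64(470), np.int64(272), np.int64(95), np.int64(473), np.int64(309), np.int64(281)), (np.int64(490), np.int64(389), np.int64(145), np.int64(490), np.int64(389), np.int64(335))]
[(np.int64(489), np.int64(389), np.int64(112), np.int64(489), np.int64(389), np.int64(302)), (np.int64(489), np.int64(389), np.int64(78), np.int64(489), np.int64(389), np.int64(268)), (np.int64(489), np.int64(389), np.int64(45), np.int64(489), np.int64(389), np.int64(235)), (np.int64(489), np.int64(389), np.int64(12), np.int64(489), np.int64(389), np.int64(202))]
```

Request:
arm_command(rows=[[17,0,-34.6,0,-0.1211,0,0.55],[17,0,-34.6,0,-0.1211,0,0.55],[17,0,-34.6,0,-0.1211,0,0.55],[17,0,-34.6,0,-0.1211,0,0.55],[0,0,0,0,0,0,0.55],[0,0,0,0,0,0,0.55],[0,0,0,0,0,0,0.55]])

```text
time: 25.8
ee_pos: [421.2, -52.4, 351.7]
eef_rot: [1.493, 1.378, -1.101]
wrist_force: [0.1, 0.2, 0.3]
grip_width: 39.4
```

```bash
cat >> st.py <<'E'
def way(gy,dz=110):
    T=grp(gy,up=60,along=20).copy(); T[2,3]+=dz; return T
E
python3 - <<'E'
from st import *
s=log();T=Tst(s);print(s['time'],s['ee_pos'],s['grip_width']);grab('wrist','w19.png')
g=plan(grp(75),n=2,name='grasp')
l=plan(grp(75,up=60,along=20),g,name='lift');w=plan(way(75),l,name='up');sh=plan(stp(3,240),w,name='stand hover')
path([T,g,l,w,sh],s['joint_pos']);chk([w,sh])
E
```

```text
25.8 [421.2 -52.4 351.7] 39.41919923078569
grasp n= 2 row: [30.3, -0.5, -0.9, -0.0006, 0.0005, -0.0008]
lift n= 2 row: [-31.2, 0.0, 5.2, -0.0, 0.0, 0.0]
up n= 3 row: [-35.0, 0.0, -10.8, -0.0, 0.0, 0.0]
stand hover n= 9 row: [30.2, 2.1, -20.4, 0.0045, 0.0872, 0.0037]
seg 0 err 0.0 q [-0.4  0.5  2.   0.4  0.8 -0.7]
seg 1 err 0.0 q [-0.5  0.4  2.   0.3  0.9 -0.6]
seg 2 err 0.0 q [-0.5  0.2  1.8  0.3  1.3 -0.5]
seg 3 err 0.0 q [ 0.   0.5  1.9  1.4  1.1 -0.8]
margin [2.6 0.9 0.4 1.7 0.8 2.1]
[(np.int64(432), np.int64(12), np.int64(151), np.int64(441), np.int64(118), np.int64(309)), (np.int64(449), np.int64(137), np.int64(124), np.int64(456), np.int64(209), np.int64(300)), (np.int64(469), np.int64(264), np.int64(122), np.int64(472), np.int64(301), np.int64(308)), (np.int64(489), np.int64(389), np.int64(145), np.int64(490), np.int64(389), np.int64(335))]
```

View pics/w19.png

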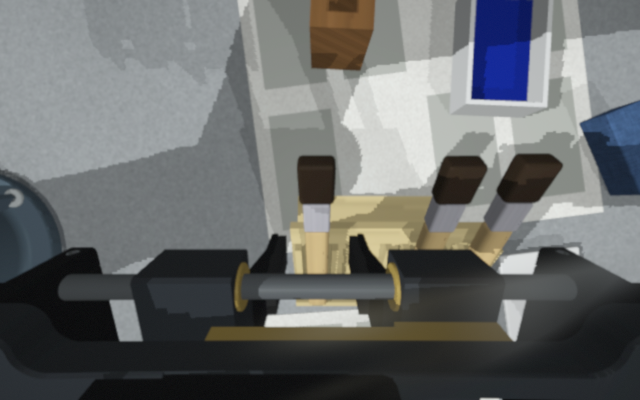

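Request:
arm_command(rows=[[30,-0.3,-0.5,0,0,0,0.55],[30.3,-0.3,-0.5,0,0,0,0.55],[0,0,0,0,0,0,0.55],[0,0,0,0,0,0,1],[0,0,0,0,0,0,1],[0,0,0,0,0,0,1],[0,0,0,0,0,0,1],[0,0,0,0,0,0,1],[0,0,0,0,0,0,1]])

```text
time: 26.75
ee_pos: [422.3, -33.4, 295.4]
eef_rot: [1.492, 1.375, -1.1]
wrist_force: [-0.4, -2.5, 7.3]
grip_width: 20.1
```

Request:
arm_command(rows=[[-31,0,5,0,0,0,1],[-31,0,5,0,0,0,1],[-35,0,-10.8,0,0,0,1],[-35,0,-10.8,0,0,0,1],[-35,0,-10.8,0,0,0,1],[0,0,0,0,0,0,1],[0,0,0,0,0,0,1],[0,0,0,0,0,0,1]])

```text
time: 27.55
ee_pos: [418.8, -60.2, 459.6]
eef_rot: [1.492, 1.381, -1.102]
wrist_force: [-0.2, -0.8, -0.2]
grip_width: 19.9
```

```bash
python3 - <<'E'
from st import *
s=log();T=Tst(s);print(s['time'],s['ee_pos'],s['grip_width']);grab('wrist','w20.png');grab('scene','s20.png');crop('s20.png',220,50,400,210,4,'c25.png')
sh=plan(stp(3,240),name='stand hover')
E
```

```text
27.55 [418.8 -60.2 459.6] 19.858242851826038
stand hover n= 9 row: [30.0, 2.2, -20.4, 0.0043, 0.0872, 0.004]
```

View pics/w20.png

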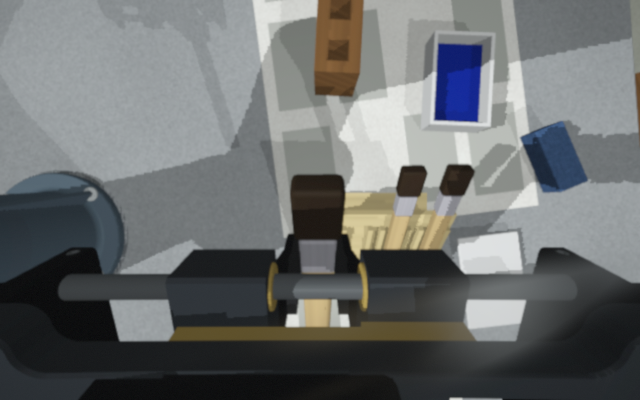

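View pics/c25.png

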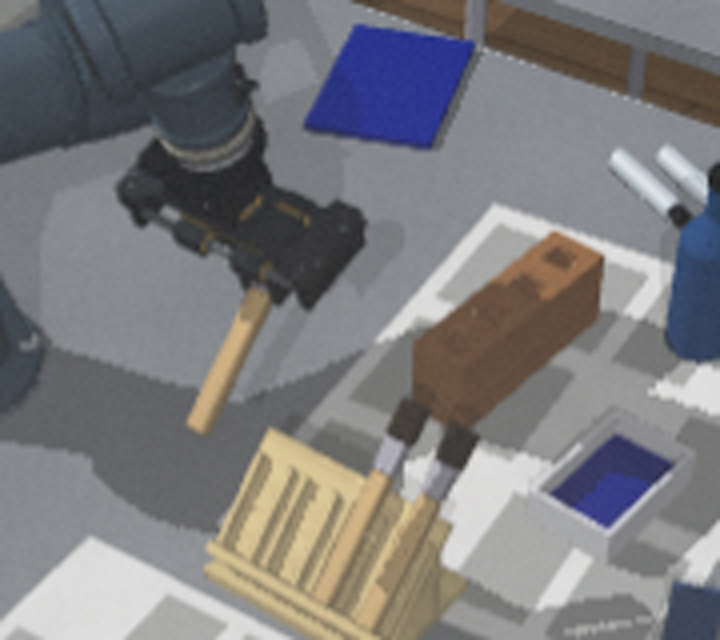

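Request:
arm_command(rows=[[30,2.2,-20.4,0.0043,0.0872,0.004,1],[30,2.2,-20.4,0.0043,0.0872,0.004,1],[30,2.2,-20.4,0.0043,0.0872,0.004,1],[30,2.2,-20.4,0.0043,0.0872,0.004,1],[30,2.2,-20.4,0.0043,0.0872,0.004,1],[30,2.2,-20.4,0.0043,0.0872,0.004,1],[30,2.2,-20.4,0.0043,0.0872,0.004,1],[30,2.2,-20.4,0.0043,0.0872,0.004,1],[30,2.2,-20.4,0.0043,0.0872,0.004,1],[0,0,0,0,0,0,1],[0,0,0,0,0,0,1],[0,0,0,0,0,0,1]])

```text
time: 28.85
ee_pos: [470.3, 236.8, 358.2]
eef_rot: [2.084, 1.827, -0.517]
wrist_force: [-0.3, 0.4, -0.7]
grip_width: 19.3
```

```bash
python3 - <<'E'
from st import *
s=log();T=Tst(s);print(s['time'],s['ee_pos'],s['grip_width']);grab('wrist','w21.png');grab('scene','s21.png');grab('top','t21.png');crop('s21.png',260,50,440,210,4,'c26.png');crop('t21.png',140,140,280,260,5,'c27.png')
plan(stp(3,240),n=1)
b,t,u=brushends(T);print(b,t,u)
cs=cam('scene');print('scene',(w2p(cs,[b,t,[*STAND[3],85],[*STAND[0],85]])-[260,50])*4)
ct=cam('top');print('top',(w2p(ct,[b,t,[*STAND[3],85],[*STAND[0],85]])-[140,140])*5)
E
```

```text
28.85 [470.3 236.8 358.2] 19.287637173144457
 n= 1 row: [1.6, -1.0, -0.1, 0.0027, 0.0022, -0.0034]
[490.6 386.8 144.4] [490.1 387.5 334.4] [-0.  0.  1.]
scene [[405.3 207.8]
 [421.1  33.9]
 [400.9 255.3]
 [297.7 338.5]]
top [[138.3 402.5]
 [ 35.6 358.2]
 [162.2 416.1]
 [413.  447. ]]
```

View pics/w21.png

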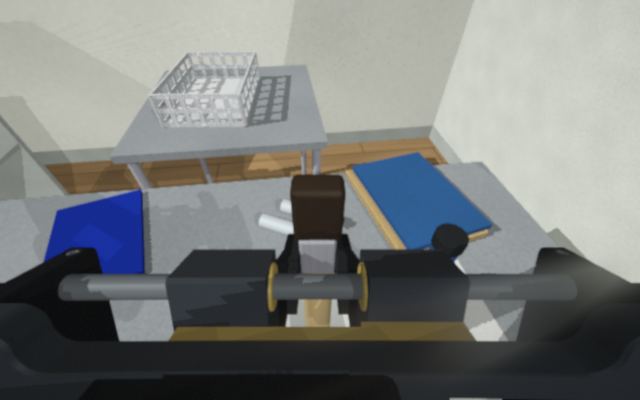

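View pics/c26.png

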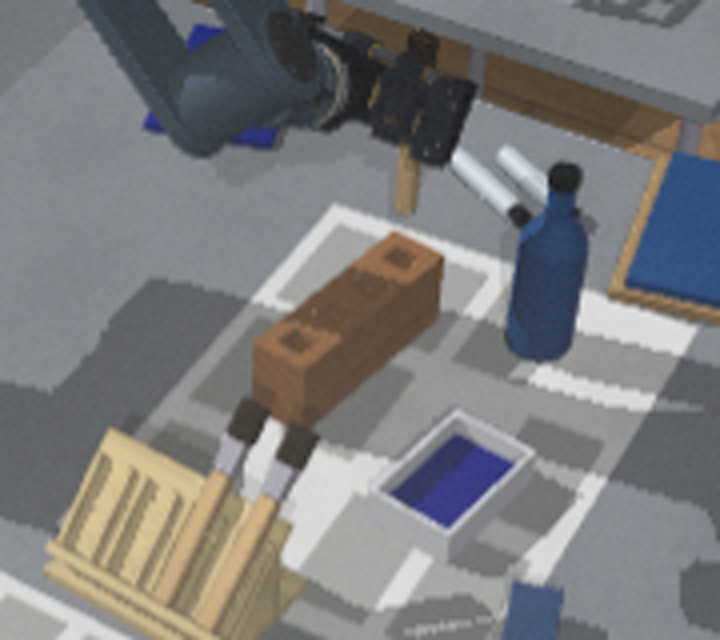

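View pics/c27.png

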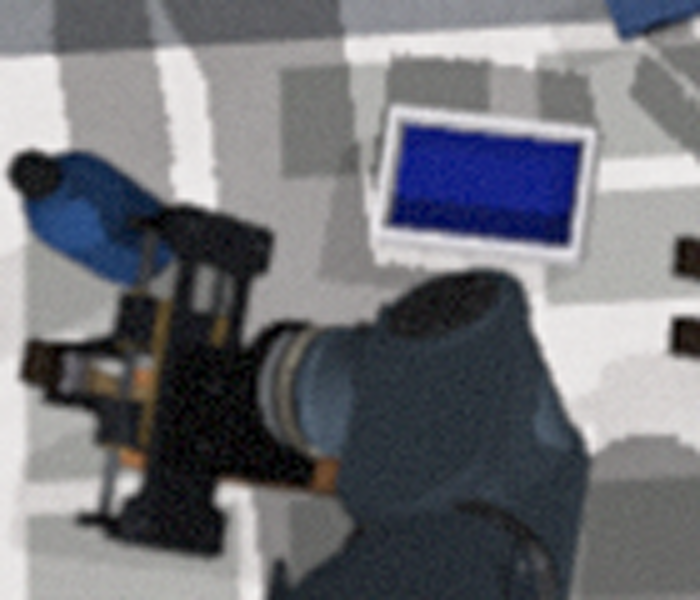

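Request:
arm_command(rows=[[13.4,-0.5,23.8,0,0,0,1],[13.4,-0.5,23.8,0,0,0,1],[0,0,0,0,0,0,1],[0,0,0,0,0,0,1],[0,0,0,0,0,0,1]])

```text
time: 29.5
ee_pos: [470.3, 238.5, 305.5]
eef_rot: [2.085, 1.826, -0.511]
wrist_force: [-0.1, -0.3, -0.9]
grip_width: 19.7
```

```bash
python3 - <<'E'
from st import *
s=log();T=Tst(s);print(s['time'],s['ee_pos'],s['grip_width']);grab('scene','s22.png');crop('s22.png',320,70,400,130,9,'c28.png')
b,t,u=brushends(T);print(b,t,u);plan(stp(3,180),n=1)
cs=cam('scene');print('scene',(w2p(cs,[b,[*STAND[3],85]])-[320,70])*9)
E
```

```text
29.5 [470.3 238.5 305.5] 19.71120600807506
[491.3 389.1  92.1] [490.2 389.3 282.1] [-0.  0.  1.]
 n= 1 row: [2.8, -0.4, 6.8, 0.0054, 0.0007, -0.0034]
scene [[367.1 382.5]
 [361.9 394.4]]
```

View pics/c28.png

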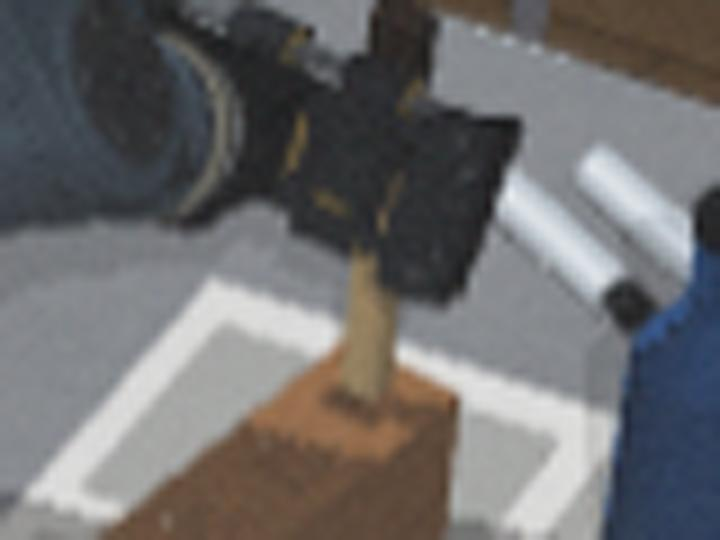

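Request:
arm_command(rows=[[3.3,-1,6.3,0.004,0,-0.003,1],[7.9,-0.4,15,0,0,0,1],[0,0,0,0,0,0,1],[0,0,0,0,0,0,1]])

```text
time: 29.95
ee_pos: [468.5, 239.0, 280.4]
eef_rot: [2.085, 1.832, -0.519]
wrist_force: [-0.3, 0.4, -0.6]
grip_width: 19.8
```

```bash
python3 - <<'E'
from st import *
s=log();T=Tst(s);print(s['time'],s['ee_pos'],s['grip_width'],s['wrist_force'],brushends(T)[0]);plan(stp(3,110),n=2);grab('scene','s23.png');crop('s23.png',320,70,400,130,9,'c28.png')
E
```

```text
29.95 [468.5 239.  280.4] 19.79859298479777 [-0.3  0.4 -0.6] [487.7 389.6  66.9]
 n= 2 row: [11.8, 0.7, 23.2, -0.0004, 0.0006, 0.0007]
```

View pics/c28.png

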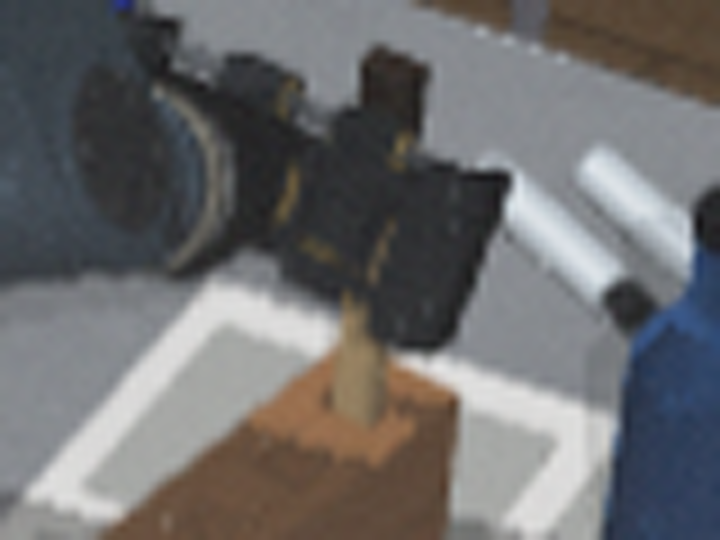

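Request:
arm_command(rows=[[12.2,0.5,24,0,0,0,1],[12.2,0.5,24,0,0,0,1],[0,0,0,0,0,0,1],[0,0,0,0,0,0,1]])

```text
time: 30.4
ee_pos: [469.4, 237.9, 226.8]
eef_rot: [2.084, 1.832, -0.519]
wrist_force: [-0.4, 0.2, 0.0]
grip_width: 19.9
```

```bash
python3 - <<'E'
from st import *
s=log();T=Tst(s);print(s['time'],s['ee_pos'],s['grip_width'],s['wrist_force'],brushends(T)[0])
E
```

```text
30.4 [469.4 237.9 226.8] 19.88010201032913 [-0.4  0.2  0. ] [488.7 388.5  13.3]
```

Request:
arm_command(rows=[[0,0,0,0,0,0,0.5],[0,0,0,0,0,0,0.5],[0,0,0,0,0,0,0.5],[0,0,0,0,0,0,0.5],[-20,0,0,0,0,0,0.5],[-35,0,0,0,0,0,0.5],[-35,0,0,0,0,0,0.5],[-16,0,-30,0,0,0,0.5],[-16,0,-30,0,0,0,0.5],[-16,0,-30,0,0,0,0.55],[0,0,0,0,0,0,0.55],[0,0,0,0,0,0,0.55]])

```text
time: 31.6
ee_pos: [458.9, 158.7, 371.3]
eef_rot: [2.083, 1.83, -0.517]
wrist_force: [-1.1, -0.8, -0.2]
grip_width: 39.9
```

```bash
python3 - <<'E'
from st import *
s=log();T=Tst(s);print(s['time'],s['ee_pos'],s['grip_width']);grab('scene','s24.png');crop('s24.png',220,60,400,210,4.4,'c29.png')
h=plan(grp(-25,pull=70),name='hover')
path([T,h],s['joint_pos'])
print([ (X[:3,3]+182*X[:3,0]).round(0) for X in interp(T,h,6)])
grab('wrist','w24.png')
E
```

```text
31.6 [458.9 158.7 371.3] 39.91375695479666
hover n= 6 row: [-23.8, 14.1, 27.5, -0.0067, -0.1305, -0.0054]
seg 0 err 0.0 q [-0.4  0.5  1.7  0.3  1.1 -0.5]
margin [2.7 1.2 0.5 1.8 1.1 2.1]
[array([487., 271., 252.]), array([494., 219., 225.]), array([501., 164., 205.]), array([508., 108., 192.]), array([516.,  50., 186.]), array([524.,  -8., 187.])]
```

View pics/c29.png

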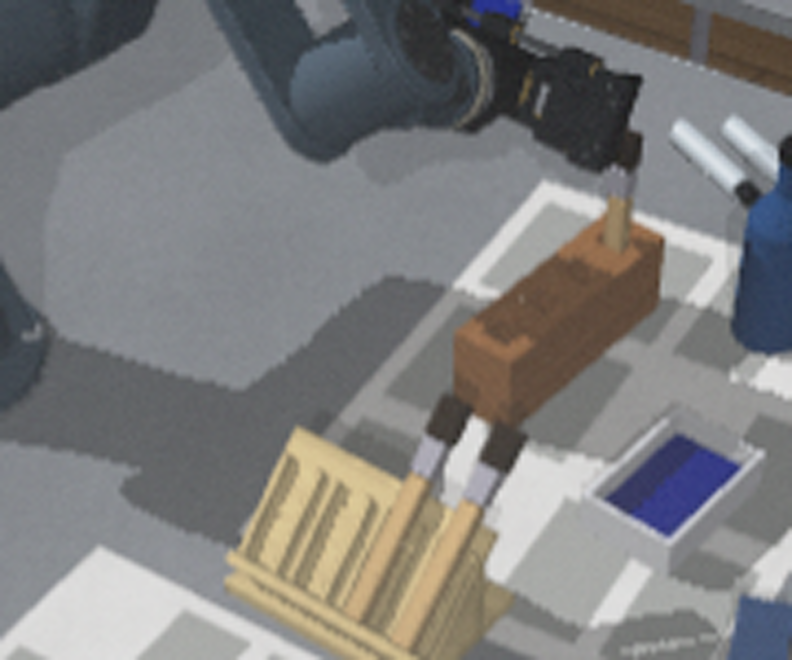

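```bash
python3 - <<'E'
from st import *
s=bot.state();T=Tst(s)
h=plan(grp(-25,pull=150),name='hover')
g=plan(grp(-25,pull=50),h,name='app')
path([T,h,g],s['joint_pos'])
print([ (X[:3,3]+182*X[:3,0]).round(0) for X in interp(T,h,6)])
E
```

```text
hover n= 7 row: [-30.8, 12.3, 18.7, -0.0059, -0.1119, -0.0044]
app n= 3 row: [33.3, 0.0, 0.0, -0.0, 0.0, 0.0]
seg 0 err 0.0 q [-0.4  0.4  1.6  0.3  1.3 -0.5]
seg 1 err 0.0 q [-0.4  0.5  1.8  0.3  1.  -0.5]
margin [2.6 1.1 0.5 1.7 1.  2.1]
[array([486., 263., 262.]), array([492., 204., 247.]), array([499., 145., 240.]), array([506.,  85., 240.]), array([514.,  26., 248.]), array([522., -32., 264.])]
```

Request:
arm_command(rows=[[-30.8,12.3,18.7,-0.0059,-0.1119,-0.0044,0.55],[-30.8,12.3,18.7,-0.0059,-0.1119,-0.0044,0.55],[-30.8,12.3,18.7,-0.0059,-0.1119,-0.0044,0.55],[-30.8,12.3,18.7,-0.0059,-0.1119,-0.0044,0.55],[-30.8,12.3,18.7,-0.0059,-0.1119,-0.0044,0.55],[-30.8,12.3,18.7,-0.0059,-0.1119,-0.0044,0.55],[-30.8,12.3,18.7,-0.0059,-0.1119,-0.0044,0.55],[33.3,0,0,0,0,0,0.55],[33.3,0,0,0,0,0,0.55],[0,0,0,0,0,0,0.55],[0,0,0,0,0,0,0.55],[0,0,0,0,0,0,0.55]])

```text
time: 32.9
ee_pos: [520.9, -66.3, 375.0]
eef_rot: [1.494, 1.378, -1.099]
wrist_force: [0.7, -0.5, 0.7]
grip_width: 39.3
```

```bash
python3 - <<'E'
from st import *
s=log();T=Tst(s);print(s['time'],s['ee_pos'],s['grip_width']);grab('wrist','w25.png')
g=plan(grp(-25),n=3)
l=plan(grp(-25,up=60,along=20),g,name='lift');w=plan(way(-25),l,name='up');sh=plan(stp(2,240),w,name='stand hover')
path([T,g,l,w,sh],s['joint_pos']);chk([w,sh])
E
```

```text
32.9 [520.9 -66.3 375. ] 39.30854088319327
 n= 3 row: [28.3, -0.5, -0.0, 0.0002, 0.0001, -0.0012]
lift n= 2 row: [-31.2, -0.0, 5.2, -0.0, 0.0, 0.0]
up n= 3 row: [-35.0, -0.0, -10.8, -0.0, 0.0, 0.0]
stand hover n= 8 row: [29.4, -10.3, -17.3, 0.0051, 0.0982, 0.0042]
seg 0 err 0.0 q [-0.4  0.6  1.8  0.4  0.9 -0.5]
seg 1 err 0.0 q [-0.4  0.5  1.7  0.3  1.1 -0.5]
seg 2 err 0.0 q [-0.4  0.3  1.6  0.3  1.3 -0.4]
seg 3 err 0.0 q [-0.1  0.5  2.   1.3  1.2 -0.8]
margin [2.7 1.1 0.5 1.7 0.9 2. ]
[(np.int64(505), np.int64(-7), np.int64(156), np.int64(514), np.int64(98), np.int64(314)), (np.int64(496), np.int64(105), np.int64(130), np.int64(503), np.int64(177), np.int64(305)), (np.int64(489), np.int64(220), np.int64(126), np.int64(492), np.int64(257), np.int64(313)), (np.int64(482), np.int64(334), np.int64(145), np.int64(482), np.int64(334), np.int64(335))]
```

View pics/w25.png

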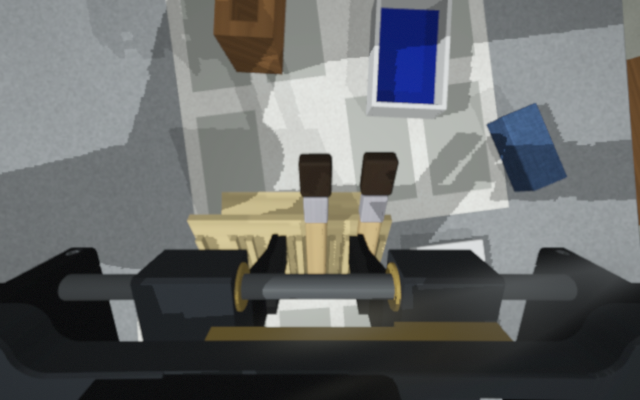

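Request:
arm_command(rows=[[28,-0.5,0,0,0,0,0.62],[28,-0.5,0,0,0,0,0.62],[28.5,-0.5,0,0,0,0,0.62],[0,0,0,0,0,0,0.62],[0,0,0,0,0,0,1],[0,0,0,0,0,0,1],[0,0,0,0,0,0,1],[0,0,0,0,0,0,1],[0,0,0,0,0,0,1],[0,0,0,0,0,0,1]])

```text
time: 33.95
ee_pos: [521.7, -41.6, 295.3]
eef_rot: [1.495, 1.375, -1.098]
wrist_force: [-0.7, -2.4, 7.5]
grip_width: 19.8
```

Request:
arm_command(rows=[[-31,0,5,0,0,0,1],[-31,0,5,0,0,0,1],[-35,0,-10.8,0,0,0,1],[-35,0,-10.8,0,0,0,1],[-35,0,-10.8,0,0,0,1],[0,0,0,0,0,0,1],[0,0,0,0,0,0,1],[0,0,0,0,0,0,1]])

```text
time: 34.75
ee_pos: [517.8, -68.8, 458.7]
eef_rot: [1.494, 1.381, -1.102]
wrist_force: [-0.8, 0.1, -0.7]
grip_width: 19.7
```

```bash
python3 - <<'E'
from st import *
s=log();T=Tst(s);print(s['time'],s['ee_pos'],s['grip_width']);grab('scene','s26.png');crop('s26.png',220,50,400,210,4,'c30.png')
sh=plan(stp(2,240),name='stand hover')
cs=cam('scene');print((w2p(cs,brushends(T)[:1])-[220,50])*4)
E
```

```text
34.75 [517.8 -68.8 458.7] 19.74201256628409
stand hover n= 8 row: [29.1, -10.1, -17.5, 0.0049, 0.098, 0.0043]
[[293.5 483.1]]
```

View pics/c30.png

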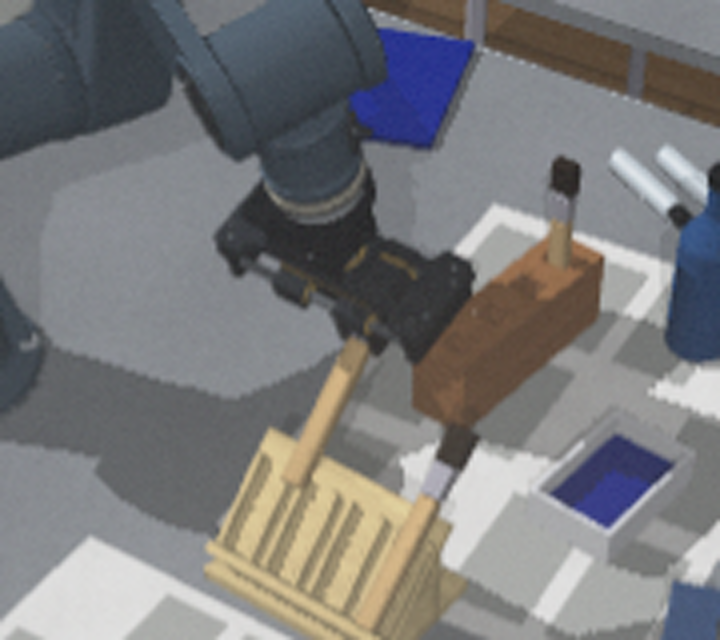

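Brush B is held. Its butt is at (296,480) against a predicted (293,483). Now to hover over pocket 2.

Request:
arm_command(rows=[[29.1,-10.1,-17.5,0.0049,0.098,0.0043,1],[29.1,-10.1,-17.5,0.0049,0.098,0.0043,1],[29.1,-10.1,-17.5,0.0049,0.098,0.0043,1],[29.1,-10.1,-17.5,0.0049,0.098,0.0043,1],[29.1,-10.1,-17.5,0.0049,0.098,0.0043,1],[29.1,-10.1,-17.5,0.0049,0.098,0.0043,1],[29.1,-10.1,-17.5,0.0049,0.098,0.0043,1],[29.1,-10.1,-17.5,0.0049,0.098,0.0043,1],[0,0,0,0,0,0,1],[0,0,0,0,0,0,1],[0,0,0,0,0,0,1]])

```text
time: 35.9
ee_pos: [464.1, 182.8, 359.2]
eef_rot: [2.085, 1.828, -0.516]
wrist_force: [0.7, -1.1, -0.1]
grip_width: 19.9
```

```bash
python3 - <<'E'
from st import *
s=log();T=Tst(s);print(s['time'],s['ee_pos'],s['grip_width'],brushends(T)[0]);plan(stp(2,183),n=2)
grab('scene','s27.png');crop('s27.png',280,50,440,170,5,'c31.png')
cs=cam('scene');print((w2p(cs,[brushends(T)[0],[*STAND[2],85]])-[280,50])*5)
E
```

```text
35.9 [464.1 182.8 359.2] 19.882183497481364 [484.4 333.1 145.6]
 n= 2 row: [13.8, -0.8, 25.5, 0.001, 0.0011, -0.0009]
[[365.8 291.8]
 [359.5 352.7]]
```

View pics/c31.png

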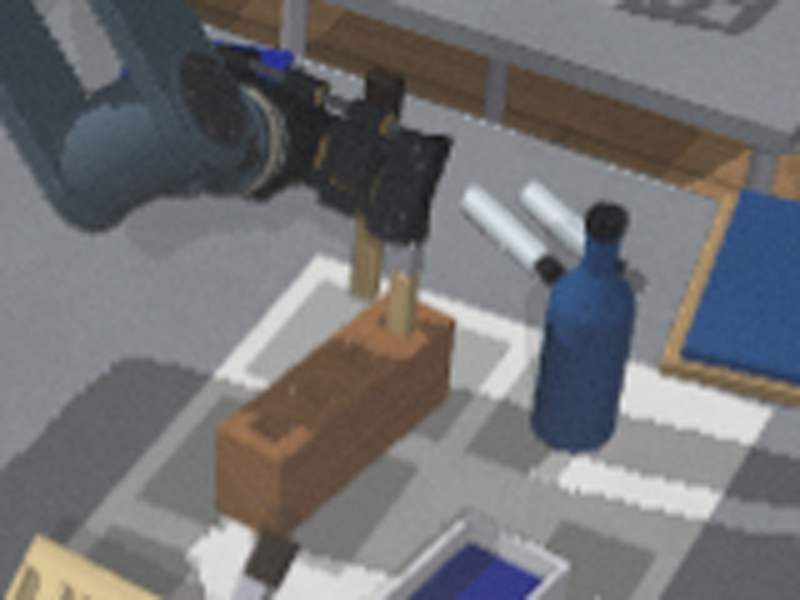

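Request:
arm_command(rows=[[13.8,-0.8,25.5,0.001,0.001,-0.001,1],[13.8,-0.8,25.5,0.001,0.001,-0.001,1],[0,0,0,0,0,0,1],[5,0,10,0,0,0,1],[5,0,10,0,0,0,1],[0,0,0,0,0,0,1],[0,0,0,0,0,0,1]])

```text
time: 36.65
ee_pos: [462.8, 183.2, 280.4]
eef_rot: [2.087, 1.831, -0.513]
wrist_force: [0.9, -0.2, 0.2]
grip_width: 19.6
```

```bash
python3 - <<'E'
from st import *
s=log();T=Tst(s);print(s['time'],s['ee_pos'],s['grip_width'],s['wrist_force'],brushends(T)[0]);plan(stp(2,107),n=2);grab('scene','s28.png');crop('s28.png',310,80,390,140,9,'c32.png')
E
```

```text
36.65 [462.8 183.2 280.4] 19.600644671323465 [ 0.9 -0.2  0.2] [482.9 334.4  67.4]
 n= 2 row: [12.9, -0.1, 24.3, 0.0007, -0.001, -0.0004]
```

View pics/c32.png

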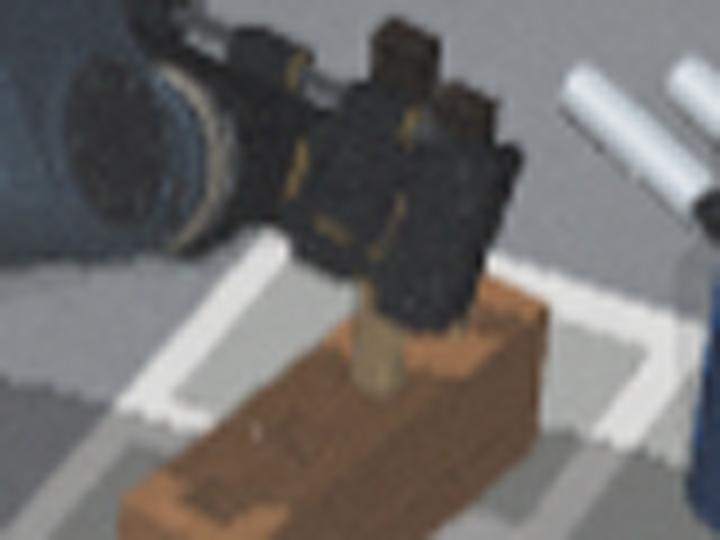

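In the pocket with no contact force. I'll seat it, release and retreat.

Request:
arm_command(rows=[[12.7,0,24,0,0,0,1],[12.7,0,24,0,0,0,1],[0,0,0,0,0,0,1],[0,0,0,0,0,0,1]])

```text
time: 37.1
ee_pos: [462.6, 183.6, 225.7]
eef_rot: [2.086, 1.832, -0.515]
wrist_force: [-0.5, -0.5, 0.3]
grip_width: 19.9
```

Request:
arm_command(rows=[[0,0,0,0,0,0,0.5],[0,0,0,0,0,0,0.5],[0,0,0,0,0,0,0.5],[0,0,0,0,0,0,0.5],[-20,0,0,0,0,0,0.5],[-35,0,0,0,0,0,0.5],[-35,0,0,0,0,0,0.5],[-16,0,-30,0,0,0,0.5],[-16,0,-30,0,0,0,0.5],[-16,0,-30,0,0,0,0.55],[0,0,0,0,0,0,0.55],[0,0,0,0,0,0,0.55]])

```text
time: 38.3
ee_pos: [451.7, 104.2, 369.7]
eef_rot: [2.084, 1.83, -0.513]
wrist_force: [0.8, -0.6, -0.2]
grip_width: 39.4
```

```bash
python3 - <<'E'
from st import *
s=log();T=Tst(s);print(s['time'],s['ee_pos'],s['grip_width']);grab('scene','s29.png');crop('s29.png',220,60,400,240,3.3,'c33.png')
h=plan(grp(-75,pull=150),name='hover')
g=plan(grp(-75,pull=50),h,name='app')
path([T,h,g],s['joint_pos'])
print([ (X[:3,3]+182*X[:3,0]).round(0) for X in interp(T,h,6)])
E
```

```text
38.3 [451.7 104.2 369.7] 39.42386257072619
hover n= 7 row: [-25.3, 19.6, 12.5, -0.0056, -0.1123, -0.0047]
app n= 3 row: [33.3, 0.0, 0.0, -0.0, 0.0, 0.0]
seg 0 err 0.0 q [-0.4  0.4  1.5  0.3  1.3 -0.4]
seg 1 err 0.0 q [-0.4  0.6  1.6  0.3  1.1 -0.5]
margin [2.7 1.2 0.5 1.7 1.1 2. ]
[array([489., 216., 266.]), array([505., 166., 252.]), array([521., 116., 246.]), array([538.,  64., 245.]), array([555.,  14., 251.]), array([572., -36., 264.])]
```

View pics/c33.png

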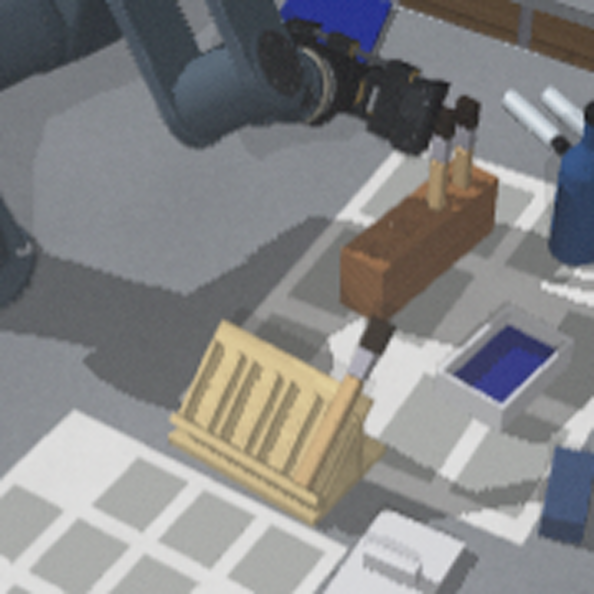

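Two brushes are standing and A is still home in its groove.

Request:
arm_command(rows=[[-25.3,19.6,12.5,-0.0056,-0.1123,-0.0047,0.55],[-25.3,19.6,12.5,-0.0056,-0.1123,-0.0047,0.55],[-25.3,19.6,12.5,-0.0056,-0.1123,-0.0047,0.55],[-25.3,19.6,12.5,-0.0056,-0.1123,-0.0047,0.55],[-25.3,19.6,12.5,-0.0056,-0.1123,-0.0047,0.55],[-25.3,19.6,12.5,-0.0056,-0.1123,-0.0047,0.55],[-25.3,19.6,12.5,-0.0056,-0.1123,-0.0047,0.55],[33.3,0,0,0,0,0,0.55],[33.3,0,0,0,0,0,0.55],[0,0,0,0,0,0,0.55],[0,0,0,0,0,0,0.55],[0,0,0,0,0,0,0.55]])

```text
time: 39.55
ee_pos: [570.6, -70.3, 374.6]
eef_rot: [1.494, 1.379, -1.1]
wrist_force: [-0.0, -1.1, 0.7]
grip_width: 39.0
```

```bash
python3 - <<'E'
from st import *
s=log();T=Tst(s);print(s['time'],s['ee_pos'],s['grip_width']);grab('wrist','w30.png')
g=plan(grp(-75),n=3)
l=plan(grp(-75,up=60,along=20),g,name='lift');w=plan(way(-75),l,name='up');sh=plan(stp(1,240),w,name='stand hover')
path([T,g,l,w,sh],s['joint_pos']);chk([w,sh])
E
```

```text
39.55 [570.6 -70.3 374.6] 39.032709871233905
 n= 3 row: [28.3, -0.4, -0.1, 0.0, 0.0001, -0.0008]
lift n= 2 row: [-31.2, 0.0, 5.2, -0.0, 0.0, 0.0]
up n= 3 row: [-35.0, 0.0, -10.8, -0.0, 0.0, 0.0]
stand hover n= 7 row: [28.6, -19.2, -13.5, 0.0058, 0.1122, 0.0048]
seg 0 err 0.0 q [-0.3  0.6  1.7  0.3  1.  -0.5]
seg 1 err 0.0 q [-0.4  0.5  1.6  0.3  1.1 -0.5]
seg 2 err 0.0 q [-0.4  0.4  1.5  0.3  1.3 -0.4]
seg 3 err 0.0 q [-0.2  0.5  2.   1.2  1.2 -0.9]
margin [2.7 1.2 0.5 1.7 1.  2. ]
[(np.int64(541), np.int64(-24), np.int64(160), np.int64(550), np.int64(81), np.int64(318)), (np.int64(517), np.int64(75), np.int64(135), np.int64(524), np.int64(148), np.int64(311)), (np.int64(496), np.int64(178), np.int64(130), np.int64(499), np.int64(215), np.int64(317)), (np.int64(475), np.int64(280), np.int64(145), np.int64(475), np.int64(280), np.int64(335))]
```

View pics/w30.png

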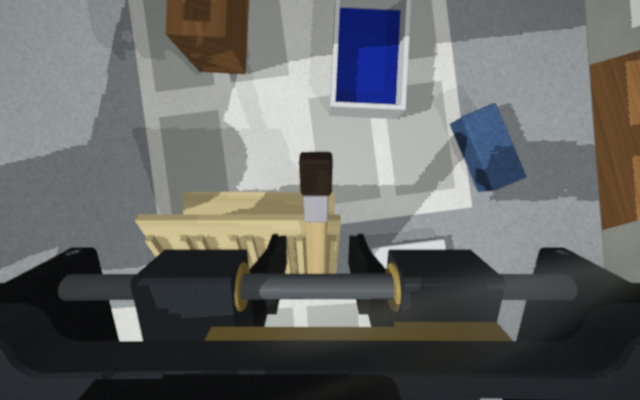

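Request:
arm_command(rows=[[28,-0.4,0,0,0,0,0.6],[28,-0.4,0,0,0,0,0.6],[28.5,-0.4,0,0,0,0,0.6],[0,0,0,0,0,0,0.6],[0,0,0,0,0,0,1],[0,0,0,0,0,0,1],[0,0,0,0,0,0,1],[0,0,0,0,0,0,1],[0,0,0,0,0,0,1],[0,0,0,0,0,0,1]])

```text
time: 40.6
ee_pos: [571.6, -45.5, 295.1]
eef_rot: [1.495, 1.376, -1.099]
wrist_force: [0.1, -1.6, 6.4]
grip_width: 19.5
```

Request:
arm_command(rows=[[-31,0,5,0,0,0,1],[-31,0,5,0,0,0,1],[-35,0,-10.8,0,0,0,1],[-35,0,-10.8,0,0,0,1],[-35,0,-10.8,0,0,0,1],[0,0,0,0,0,0,1],[0,0,0,0,0,0,1],[0,0,0,0,0,0,1]])

```text
time: 41.4
ee_pos: [568.0, -72.7, 458.2]
eef_rot: [1.493, 1.382, -1.103]
wrist_force: [0.0, -0.0, -0.1]
grip_width: 19.7
```

```bash
python3 - <<'E'
from st import *
s=log();T=Tst(s);print(s['time'],s['ee_pos'],s['grip_width']);grab('scene','s31.png');crop('s31.png',220,50,400,210,4,'c34.png')
sh=plan(stp(1,240),name='stand hover')
cs=cam('scene');print((w2p(cs,brushends(T)[:1])-[220,50])*4)
E
```

```text
41.4 [568.  -72.7 458.2] 19.72071478868757
stand hover n= 7 row: [28.2, -19.0, -13.6, 0.0054, 0.112, 0.0051]
[[343.6 510.9]]
```

View pics/c34.png

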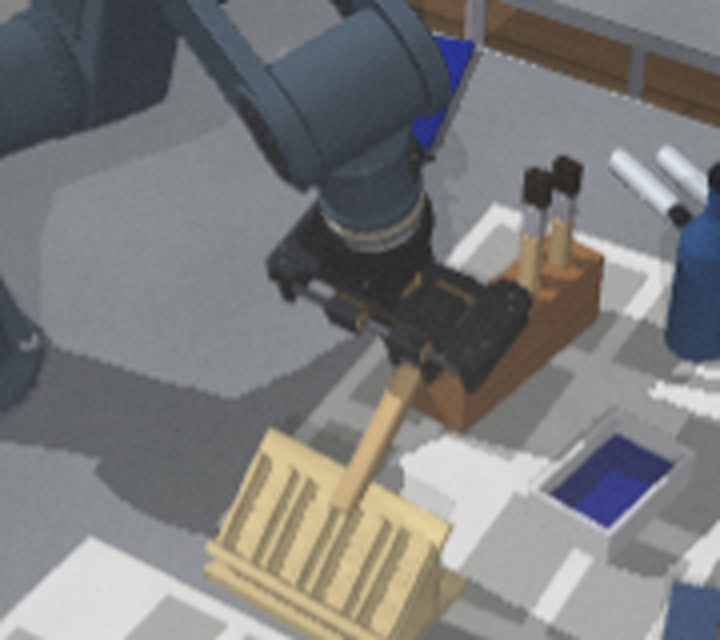

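Request:
arm_command(rows=[[28.2,-19,-13.6,0.0054,0.112,0.0051,1],[28.2,-19,-13.6,0.0054,0.112,0.0051,1],[28.2,-19,-13.6,0.0054,0.112,0.0051,1],[28.2,-19,-13.6,0.0054,0.112,0.0051,1],[28.2,-19,-13.6,0.0054,0.112,0.0051,1],[28.2,-19,-13.6,0.0054,0.112,0.0051,1],[28.2,-19,-13.6,0.0054,0.112,0.0051,1],[0,0,0,0,0,0,1],[0,0,0,0,0,0,1],[0,0,0,0,0,0,1],[0,0,0,0,0,0,1]])

```text
time: 42.55
ee_pos: [457.0, 127.7, 359.3]
eef_rot: [2.085, 1.826, -0.513]
wrist_force: [1.1, 0.1, -0.9]
grip_width: 19.7
```

```bash
python3 - <<'E'
from st import *
s=log();T=Tst(s);print(s['time'],s['ee_pos'],s['grip_width'],brushends(T)[0]);plan(stp(1,183),n=2)
grab('scene','s32.png');crop('s32.png',280,50,440,170,5,'c35.png')
E
```

```text
42.55 [457.  127.7 359.3] 19.70643342815272 [477.8 278.1 145.8]
 n= 2 row: [14.0, -0.9, 25.4, 0.0019, 0.0008, -0.0016]
```

View pics/c35.png

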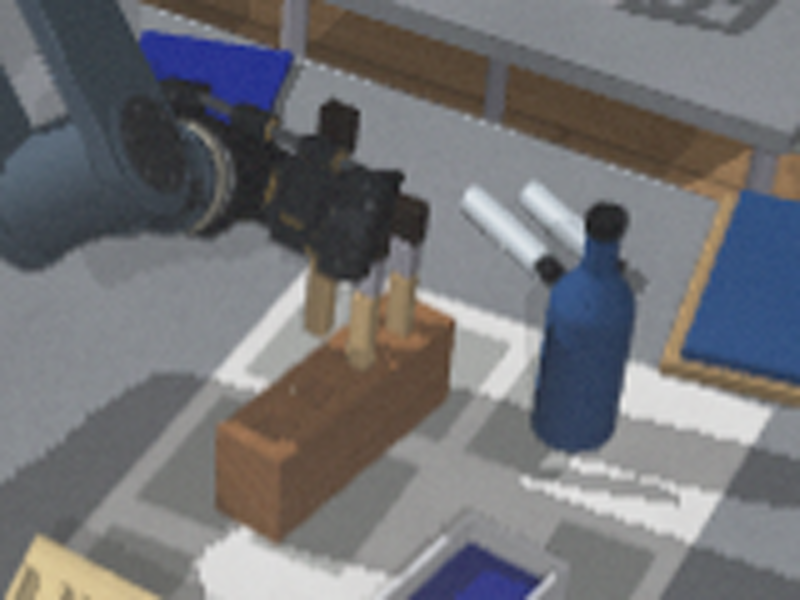

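Request:
arm_command(rows=[[14,-0.9,25.4,0.002,0.001,-0.002,1],[14,-0.9,25.4,0.002,0.001,-0.002,1],[0,0,0,0,0,0,1],[5,0,10,0,0,0,1],[5,0,10,0,0,0,1],[0,0,0,0,0,0,1],[0,0,0,0,0,0,1]])

```text
time: 43.3
ee_pos: [454.8, 129.1, 279.7]
eef_rot: [2.085, 1.834, -0.516]
wrist_force: [0.4, 0.4, -1.1]
grip_width: 20.0
```

```bash
python3 - <<'E'
from st import *
s=log();T=Tst(s);print(s['time'],s['ee_pos'],s['grip_width'],s['wrist_force'],brushends(T)[0]);plan(stp(1,107),n=2);grab('scene','s33.png');crop('s33.png',300,90,380,150,9,'c36.png')
E
```

```text
43.3 [454.8 129.1 279.7] 20.029283943781103 [ 0.4  0.4 -1.1] [474.1 280.4  66.7]
 n= 2 row: [12.6, 0.4, 24.1, -0.0001, -0.0007, 0.0009]
```

View pics/c36.png

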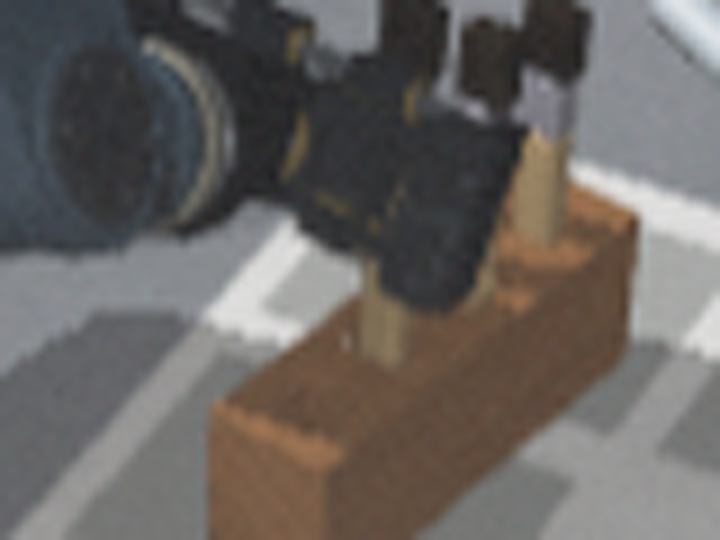

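Request:
arm_command(rows=[[12.5,0.3,23.9,0,0,0,1],[12.5,0.3,23.9,0,0,0,1],[0,0,0,0,0,0,1],[0,0,0,0,0,0,1]])

```text
time: 43.75
ee_pos: [455.1, 129.0, 225.4]
eef_rot: [2.085, 1.834, -0.517]
wrist_force: [0.6, 0.6, -0.8]
grip_width: 20.0
```

Request:
arm_command(rows=[[0,0,0,0,0,0,0.5],[0,0,0,0,0,0,0.5],[0,0,0,0,0,0,0.5],[0,0,0,0,0,0,0.5],[-20,0,0,0,0,0,0.5],[-35,0,0,0,0,0,0.5],[-35,0,0,0,0,0,0.5],[-16,0,-30,0,0,0,0.5],[-16,0,-30,0,0,0,0.5],[-16,0,-30,0,0,0,0.3],[0,0,0,0,0,0,0.3],[0,0,0,0,0,0,0.3]])

```text
time: 44.95
ee_pos: [444.6, 49.6, 369.5]
eef_rot: [2.084, 1.833, -0.516]
wrist_force: [0.3, -0.5, -0.7]
grip_width: 57.6
```

```bash
python3 - <<'E'
from st import *
s=log();T=Tst(s);print(s['time'],s['ee_pos'],s['grip_width']);grab('scene','s34.png');crop('s34.png',220,60,400,260,3,'c37.png');crop('s34.png',310,200,370,260,10,'c38.png')
# view pose over lid: tool down, jaw across bar (bar along lid x; jaw along lid y = world y)
Rm=tool(np.pi/2,0)
for yw in (np.pi/2,-np.pi/2):
  h=pose(tool(yw+.04,0),[690,-126,200]);q=path([T,pose(tool(yw/3,0),[580,0,250]),h],s['joint_pos'])
E
```

```text
44.95 [444.6  49.6 369.5] 57.62386851439581
seg 0 err 0.0 q [-0.2  0.5  1.5  0.   1.1 -0.7]
seg 1 err 0.0 q [-0.3  0.7  1.3 -0.   1.2 -1.9]
margin [2.7 1.2 0.5 1.4 1.1 0.9]
seg 0 err 0.0 q [-0.2  0.5  1.5  0.   1.1  0.3]
seg 1 err 0.0 q [-0.3  0.7  1.3  0.   1.2  1.2]
margin [2.7 1.1 0.5 1.4 1.1 1.7]
```

View pics/c37.png

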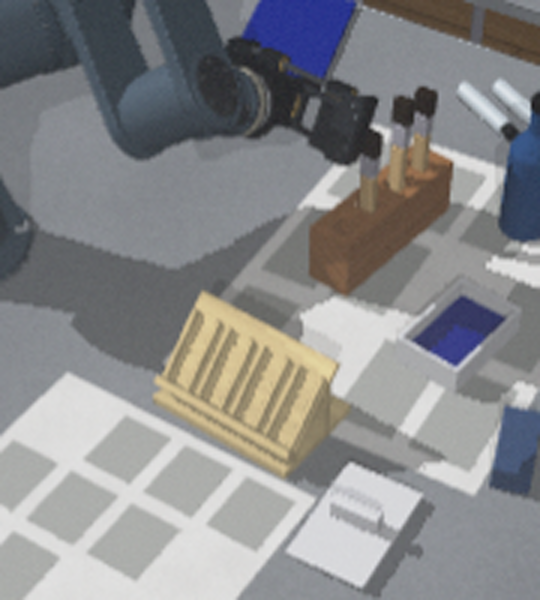

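View pics/c38.png

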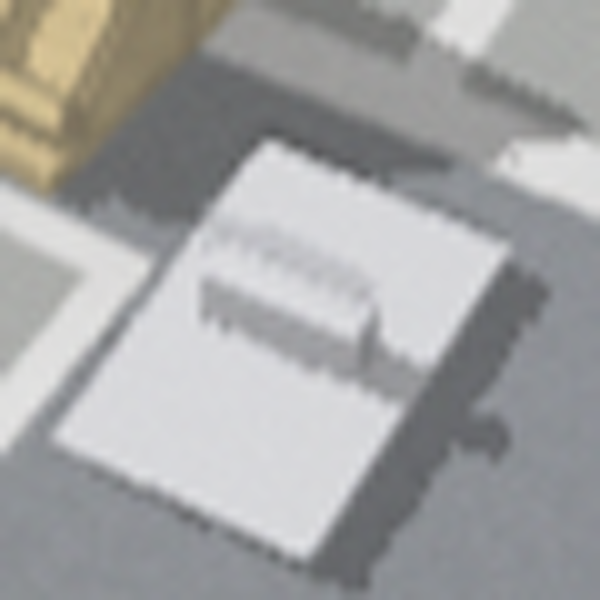

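```bash
python3 - <<'E'
from st import *
s=bot.state();T=Tst(s)
w=pose(tool(-np.pi/6,0.2),[580,0,270]); h=pose(tool(-np.pi/2+.04,0),[650,-126,190])
plan(w,name='w');plan(h,w,name='h');path([T,w,h],s['joint_pos'])
print([ (X[:3,3]+182*X[:3,0]).round(0) for X in interp(T,w,6)],[ (X[:3,3]+182*X[:3,0]).round(0) for X in interp(w,h,4)])
E
```

```text
w n= 7 row: [-11.2, 19.1, -1.9, 0.0466, -0.1248, 0.0352]
h n= 8 row: [9.5, 17.2, -0.9, 0.1255, -0.0228, 0.0126]
seg 0 err 0.0 q [-0.3  0.4  1.6  0.2  1.1  0.1]
seg 1 err 0.0 q [-0.4  0.6  1.4  0.   1.1  1.2]
margin [2.7 1.1 0.5 1.4 1.1 1.7]
[array([491., 181., 269.]), array([514., 149., 258.]), array([534., 115., 250.]), array([552.,  79., 246.]), array([568.,  41., 247.]), array([582.,   3., 252.])] [array([612., -21., 232.]), array([634., -52., 212.]), array([647., -88., 192.]), array([ 650., -126.,  172.])]
```

Request:
arm_command(rows=[[-11.2,19.1,-1.9,0.0466,-0.1248,0.0352,0.3],[-11.2,19.1,-1.9,0.0466,-0.1248,0.0352,0.3],[-11.2,19.1,-1.9,0.0466,-0.1248,0.0352,0.3],[-11.2,19.1,-1.9,0.0466,-0.1248,0.0352,0.3],[-11.2,19.1,-1.9,0.0466,-0.1248,0.0352,0.3],[-11.2,19.1,-1.9,0.0466,-0.1248,0.0352,0.3],[-11.2,19.1,-1.9,0.0466,-0.1248,0.0352,0.3]])

```text
time: 45.7
ee_pos: [564.5, -28.6, 429.2]
eef_rot: [1.762, 1.017, -1.451]
wrist_force: [-0.1, 0.2, -0.9]
grip_width: 61.1
```

Request:
arm_command(rows=[[9.5,17.2,-0.9,0.1255,-0.0228,0.0126,0.3],[9.5,17.2,-0.9,0.1255,-0.0228,0.0126,0.3],[9.5,17.2,-0.9,0.1255,-0.0228,0.0126,0.3],[9.5,17.2,-0.9,0.1255,-0.0228,0.0126,0.3],[9.5,17.2,-0.9,0.1255,-0.0228,0.0126,0.3],[9.5,17.2,-0.9,0.1255,-0.0228,0.0126,0.3],[9.5,17.2,-0.9,0.1255,-0.0228,0.0126,0.3],[9.5,17.2,-0.9,0.1255,-0.0228,0.0126,0.3],[0,0,0,0,0,0,0.3],[0,0,0,0,0,0,0.3],[0,0,0,0,0,0,0.3]])

```text
time: 46.8
ee_pos: [650.1, -125.1, 353.4]
eef_rot: [2.2, 0.048, -2.202]
wrist_force: [-1.0, -0.1, -1.2]
grip_width: 61.1
```

```bash
python3 - <<'E'
from st import *
s=log();T=Tst(s);print(s['time'],s['ee_pos'],s['grip_width']);print(T[:3,:3].round(3));grab('wrist','w35.png')
h=pose(tool(-np.pi/2+.04,0),[650,-126,190]);plan(h,n=1)
E
```

```text
46.8 [ 650.1 -125.1  353.4] 61.11372140148918
[[-0.  0. -1.]
 [ 0. -1. -0.]
 [-1. -0.  0.]]
 n= 1 row: [-0.1, 1.0, 0.1, 0.0017, 0.0001, 0.0016]
```

View pics/w35.png

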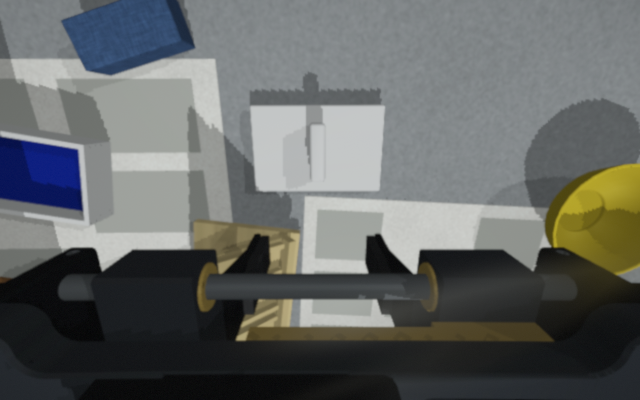

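```bash
python3 - <<'E'
from h import *
crop('w35.png',240,85,395,200,5,'c39.png')
E
```

```text
(no output)
```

View pics/c39.png

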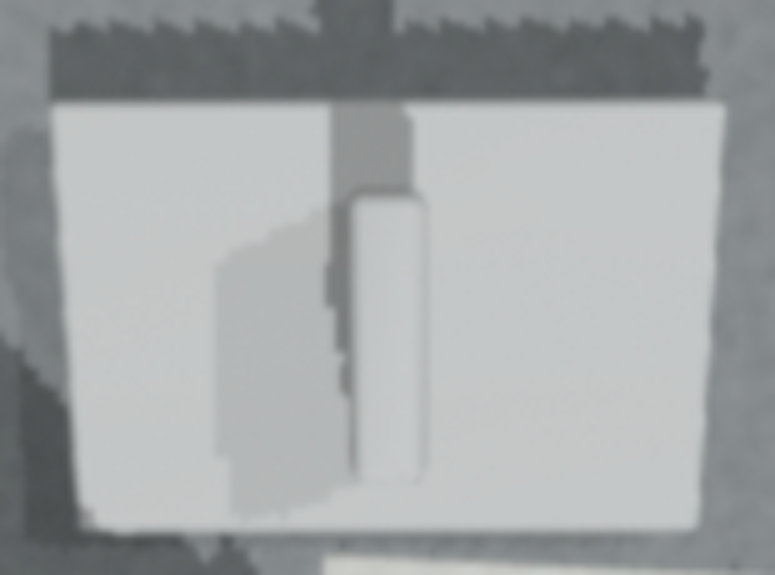

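```bash
python3 - <<'E'
from st import *
c=cam('wrist');f=lambda q:np.array(q,float)/5+np.array([240,85])
P=p2w(c,f([(52,102),(725,102),(697,530),(84,530)]),14.);print(P,P.mean(0))
for i,j in((0,1),(3,2),(1,2),(0,3)): d=P[j]-P[i];print(np.linalg.norm(d),np.arctan2(d[1],d[0]))
B=p2w(c,f([(355,195),(425,195),(425,480),(355,480)]),42.);print(B,B.mean(0))
ct=cam('top');im=grab('top','t35.png')
# tray from wrist partly; 
T=Tst()
h=pose(tool(-np.pi/2+.04,0),[690,-126,60]);plan(h)
E
```

```text
[[ 738.3  -49.3   14. ]
 [ 744.3 -194.    14. ]
 [ 649.2 -198.2   14. ]
 [ 643.2  -54.    14. ]] [ 693.8 -123.9   14. ]
144.76829987639314 -1.5293097525108608
144.3247447254647 -1.5289410340951435
95.15490493947081 -3.097022558096518
95.21052008376796 -3.092365505857275
[[ 722.7 -115.7   42. ]
 [ 723.3 -129.7   42. ]
 [ 665.  -132.6   42. ]
 [ 664.4 -117.8   42. ]] [ 693.8 -124.    42. ]
 n= 4 row: [32.5, 0.7, -9.9, 0.0004, -0.0001, 0.0003]
```

```bash
python3 - <<'E'
from st import *
T=Tst();h=T.copy();h[:3,:3]=R.from_euler('z',-.164).as_matrix()@T[:3,:3];
d=R.from_euler('z',-.164).apply([650.1-693.3,-125.1+124,0]);h[:3,3]=[655.5+d[0],190.5+d[1],353.4]
plan(h);path([T,h],bot.state()['joint_pos'])
E
```

```text
n= 9 row: [0.1, -35.6, 5.3, 0.0182, 0.0, 0.0]
seg 0 err 0.0 q [0.1 0.6 1.4 0.  1.1 1.8]
margin [2.8 1.3 1.  1.4 1.1 1. ]
```

Request:
arm_command(rows=[[0,-35.6,5.3,0.0182,0,0,0.3],[0,-35.6,5.3,0.0182,0,0,0.3],[0,-35.6,5.3,0.0182,0,0,0.3],[0,-35.6,5.3,0.0182,0,0,0.3],[0,-35.6,5.3,0.0182,0,0,0.3],[0,-35.6,5.3,0.0182,0,0,0.3],[0,-35.6,5.3,0.0182,0,0,0.3],[0,-35.6,5.3,0.0182,0,0,0.3],[0,-35.6,5.3,0.0182,0,0,0.3],[0,0,0,0,0,0,0.3],[0,0,0,0,0,0,0.3],[0,0,0,0,0,0,0.3]])

```text
time: 48.1
ee_pos: [613.2, 195.0, 354.5]
eef_rot: [-2.158, 0.133, 2.157]
wrist_force: [-0.8, -0.3, 0.5]
grip_width: 61.0
```

```bash
python3 - <<'E'
from st import *
s=log();T=Tst(s);print(s['time'],s['ee_pos']);np.save('Ttray.npy',T);grab('wrist','w36.png');crop('w36.png',230,80,410,220,4.4,'c40.png')
EE=0
E
```

```text
48.1 [613.2 195.  354.5]
```

View pics/c40.png

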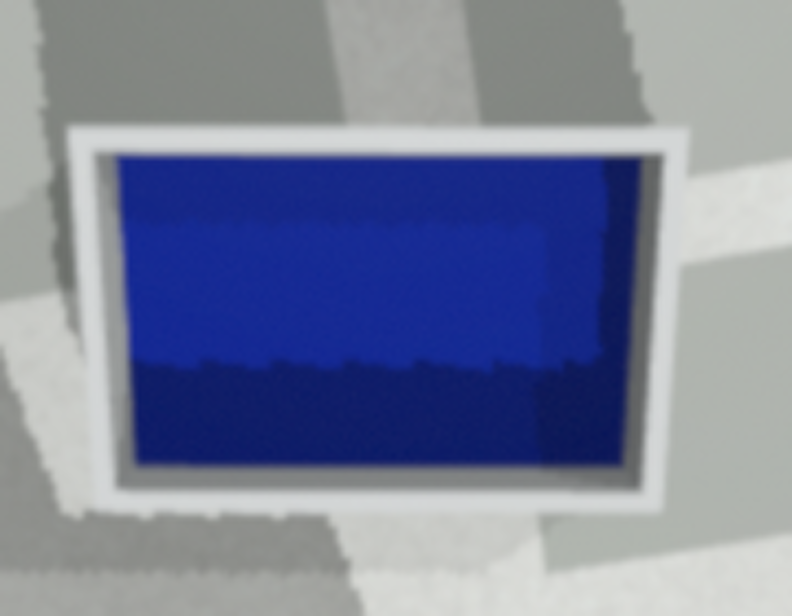

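```bash
python3 - <<'E'
from st import *
c=cam('wrist');f=lambda q:np.array(q,float)/4.4+np.array([230,80])
P=p2w(c,f([(68,127),(690,128),(663,513),(95,510)]),40.);print(P,P.mean(0))
for i,j in((0,1),(3,2),(1,2),(0,3)): d=P[j]-P[i];print(np.linalg.norm(d),np.arctan2(d[1],d[0]))
P=p2w(c,f([(94,153),(664,153),(641,492),(115,489)]),40.);print('inner',P.mean(0))
for i,j in((0,1),(3,2),(1,2),(0,3)): d=P[j]-P[i];print(np.linalg.norm(d),np.arctan2(d[1],d[0]))
lid=[693.8,-123.9]
h=pose(tool(-np.pi/2+.044,0),[693.5,-124,120]);plan(h,name='abovelid');path([Tst(),h],bot.state()['joint_pos'])
E
```

```text
[[709.  254.2  40. ]
 [691.3 114.8  40. ]
 [601.5 126.1  40. ]
 [619.9 265.6  40. ]] [655.4 190.2  40. ]
140.472897460917 -1.6974193088069076
140.67775444988862 -1.701346658116671
90.44602958181954 3.016543073946136
89.89344937929222 3.0142859271537485
inner [655.4 190.3  40. ]
129.5104794196063 -1.6958942103911012
129.61215296220448 -1.7017560310994262
79.69288841918888 3.013061422948674
78.93354145467316 3.0117685035858743
abovelid n= 9 row: [7.8, 35.0, -10.7, -0.0188, -0.0, 0.0001]
seg 0 err 0.0 q [-0.3  0.8  1.3  0.   1.1  1.2]
margin [2.7 1.4 1.  1.4 1.  1.1]
```

Request:
arm_command(rows=[[7.8,35,-10.7,-0.0188,0,0,0.4],[7.8,35,-10.7,-0.0188,0,0,0.4],[7.8,35,-10.7,-0.0188,0,0,0.4],[7.8,35,-10.7,-0.0188,0,0,0.4],[7.8,35,-10.7,-0.0188,0,0,0.4],[7.8,35,-10.7,-0.0188,0,0,0.4],[7.8,35,-10.7,-0.0188,0,0,0.4],[7.8,35,-10.7,-0.0188,0,0,0.4],[7.8,35,-10.7,-0.0188,0,0,0.4],[0,0,0,0,0,0,0.4],[0,0,0,0,0,0,0.4],[0,0,0,0,0,0,0.4]])

```text
time: 49.35
ee_pos: [693.4, -123.5, 283.7]
eef_rot: [2.199, 0.05, -2.201]
wrist_force: [0.4, 0.7, 0.3]
grip_width: 52.3
```

```bash
python3 - <<'E'
from st import *
s=log();T=Tst(s);print(s['time'],s['ee_pos'],s['grip_width']);grab('wrist','w37.png')
plan(pose(tool(-np.pi/2+.0455,0),[693.8,-123.9,36]),n=3)
E
```

```text
49.35 [ 693.4 -123.5  283.7] 52.30304535022803
 n= 3 row: [27.9, 0.4, -0.1, -0.0001, 0.0001, 0.0005]
```

View pics/w37.png

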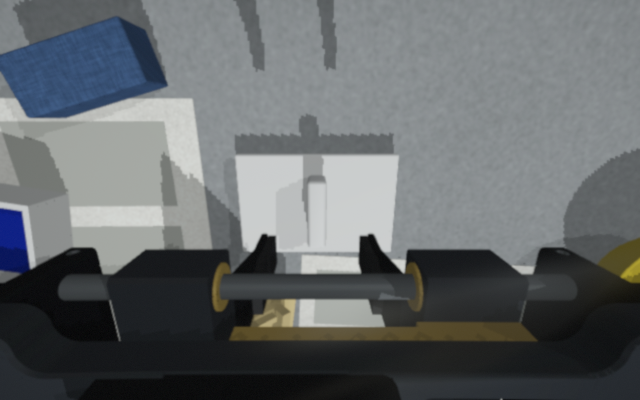

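Request:
arm_command(rows=[[28,0.4,0,0,0,0,0.4],[28,0.4,0,0,0,0,0.4],[27.8,0.3,0,0,0,0,0.4],[0,0,0,0,0,0,0.4],[0,0,0,0,0,0,1],[0,0,0,0,0,0,1],[0,0,0,0,0,0,1],[0,0,0,0,0,0,1],[0,0,0,0,0,0,1],[0,0,0,0,0,0,1],[0,0,0,0,0,0,1]])

```text
time: 50.5
ee_pos: [694.0, -124.2, 200.1]
eef_rot: [2.2, 0.051, -2.199]
wrist_force: [0.1, 1.7, 2.0]
grip_width: 16.1
```

```bash
python3 - <<'E'
from st import *
s=log();T=Tst(s);print(s['time'],s['ee_pos'],s['grip_width']);np.save('Tlidgrip.npy',T)
print(np.arctan2(T[1,1],T[0,1])+np.pi/2)
E
```

```text
50.5 [ 694.  -124.2  200.1] 16.13644972582869
0.044722675353059405
```

Request:
arm_command(rows=[[-15,0,0,0,0,0,1],[-35,0,0,0,0,0,1],[-35,0,0,0,0,0,1],[-35,0,0,0,0,0,1],[0,0,0,0,0,0,1],[0,0,0,0,0,0,1],[0,0,0,0,0,0,1]])

```text
time: 51.2
ee_pos: [693.2, -124.4, 318.2]
eef_rot: [2.196, 0.051, -2.204]
wrist_force: [-0.2, -0.3, -2.2]
grip_width: 15.7
```

```bash
python3 - <<'E'
from st import *
s=log();T=Tst(s);print(s['time'],s['ee_pos'],s['grip_width']);grab('wrist','w38.png')
G=np.load('Tlidgrip.npy');g=G[:3,3]+164*G[:3,0];print('grasp',g)
d=R.from_euler('z',-.173).apply(np.array([g[0]-693.8,g[1]+123.9,0]));tgt=np.array([655.4+d[0],190.2+d[1],150])
Rm=R.from_euler('z',-.173).as_matrix()@G[:3,:3];print(tgt)
h=plan(pose(Rm,tgt),name='abovetray');path([T,h],s['joint_pos'])
E
```

```text
51.2 [ 693.2 -124.4  318.2] 15.654444619615331
grasp [ 694.1 -124.    36.1]
[655.6 190.  150. ]
abovetray n= 8 row: [0.6, -39.2, 5.9, 0.0216, 0.0006, 0.0001]
seg 0 err 0.0 q [0.1 0.7 1.4 0.  1.1 1.8]
margin [2.8 1.4 1.  1.4 1.1 1. ]
```

View pics/w38.png

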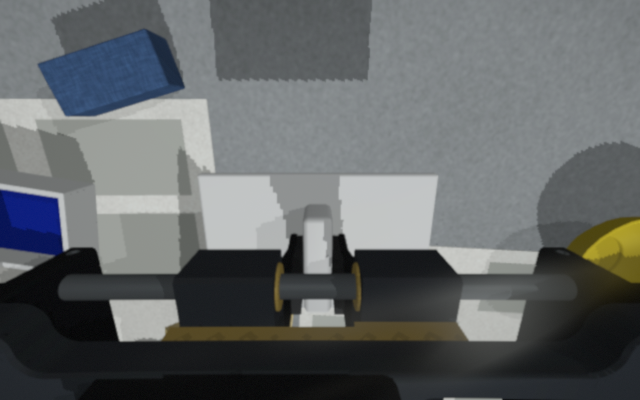

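Request:
arm_command(rows=[[0.6,-39.2,5.9,0.0216,0,0,1],[0.6,-39.2,5.9,0.0216,0,0,1],[0.6,-39.2,5.9,0.0216,0,0,1],[0.6,-39.2,5.9,0.0216,0,0,1],[0.6,-39.2,5.9,0.0216,0,0,1],[0.6,-39.2,5.9,0.0216,0,0,1],[0.6,-39.2,5.9,0.0216,0,0,1],[0.6,-39.2,5.9,0.0216,0,0,1],[0,0,0,0,0,0,1],[0,0,0,0,0,0,1],[0,0,0,0,0,0,1],[0,0,0,0,0,0,1]])

```text
time: 52.45
ee_pos: [656.7, 188.5, 314.7]
eef_rot: [-2.153, 0.139, 2.155]
wrist_force: [0.5, -0.2, -1.2]
grip_width: 15.9
```

```bash
cat > lidt.py <<'E'
from st import *
def tgt(z):
    G=np.load('Tlidgrip.npy');g=G[:3,3]+164*G[:3,0]
    d=R.from_euler('z',-.173).apply(np.array([g[0]-693.8,g[1]+123.9,0]))
    return pose(R.from_euler('z',-.173).as_matrix()@G[:3,:3],[655.4+d[0],190.2+d[1],z])
E
python3 - <<'E'
from lidt import *
s=log();T=Tst(s);print(s['time'],s['ee_pos'],s['grip_width']);grab('wrist','w39.png');grab('scene','s39.png');crop('s39.png',310,110,430,220,5,'c41.png')
plan(tgt(85),n=3)
E
```

```text
52.45 [656.7 188.5 314.7] 15.921753712290913
 n= 3 row: [22.0, -0.4, 0.5, -0.0006, 0.0002, -0.0002]
```

View pics/w39.png

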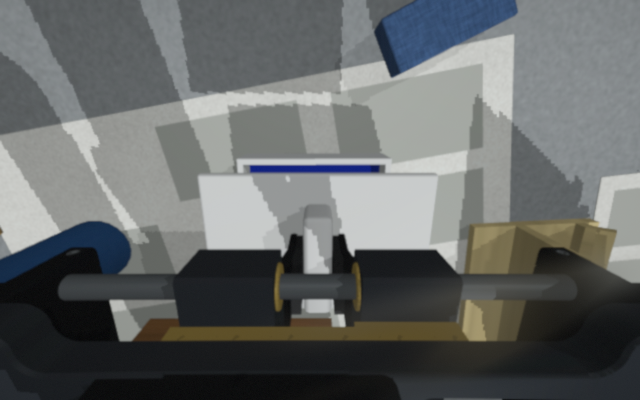

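View pics/c41.png

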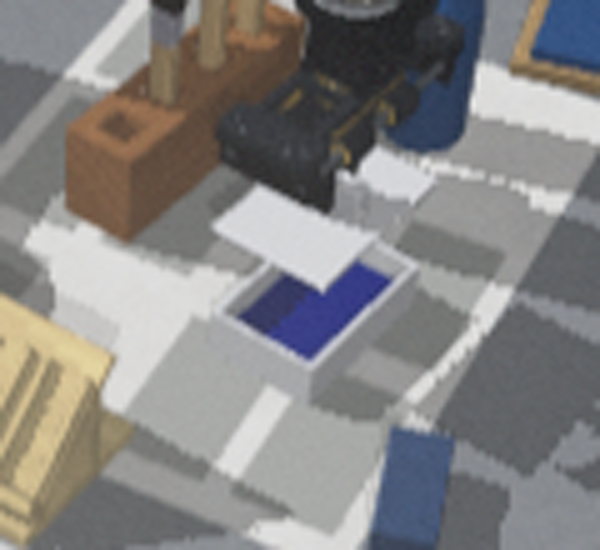

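```bash
python3 - <<'E'
from lidt import *
T=Tst();c=cam('wrist')
ex=np.array([np.cos(-.1275),np.sin(-.1275),0]);ey=np.array([-ex[1],ex[0],0])
O=np.array([655.4,190.2,0])
Q=[O+45*ex+70*ey+[0,0,40],O+45*ex-70*ey+[0,0,40]]
# lid corners as held
g=T[:3,3]+164*T[:3,0];lx=-T[:3,2];ly=-T[:3,1]
Q+=[g+48*lx+73*ly+[0,0,14-36.1],g+48*lx-73*ly+[0,0,14-36.1]]
print(((w2p(c,Q)-[190,150])*5).round(1))
crop('w39.png',190,150,450,190,3,'c42.png')
print(((w2p(c,Q)-[190,150])*3).round(1))
E
```

```text
[[ 240.1   45.7]
 [1011.9   43.8]
 [  23.7  117.3]
 [1241.2  117. ]]
[[144.1  27.4]
 [607.1  26.3]
 [ 14.2  70.4]
 [744.7  70.2]]
```

View pics/c42.png

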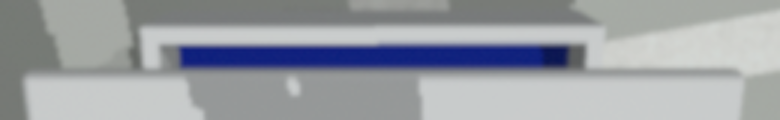

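Request:
arm_command(rows=[[22,-0.8,0.5,0,0,0,1],[22,-0.8,0.5,0,0,0,1],[20,-0.8,0.5,0,0,0,1],[0,0,0,0,0,0,1],[0,0,0,0,0,0,1],[0,0,0,0,0,0,1]])

```text
time: 53.15
ee_pos: [656.2, 192.3, 252.8]
eef_rot: [-2.157, 0.137, 2.151]
wrist_force: [0.4, 1.2, -1.3]
grip_width: 15.6
```

```bash
python3 - <<'E'
from lidt import *
s=log();T=Tst(s);print(s['time'],s['ee_pos'],s['grip_width'],s['wrist_force']);grab('wrist','w40.png');crop('w40.png',190,130,450,200,3,'c43.png')
plan(tgt(68),n=1);c=cam('wrist')
ex=np.array([np.cos(-.1275),np.sin(-.1275),0]);ey=np.array([-ex[1],ex[0],0]);O=np.array([655.4,190.2,0])
Q=[O+45*ex+70*ey+[0,0,40],O+45*ex-70*ey+[0,0,40]]
g=T[:3,3]+164*T[:3,0];lx=-T[:3,2];ly=-T[:3,1]
Q+=[g+48*lx+73*ly+[0,0,14-36.1],g+48*lx-73*ly+[0,0,14-36.1]]
print(((w2p(c,Q)-[190,130])*3).round(1))
grab('scene','s40.png');crop('s40.png',330,130,420,200,7,'c44.png')
E
```

```text
53.15 [656.2 192.3 252.8] 15.583021325112497 [ 0.4  1.2 -1.3]
 n= 1 row: [21.0, 2.7, 0.3, -0.0001, -0.0028, 0.0004]
[[ 89.4 124.9]
 [693.  124.5]
 [ 15.5 130.5]
 [745.1 130.4]]
```

View pics/c43.png

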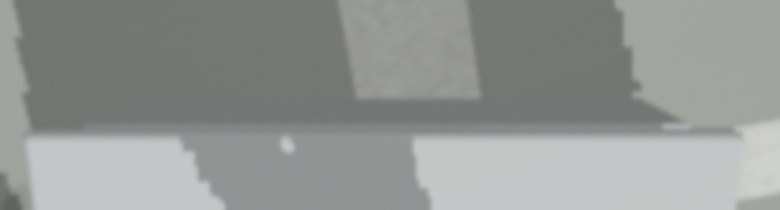

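View pics/c44.png

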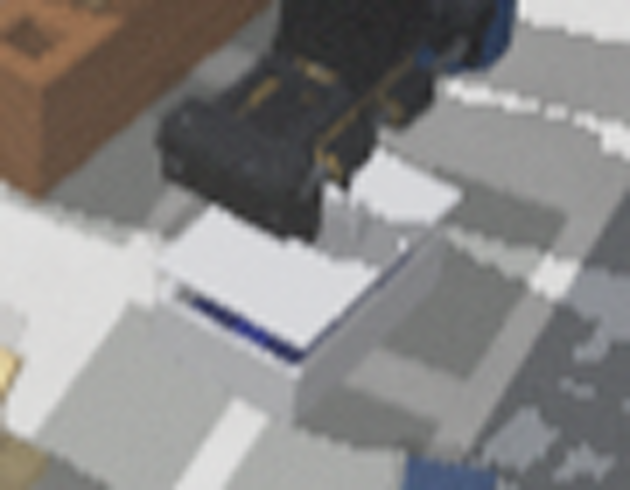

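Request:
arm_command(rows=[[0,0,0,0,0,0,1]])

```text
time: 53.35
ee_pos: [655.7, 192.6, 252.6]
eef_rot: [-2.157, 0.137, 2.152]
wrist_force: [0.5, -0.1, -2.7]
grip_width: 15.7
```

Request:
arm_command(rows=[[0,0,0,0,0,0,1]])

```text
time: 53.45
ee_pos: [655.5, 192.7, 252.1]
eef_rot: [-2.156, 0.137, 2.154]
wrist_force: [-0.0, 0.0, -0.9]
grip_width: 15.9
```

Request:
arm_command(rows=[[0,0,0,0,0,0,1]])

```text
time: 53.55
ee_pos: [655.4, 192.7, 251.7]
eef_rot: [-2.156, 0.137, 2.154]
wrist_force: [0.8, 0.4, -0.5]
grip_width: 16.0
```

```bash
python3 - <<'E'
from lidt import *
print(tgt(68)[:3,3]); plan(tgt(68),n=1)
c=cam('scene');T=Tst()
ex=np.array([np.cos(-.1275),np.sin(-.1275),0]);ey=np.array([-ex[1],ex[0],0]);O=np.array([655.4,190.2,0])
print(((w2p(c,[O+sx*45*ex+sy*70*ey+[0,0,40] for sx,sy in((1,-1),(-1,-1),(1,1))])-[330,130])*7).round(0))
g=T[:3,3]+164*T[:3,0];lx=-T[:3,2];ly=-T[:3,1]
print(((w2p(c,[g+sx*48*lx+sy*73*ly+[0,0,-22] for sx,sy in((1,-1),(-1,-1),(1,1))])-[330,130])*7).round(0))
E
```

```text
[655.6 189.8 232. ]
 n= 1 row: [19.7, 2.9, -0.6, 0.0004, -0.0003, -0.0002]
[[294. 376.]
 [152. 295.]
 [446. 229.]]
[[303. 344.]
 [149. 257.]
 [463. 190.]]
```

Request:
arm_command(rows=[[4,0.8,-0.3,0,0,0,1],[4,0.8,-0.3,0,0,0,1],[0,0,0,0,0,0,1],[4,0,0,0,0,0,1],[3,0,0,0,0,0,1],[0,0,0,0,0,0,1],[0,0,0,0,0,0,1]])

```text
time: 54.25
ee_pos: [655.7, 191.0, 236.1]
eef_rot: [-2.155, 0.137, 2.155]
wrist_force: [-0.4, -0.2, -1.8]
grip_width: 15.9
```

```bash
python3 - <<'E'
from lidt import *
s=log();print(s['time'],s['ee_pos'],s['wrist_force'],s['grip_width']);plan(tgt(68),n=1);grab('scene','s41.png');crop('s41.png',330,130,420,200,7,'c45.png')
E
```

```text
54.25 [655.7 191.  236.1] [-0.4 -0.2 -1.8] 15.88784579118607
 n= 1 row: [4.1, 1.2, -0.0, 0.0004, 0.0005, -0.0004]
```

View pics/c45.png

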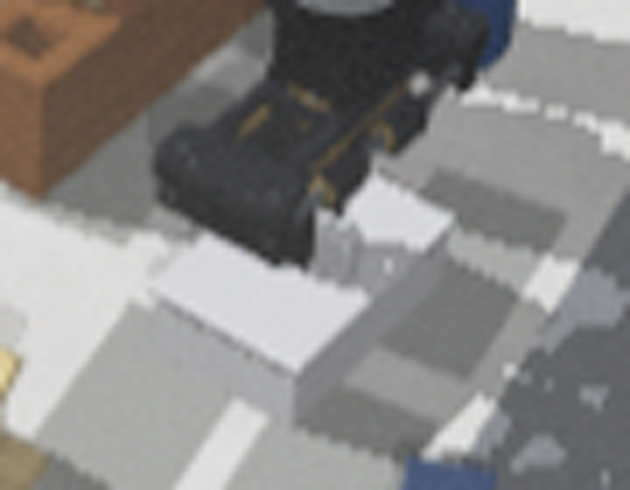

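Request:
arm_command(rows=[[2,0,0,0,0,0,1],[2,0,0,0,0,0,1],[1.5,0,0,0,0,0,1],[0,0,0,0,0,0,1],[0,0,0,0,0,0,1]])

```text
time: 54.8
ee_pos: [655.8, 191.0, 232.2]
eef_rot: [-2.156, 0.137, 2.154]
wrist_force: [-1.9, 0.5, 4.9]
grip_width: 15.9
```

```bash
python3 - <<'E'
from lidt import *
s=log();print(s['time'],s['ee_pos'],s['wrist_force'],s['torque'],s['grip_width'])
E
```

```text
54.8 [655.8 191.  232.2] [-1.9  0.5  4.9] [-0.1  0.3  0. ] 15.923793351786506
```

Request:
arm_command(rows=[[0.8,0,0,0,0,0,1],[0,0,0,0,0,0,1],[0,0,0,0,0,0,0.5],[0,0,0,0,0,0,0.5],[0,0,0,0,0,0,0.5],[0,0,0,0,0,0,0.5],[0,0,0,0,0,0,0.5],[-20,0,0,0,0,0,0.5],[-35,0,0,0,0,0,0.5],[-35,0,0,0,0,0,0.5],[-35,0,0,0,0,0,0.5],[0,0,0,0,0,0,0.5]])

```text
time: 56.0
ee_pos: [657.5, 191.2, 361.3]
eef_rot: [-2.167, 0.134, 2.141]
wrist_force: [0.6, 0.2, 0.3]
grip_width: 43.5
```

Request:
arm_command(rows=[[0,30,10,0,0,0,0.5],[0,30,10,0,0,0,0.5],[0,30,10,0,0,0,0.5],[0,30,10,0,0,0,0.5],[0,0,0,0,0,0,0.5],[0,0,0,0,0,0,0.5],[0,0,0,0,0,0,0.5]])

```text
time: 56.7
ee_pos: [601.2, 77.5, 354.6]
eef_rot: [-2.155, 0.136, 2.155]
wrist_force: [-1.0, 0.3, -0.1]
grip_width: 43.3
```

```bash
python3 - <<'E'
from lidt import *
s=log();print(s['time'],s['ee_pos'],s['wrist_force'],s['grip_width'])
grab('wrist','w42.png');grab('scene','s42.png');grab('top','t42.png');crop('s42.png',280,60,430,200,5,'c46.png');crop('w42.png',100,60,400,250,2.6,'c47.png')
E
```

```text
56.7 [601.2  77.5 354.6] [-1.   0.3 -0.1] 43.3024884618473
```

View pics/c46.png

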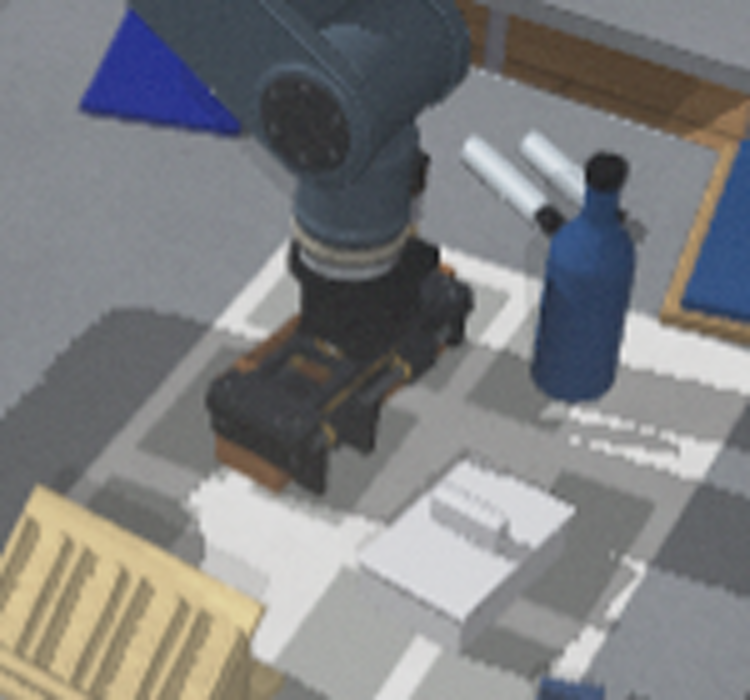

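View pics/w42.png

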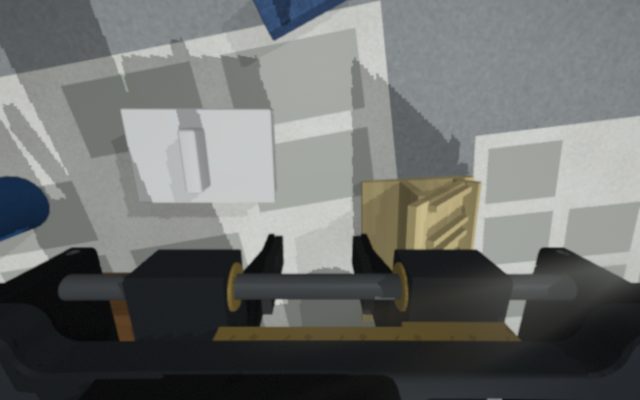

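View pics/t42.png

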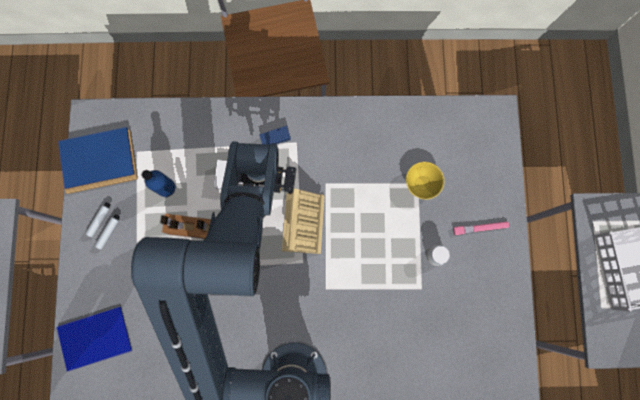

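Request:
arm_command(rows=[[-8,38,0,0,0,0,0.5],[-8,38,0,0,0,0,0.5],[-8,38,0,0,0,0,0.5],[-8,38,0,0,0,0,0.5],[-8,38,0,0,0,0,0.5],[-8,38,0,0,0,0,0.5],[-8,38,0,0,0,0,0.5],[0,0,0,0,0,0,0.5],[0,0,0,0,0,0,0.5]])

```text
time: 57.75
ee_pos: [567.0, -187.2, 410.6]
eef_rot: [-2.154, 0.138, 2.154]
wrist_force: [-0.5, -0.1, -0.6]
grip_width: 43.4
```

```bash
python3 - <<'E'
from lidt import *
s=log();print(s['time'],s['ee_pos'],s['wrist_force'])
c=camT(Tst());grab('scene','s43.png');grab('top','t43.png');crop('s43.png',290,60,410,200,5,'c48.png');crop('t43.png',140,140,280,260,5.7,'c49.png')
cs=cam('scene');f=lambda p,o,k:((w2p(cs,p)-o)*k).round(0)
for i in (1,2,3):
    print(i,f([[*STAND[i],10+190],[*STAND[i],85]],[290,60],5))
ct=cam('top');ex=np.array([np.cos(-.1275),np.sin(-.1275),0]);ey=np.array([-ex[1],ex[0],0]);O=np.array([655.4,190.2,46])
Q=[O+sx*48*ex+sy*73*ey for sx,sy in((1,1),(1,-1),(-1,-1),(-1,1))]
print('lid pred scene',f(Q,[290,60],5),'top',((w2p(ct,Q)-[140,140])*5.7).round(0))
E
```

```text
57.75 [ 567.  -187.2  410.6] [-0.5 -0.1 -0.6]
1 [[274. 216.]
 [267. 337.]]
2 [[319. 181.]
 [310. 303.]]
3 [[362. 148.]
 [351. 269.]]
lid pred scene [[525. 507.]
 [412. 617.]
 [303. 555.]
 [419. 451.]] top [[440. 109.]
 [683. 137.]
 [660. 295.]
 [415. 266.]]
```

View pics/c48.png

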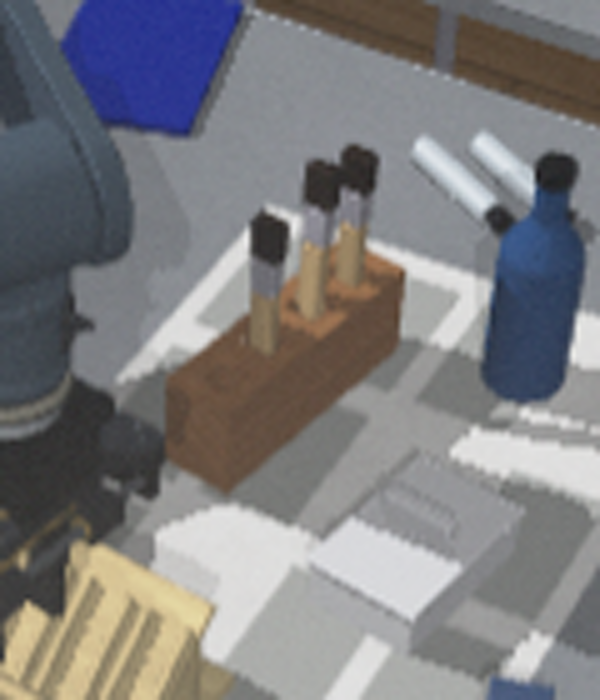

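View pics/c49.png

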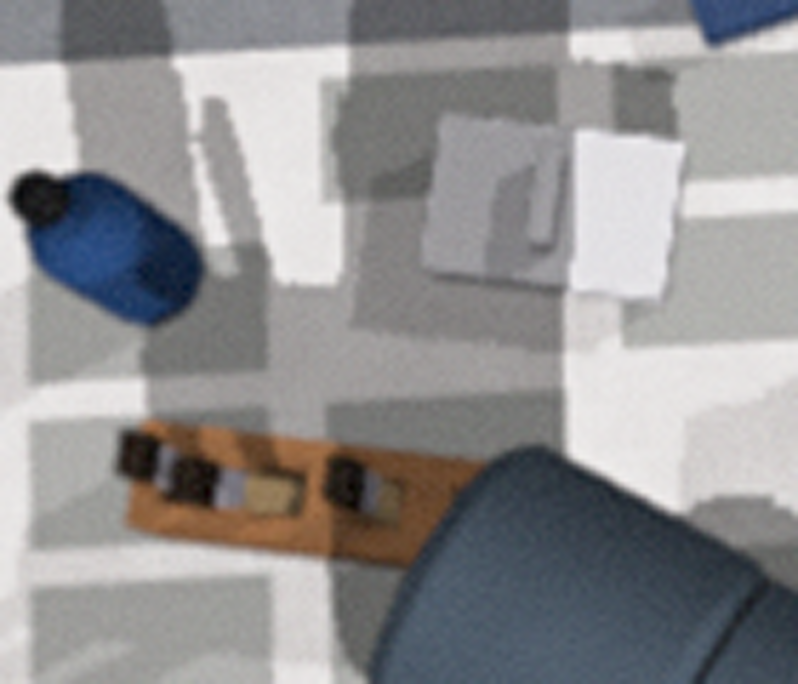

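```bash
python3 - <<'E'
from lidt import *
ct=cam('top');P=p2w(ct,np.array([(443,115),(687,142),(663,300),(422,270)])/5.7+140,46.);print('lid via top',P.mean(0),'tray via top (653.3,188.6)')
d=P[1]-P[0];e=P[2]-P[3];print(np.arctan2(d[1],d[0])+np.pi/2,np.arctan2(e[1],e[0])+np.pi/2)
import json;L=[json.loads(l) for l in open('log.jsonl')];l=L[-2];T=np.eye(4);T[:3,:3]=R.from_rotvec(l[2]).as_matrix();T[:3,3]=l[1]
c=camT(T);P=p2w(c,[(122,109),(272,108.5),(274,202),(136,203.5)],46.);print(T[:3,3],'lid via wrist',P,P.mean(0))
crop('w42.png',105,95,290,215,4.3,'c50.png')
E
```

```text
lid via top [652.2 187.6  46. ] tray via top (653.3,188.6)
-0.12270176861830917 -0.13496213324952278
[601.2  77.5 354.6] lid via wrist [[711.3 254.3  46. ]
 [693.7 110.   46. ]
 [599.5 124.6  46. ]
 [616.6 271.5  46. ]] [655.3 190.1  46. ]
```

View pics/c50.png

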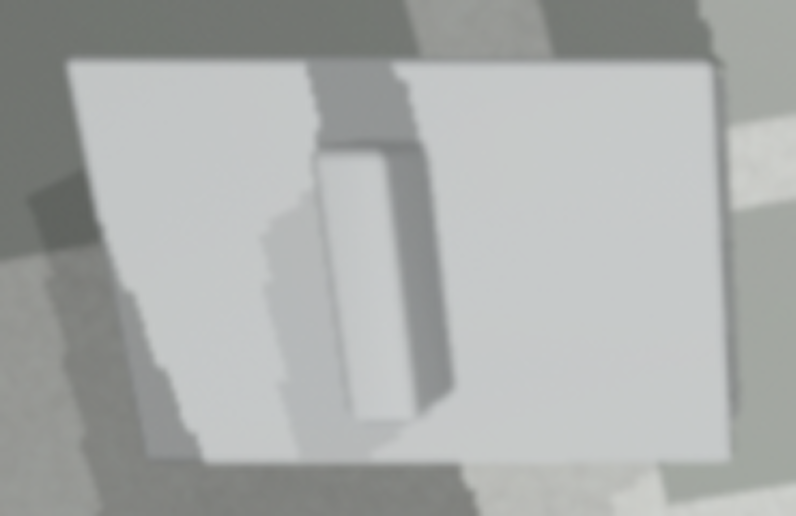

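The lid sits flat on the tray. Its centre measures (655.3, 190.1) in the wrist camera against the tray's (655.4, 190.2), and its yaw agrees within about 0.01 rad. All three brushes stand in the stand, so I'm handing in.

```bash
python3 -c "
from workcell import bot
print(bot.sign_off())"
```

```text
the job is handed in; nothing more can be done
None
```

The job is handed in, and my last checks found nothing outside the stated limits. `sign_off` reports no verdict, so I can't confirm a pass.

- **Brushes:** Three wooden brushes were out; I left the pink lookalike where it was. I laid each one butt on the lip in its own groove and let go. With all three lying in the rest together, I took each again and stood it in pockets 1, 2 and 3 of the stand.
- **One missed grasp:** The first pick of one brush came up empty. Either I lifted before the fingers had closed, or the grip slackened. The brush hadn't moved, and the second grasp held.
- **Lid:** It is on the tray; contact came 0.1 mm above the expected home height. The wrist camera put its centre within 0.2 mm of the tray's, and the top camera within about 1.5 mm. Yaw agreed to about 0.01 rad.
- **Lean:** The brush in pocket 2 leans about 0.15 rad towards pocket 3, which is the slack of the pocket and within the 0.25 rad limit. The other two look close to upright.
- **Camera disagreement:** The top and wrist cameras differed by about 3 mm in x, beyond the quoted 2 mm. I relied mainly on the wrist camera, and the grasps and fits bore it out.
- **Time and bystanders:** The clock stood at about 58 s. The gripper was open and touching nothing. The bowl, flask, jar and eraser look unmoved in the last pictures.

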